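# Clear an optical gauge, square its carrier tray into the fence corner and load it

### The arm

A 7-joint arm with a two-finger parallel gripper is mounted at the origin on the work surface. World frame = base frame: x ahead of the robot, y to its left, z up, the work surface at z = 0. Lengths are in m, angles in degrees, forces in N, time in s.
With the tool pointing down it reaches from about 0.425 to 0.875 m from the base axis. Payload 4.7 kg.
Tool frame: the origin (TCP) lies at the very end of the fingers, on their centre line; the grasp point (between the pads) lies 19 mm behind it; z points along the fingers, y is the direction in which the jaws open and shut (so a half turn about z gives the same grasp; the last joint's range is limited). The gripper opens to 87 mm and grips with 3 to 60 N. Pads are 19 mm wide; open, the fingers measure 117 mm over their backs; the gripper's body (75 mm by 190 mm) begins 51 mm behind the grasp point.
Start: joints at [73.574, 18.392, -4.016, 83.108, 1.295, 78.541, -3.26], TCP at [0.193, -0.621, 0.223] pointing down, gripper open.
Joint ranges: [-163.93, 163.93], [-17.29, 119.83], [-79.2, 71.16], [3.27, 140.29], [-89.18, 269.18], [5.43, 117.66], [-154.24, 154.24]. Speed limits (degrees/s): [147.25, 147.25, 180, 180, 180, 180, 180].

### API

Orientations are given as [roll, pitch, yaw] about the fixed x, y, z axes, in that order (R = Rz(yaw) Ry(pitch) Rx(roll)).
In Python, from cell import sensors, imaging, ticket gives the robot as it stands.
- The arm moves only by the tool carry_out, never from a script. Its argument "plan" is a list of rows, each an object of numbers: "fingers": the closure, from -1 (fully open) to 1 (shut); "dx", "dy", "dz": the shift along the tool's x, y, z normalised to -1 to 1, where 1 is 0.03 m; "rx", "ry", "rz": the turn, a rotation vector about the tool's x, y, z normalised to -1 to 1, where 1 is 10 degrees. A call has 1 to 12 rows; each row shifts and turns the commanded pose from where the row before left it, along the tool's axes as they then stand; what a row does not reach is not made up. A row lasts 1/8 s, in which the tool goes at most 62.5 mm and 10.7 degrees, less where a joint would pass 70% of its speed; a pose out of reach is approached as far as the arm can. A call with a number of a shift or a turn outside -1 to 1 is refused whole. A call with a gripper value outside its range is refused whole. The fingers move at their own pace and stop on an object; "force" is the grip in N (left out, the last holds). Time passes only in rows, so rows that do not move let the fingers close. It gives the time, the measured TCP pose, the force and the opening at its end, in the units of the state.
- sensors.get_obs(): the state, without advancing time (a new reading comes with each control period).
- imaging.read_camera(name): name is "scene" or "top" or "wrist"; returns a dict with "color" (400x640x3 uint8, red, green, blue), "mtx" (3x3 intrinsics, pixels), "extrinsics" (4x4, takes a point from world to camera coordinates); the wrist camera has in their place "tool_from_camera" (4x4, takes a point from camera to tool coordinates, whose origin is the TCP and whose axes are the flange's). Camera axes: x right, y down, z forward; pixel columns grow to the right and rows downward; lengths in m; the calibration is good to about 2 mm. A picture is of the moment at which its call begins: read the wrist's pose just before it. There is no depth.
- ticket.sign_off(): hands the job in, once; it reports no verdict.
The state is a dict: "time_s": time; "qpos": joint angles; "joint_velocities": joint speeds; "effort": joint torques, N m; "tool_pos": TCP position; "tool_rot": TCP orientation; "force": force on the tool from outside, world axes, zero at the start; "wrist_torque": the same for the moment, N m; "grip_width": finger opening in m.
Only numpy, scipy, OpenCV 4.12 (cv2) and the standard library are available. Lean on these libraries where they do the work, as an engineer would, in place of code of your own. Each camera call takes 0.05 s, during which the arm holds its last target.

### The job

Clear the optical gauge and set it up for its next batch: stand every measured bar that lies on the white stage on end in the bar caddy, and tip the brass slugs out of the carrier tray into the sample bin; with the slugs in the bin, lay the empty tray flat on the stage, its open lip against the far fence and its grip tab towards you, and slide it square and fully home into the fence corner, flush against both fences. Then lay the steel setting block flat on the tray's floor, with the tray still home, and leave the other things on the bench as they are.

Things in the scene. Friction and masses are not known exactly. Their poses are not given: they have to be found in the camera images.
- stage: Measuring stage: fixed low black box 230 x 210 x 25 mm (x by y by height) with a white backlit top and a steel datum fence, a bar 20 mm wide standing 14 mm above the top, along its far edge (+x) and along its left edge (+y). Origin: centre of the underside; top surface at z = 25 mm; the other two sides are open.
- corner (a point): Inner corner of the datum fence, at the level of the stage's top surface, axes as the stage's: the far fence's face is the plane x = 0, the left fence's face the plane y = 0; the free top extends 210 mm to -x and 190 mm to -y.
- tray: Carrier tray, a loose black pan 120 (x) x 100 (y) mm, about 0.17 kg, floor 3 mm thick, 3 mm walls 15 mm high (over the underside) at the back (-x) and both sides; the front (+x) is an open lip with no wall. Origin: centre of the underside. It starts on the bench, level. Fully home its origin is at x -60, y -50, z 0 mm from corner.
- grip_tab (a point): Upright grip tab of the tray: a flat aluminium plate 30 mm long (tray x) x 8 mm thick (tray y), from the tray's floor to 50 mm above its underside, on the centre line, its middle 39 mm behind the tray's origin (its back edge 6 mm inside the back wall's outer face). This point: middle of the tab, 35 mm above the underside.
- bin: Sample bin, fixed grey open box 170 (x) x 150 (y) x 70 mm high, walls and floor 4 mm, fully open above. Origin: centre of the underside.
- caddy: Bar caddy, a fixed grey upright holder 38 (x) x 143 (y) x 86 mm high with 3 mm walls and floor, open above, split by three thin walls into a row of four cells along its y, each 32 x 32 mm and 83 mm deep (the dividing walls end 12 mm below the rim); cell centres at y = -52.5, -17.5, 17.5, 52.5 mm. Origin: centre of the underside.
- bar0: Square metal test bar 110 x 16 x 16 mm, about 0.08 kg, all alike. Origin: its centre; x along its length. Starts lying on the stage; two to four of these are present.
- bar1: Square metal test bar 110 x 16 x 16 mm, about 0.08 kg, all alike. Origin: its centre; x along its length. Starts lying on the stage; two to four of these are present.
- bar2: Square metal test bar 110 x 16 x 16 mm, about 0.08 kg, all alike. Origin: its centre; x along its length. Starts lying on the stage; two to four of these are present.
- bar3: Square metal test bar 110 x 16 x 16 mm, about 0.08 kg, all alike. Origin: its centre; x along its length. Starts lying on the stage; two to four of these are present.
- slug0: Round brass slug 24 mm in diameter, 16 mm high, 0.03 kg, all alike. Origin: centre of its underside, z its axis. Starts standing on the tray's front half, and slides off once the tray is tipped 30 to 40 degrees; three to five are present.
- slug1: Round brass slug 24 mm in diameter, 16 mm high, 0.03 kg, all alike. Origin: centre of its underside, z its axis. Starts standing on the tray's front half, and slides off once the tray is tipped 30 to 40 degrees; three to five are present.
- slug2: Round brass slug 24 mm in diameter, 16 mm high, 0.03 kg, all alike. Origin: centre of its underside, z its axis. Starts standing on the tray's front half, and slides off once the tray is tipped 30 to 40 degrees; three to five are present.
- slug3: Round brass slug 24 mm in diameter, 16 mm high, 0.03 kg, all alike. Origin: centre of its underside, z its axis. Starts standing on the tray's front half, and slides off once the tray is tipped 30 to 40 degrees; three to five are present.
- slug4: Round brass slug 24 mm in diameter, 16 mm high, 0.03 kg, all alike. Origin: centre of its underside, z its axis. Starts standing on the tray's front half, and slides off once the tray is tipped 30 to 40 degrees; three to five are present.
- block: Bright steel setting block, a plain machined slab 60 (x) x 32 (y) x 20 mm high, about 0.3 kg, lying flat on the bench. Origin: centre of the underside.
- beaker: Glass beaker, 60 mm wide, 75 mm high; bystander. Origin: centre of the underside.
- caliper: Caliper lying on the bench, 210 mm long (along its y), 12 mm high; bystander.
- pen: Marker pen lying on the bench, 120 mm long (along its x); bystander.
- wipes: Cardboard box of wipes 75 x 120 x 60 mm beyond the stage; bystander.
- lens: Black spare lens, 52 mm wide, 62 mm high, standing on end beyond the stage; bystander.
- tape: Roll of amber tape lying flat, 90 mm wide, 24 mm high; bystander.
- mouse: Computer mouse 110 x 62 x 34 mm; bystander.

How it is judged:
By the outcome, as a careful person would: the job done as asked, in the order asked, and still so for the second after the job is handed in, with the robot touching nothing.
Of bar0, bar1, bar2, bar3 only 2 to 4 are there at a start; the rules pass over those that are not, and their reading is None.
Of slug0, slug1, slug2, slug3, slug4 only 3 to 5 are there at a start; the rules pass over those that are not, and their reading is None.
At some moment in a run one of tray, slug0, slug1, slug2, slug3, slug4 may be knocked a few centimetres aside while the robot is not near it.
It also fails if it takes over 210 s, if anything falls off the work surface, if the arm or the gripper's body presses on something with over 40 N, if the wrist force passes 120 N, or if a joint passes its speed limit or range.

## Working session

There is one attempt and no reset: what is moved stays moved. The work goes in short steps, Python scripts to look and compute and a tool call to move; the robot and the scene stay as the last step left them, time stands still between calls to the robot, and variables do not carry over. Pictures are saved under pics/ and viewed, and the job is handed in when it is done.

Besides the shell and the picture viewer there is one more tool, called after "Emit:" as name([rows], argument=value, ...), one row to a line, values as JSON. carry_out: Moves the arm, as the interface text tells. Scaled input: -1 to 1 covers 0.03 m each way for a shift and 10 degrees each way for a turn. Its arguments: {"type":"object","properties":{"plan":{"type":"array"},"force":{"type":"number"}},"required":["plan"]}

```bash
ls; mkdir -p pics; python3 - <<'E'
from cell import sensors, imaging
import cv2
print(sensors.get_obs())
for n in ["scene","top","wrist"]:
    d=imaging.read_camera(n); cv2.imwrite(f"pics/{n}0.png",d["color"][:,:,::-1])
    print(n,d["mtx"].tolist(),d.get("extrinsics",d.get("tool_from_camera")).round(4).tolist())
E
```

```text
pics
{'time_s': 0.0, 'qpos': array([73.57318807, 18.43936025, -4.01409155, 83.17520973,  1.29354169,
       78.53908437, -3.26037988]), 'joint_velocities': array([-0.05798791, -0.01503792,  0.01121682, -0.04618895, -0.01687148,
       -0.03351593,  0.10053704]), 'effort': array([ 4.96910325e-04, -4.91293788e+01, -4.03623031e-01, -3.12533033e+01,
       -6.39680726e-02,  4.38070914e-02,  1.81966166e-04]), 'tool_pos': array([ 0.19236957, -0.62030944,  0.22145519]), 'tool_rot': array([-1.79891499e+02,  4.70807281e-03,  1.72345354e+01]), 'force': array([ 0.02924772, -0.11274829,  0.63161642]), 'wrist_torque': array([ 0.03424432,  0.05027917, -0.03292343]), 'grip_width': 0.08690787115113913}
scene [[512.7661650695179, 0.0, 316.33989898142164], [0.0, 512.7661650695179, 200.25494068393658], [0.0, 0.0, 1.0]] [[-0.4029, 0.9152, 0.003, 0.2304], [0.7283, 0.3226, -0.6045, -0.361], [-0.5542, -0.2414, -0.7966, 1.7235], [0.0, 0.0, 0.0, 1.0]]
top [[405.66778355247413, 0.0, 314.3328331753185], [0.0, 405.66778355247413, 201.0429313592065], [0.0, 0.0, 1.0]] [[0.0123, -0.9999, -0.0024, -0.0051], [-0.9777, -0.0115, -0.2096, 0.5771], [0.2096, 0.0049, -0.9778, 1.225], [0.0, 0.0, 0.0, 1.0]]
wrist [[286.95826470655743, 0.0, 318.81859205813345], [0.0, 286.95826470655743, 194.35642328208215], [0.0, 0.0, 1.0]] [[0.0009, -0.9699, -0.2436, 0.0661], [1.0, 0.0007, 0.001, 0.0005], [-0.0008, -0.2436, 0.9699, -0.1616], [0.0, 0.0, 0.0, 1.0]]
```

View pics/top0.png

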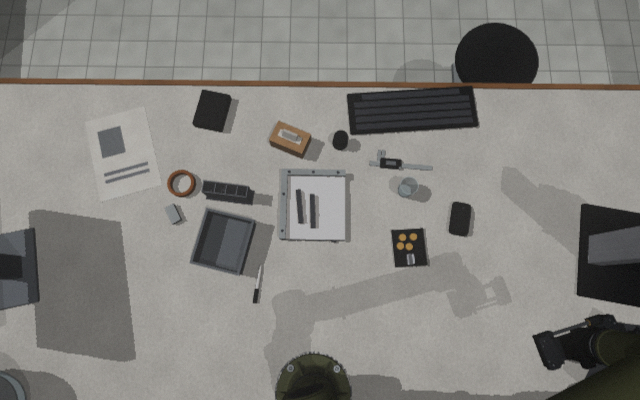

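View pics/scene0.png

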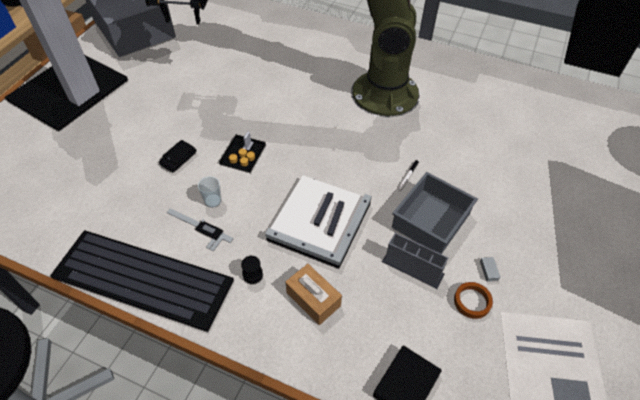

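View pics/wrist0.png

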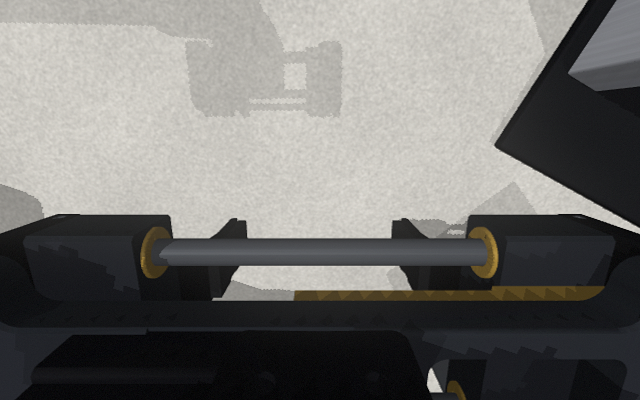

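```bash
cat > h.py <<'E'
import numpy as np, cv2
from cell import sensors, imaging
from scipy.spatial.transform import Rotation as R
def cam(n):
    o=sensors.get_obs(); d=imaging.read_camera(n)
    if n=="wrist":
        T=np.eye(4);T[:3,:3]=R.from_euler('xyz',o['tool_rot'],degrees=True).as_matrix();T[:3,3]=o['tool_pos']
        E=np.linalg.inv(T@d['tool_from_camera'])
    else: E=d['extrinsics']
    return d['color'][:,:,::-1].copy(),d['mtx'],E
def px2w(M,E,u,v,z):
    r=E[:3,:3].T@np.linalg.inv(M)@np.array([u,v,1.]); c=-E[:3,:3].T@E[:3,3]
    return c+r*(z-c[2])/r[2]
def w2px(M,E,p):
    q=M@(E[:3,:3]@np.asarray(p,float)+E[:3,3]); return q[:2]/q[2]
def crop(img,u0,v0,u1,v1,s,name):
    cv2.imwrite(name,cv2.resize(img[v0:v1,u0:u1],None,fx=s,fy=s,interpolation=cv2.INTER_CUBIC))
def toolR(): return R.from_euler('xyz',sensors.get_obs()['tool_rot'],degrees=True)
def st():
    o=sensors.get_obs(); print(round(o['time_s'],2),o['tool_pos'].round(4),o['tool_rot'].round(2),o['force'].round(1),round(o['grip_width'],4),o['qpos'].round(0))
E
python3 - <<'E'
from h import *
i,M,E=cam("top"); np.savez("pics/top.npz",i=i,M=M,E=E)
crop(i,160,160,360,310,4,"pics/t1.png")
crop(i,360,140,480,280,4,"pics/t2.png")
i,M,E=cam("scene");np.savez("pics/scene.npz",i=i,M=M,E=E)
crop(i,140,120,300,270,5,"pics/s1.png")
crop(i,260,150,510,330,3,"pics/s2.png")
E
```

```text
(no output)
```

View pics/t1.png

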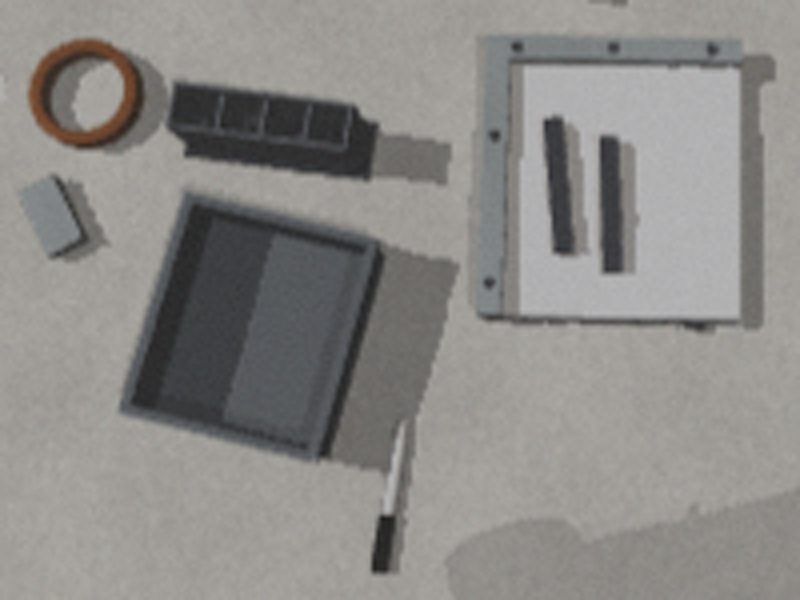

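View pics/t2.png

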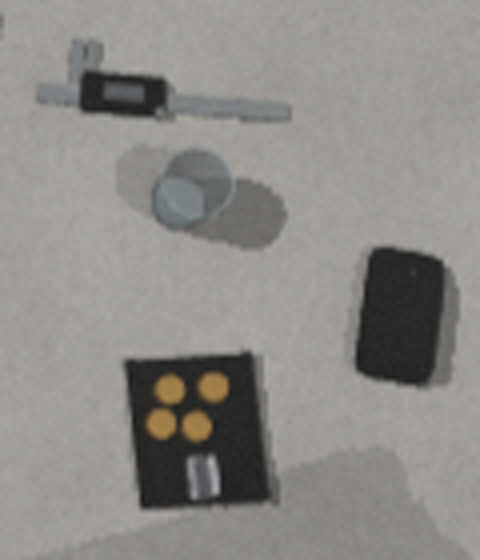

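View pics/s2.png

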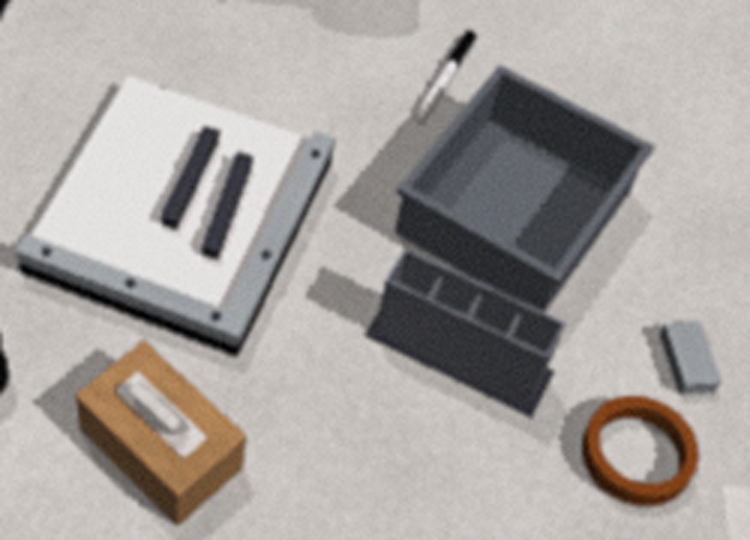

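View pics/s1.png

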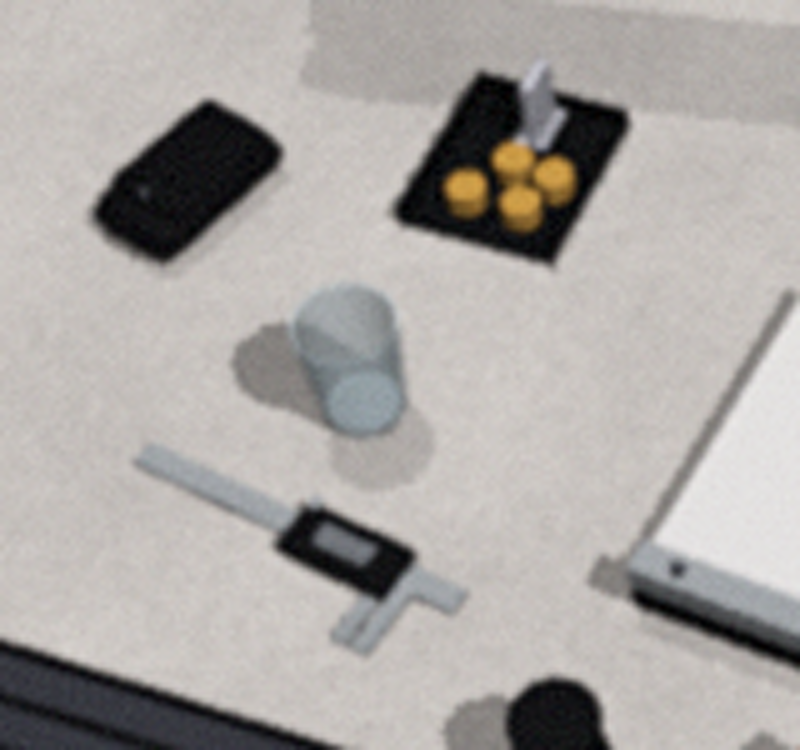

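```bash
python3 - <<'E'
from h import *
d=np.load("pics/top.npz");M,E=d['M'],d['E']
print("cam",-E[:3,:3].T@E[:3,3])
def t1(x,y,z): return px2w(M,E,160+(x+.5)/4-.5,160+(y+.5)/4-.5,z).round(4)
def t2(x,y,z): return px2w(M,E,360+(x+.5)/4-.5,140+(y+.5)/4-.5,z).round(4)
for n,f,z,ps in [("barL",t1,.041,[(553,118),(565,253)]),("barR",t1,.041,[(609,137),(613,271)]),
 ("fence outer",t1,.039,[(478,38),(742,38),(478,318)]),("stage near right",t1,.025,[(741,320)]),
 ("caddy rim",t1,.086,[(172,82),(357,108),(168,122),(350,148)]),
 ("bin rim",t1,.07,[(186,192),(380,243),(318,458),(123,410)]),
 ("block top",t1,.02,[(55,175),(84,238),(52,257),(20,190)]),
 ("pen",t1,.01,[(403,420),(382,572)]),("tape",t1,.024,[(86,93)]),
 ("tray lip",t2,.003,[(125,362),(250,352)]),("tray back",t2,.015,[(142,508),(271,500)]),
 ("tab top",t2,.05,[(203,465)]),
 ("slugs",t2,.019,[(170,390),(213,388),(161,424),(196,426)]),
 ("beaker",t2,0,[(180,204)]),("caliper",t2,.012,[(45,95),(290,112)]),("mouse",t2,.03,[(400,315)])]:
  print(n,*[f(*p,z)[:2] for p in ps])
E
```

```text
cam [ 0.30757662 -0.00444707  1.3187075 ]
barL [0.6203 0.0558] [0.5098 0.044 ]
barR [0.6051 0.0102] [0.4958 0.0056]
fence outer [0.6877 0.1189] [ 0.6902 -0.0977] [0.4574 0.1118]
stage near right [ 0.4599 -0.0971]
caddy rim [0.6349 0.3539] [0.6156 0.2074] [0.6026 0.3547] [0.5834 0.2114]
bin rim [0.5501 0.3413] [0.5114 0.1872] [0.3459 0.2271] [0.3801 0.3778]
block top [0.5727 0.4633] [0.5208 0.4353] [0.5049 0.46  ] [0.5599 0.4909]
pen [0.3784 0.1719] [0.2605 0.1836]
tape [0.6412 0.4422]
tray lip [ 0.4954 -0.2489] [ 0.5049 -0.3513]
tray back [ 0.3771 -0.257 ] [ 0.3846 -0.3596]
tab top [ 0.4088 -0.2986]
slugs [ 0.4709 -0.2815] [ 0.4729 -0.3161] [ 0.4435 -0.2734] [ 0.4423 -0.3013]
beaker [ 0.6294 -0.299 ]
caliper [ 0.7193 -0.1862] [ 0.7069 -0.3912]
mouse [ 0.5323 -0.466 ]
```

```bash
cat >> h.py <<'E'
def pl(pos,rot=None,order="tr",frm=None):
    """print units needed. frm=(pos,rot)"""
    o=sensors.get_obs(); p0,r0=(o['tool_pos'],o['tool_rot']) if frm is None else frm
    A=R.from_euler('xyz',r0,degrees=True); B=A if rot is None else R.from_euler('xyz',rot,degrees=True)
    w=(A.inv()*B).as_rotvec(degrees=True)/10
    d=(A if order=="tr" else B).inv().apply(np.asarray(pos)-p0)/.03
    nt=int(np.ceil(max(abs(d).max(),np.linalg.norm(d)/2.08))); nr=int(np.ceil(np.linalg.norm(w)/1.0))
    print(order,"shift",d.round(2),"rows",nt,"each",(d/max(nt,1)).round(3),"| turn",w.round(3),"rows",nr,"each",(w/max(nr,1)).round(3))
E
echo "import json" > log.py
python3 - <<'E'
from h import *
pl([.56,.03,.22],[180,0,0])
E
```

```text
tr shift [ 18.13 -17.08   0.08] rows 19 each [ 0.954 -0.899  0.004] | turn [-5.000e-03  1.000e-03  1.723e+00] rows 2 each [-0.002  0.001  0.862]
```

Emit:
carry_out([
  {"fingers": -1,"dx": 0.954,"dy": -0.899},
  {"fingers": -1,"dx": 0.954,"dy": -0.899},
  {"fingers": -1,"dx": 0.954,"dy": -0.899},
  {"fingers": -1,"dx": 0.954,"dy": -0.899},
  {"fingers": -1,"dx": 0.954,"dy": -0.899},
  {"fingers": -1,"dx": 0.954,"dy": -0.899},
  {"fingers": -1,"dx": 0.954,"dy": -0.899},
  {"fingers": -1,"dx": 0.954,"dy": -0.899},
  {"fingers": -1,"dx": 0.954,"dy": -0.899},
  {"fingers": -1,"dx": 0.954,"dy": -0.899},
])

```text
validation failed for argument at $.pl...
```

```bash
python3 -c "
from h import *
st(); print(sensors.get_obs()['qpos'].round(3).tolist())"
```

```text
0.25 [ 0.1925 -0.6206  0.2221] [-179.95    0.     17.23] [-0.7 -0.4 -0.2] 0.0868 [74. 18. -4. 83.  1. 79. -3.]
[73.575, 18.417, -4.018, 83.136, 1.296, 78.538, -3.262]
```

Emit:
carry_out([
  {"fingers": -1,"dx": 0.954,"dy": -0.899},
  {"fingers": -1,"dx": 0.954,"dy": -0.899},
  {"fingers": -1,"dx": 0.954,"dy": -0.899},
  {"fingers": -1,"dx": 0.954,"dy": -0.899},
  {"fingers": -1,"dx": 0.954,"dy": -0.899},
  {"fingers": -1,"dx": 0.954,"dy": -0.899},
  {"fingers": -1,"dx": 0.954,"dy": -0.899},
  {"fingers": -1,"dx": 0.954,"dy": -0.899},
  {"fingers": -1,"dx": 0.954,"dy": -0.899},
  {"fingers": -1,"rz": 0.862},
  {"fingers": -1,"rz": 0.862},
  {"fingers": -1},
])

```text
validation failed for argument at $.pl...
```

```bash
python3 -c "
from h import *
st(); print(sensors.get_obs()['qpos'].round(3).tolist())
i,M,E=cam('wrist');np.savez('pics/w1.npz',i=i,M=M,E=E);cv2.imwrite('pics/w1.png',i)"
```

```text
0.25 [ 0.1925 -0.6206  0.2221] [-179.95    0.     17.23] [-0.7 -0.4 -0.2] 0.0868 [74. 18. -4. 83.  1. 79. -3.]
[73.575, 18.417, -4.018, 83.136, 1.296, 78.538, -3.262]
```

View pics/w1.png

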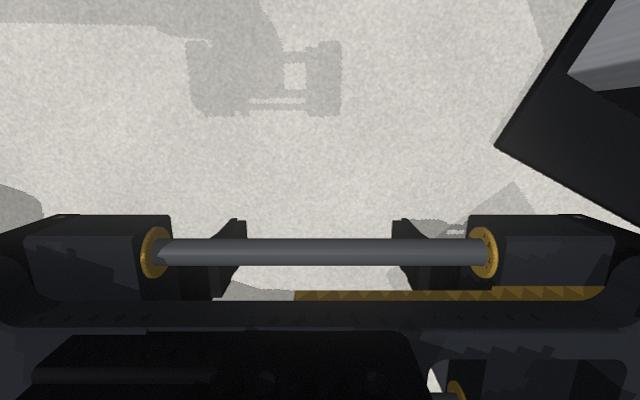

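Emit:
carry_out([
  {"fingers": -1,"dx": 0.954,"dy": -0.899,"dz": 0,"rx": 0,"ry": 0,"rz": 0},
])

```text
time_s: 0.42
tool_pos: [0.2092, -0.5882, 0.2218]
tool_rot: [-180.0, 0.1, 16.9]
force: [0.1, -0.2, 0.8]
grip_width: 0.087
```

Emit:
carry_out([
  {"fingers": -1,"dx": 0.954,"dy": -0.899,"dz": 0,"rx": 0,"ry": 0,"rz": 0},
  {"fingers": -1,"dx": 0.954,"dy": -0.899,"dz": 0,"rx": 0,"ry": 0,"rz": 0},
  {"fingers": -1,"dx": 0.954,"dy": -0.899,"dz": 0,"rx": 0,"ry": 0,"rz": 0},
  {"fingers": -1,"dx": 0.954,"dy": -0.899,"dz": 0,"rx": 0,"ry": 0,"rz": 0},
  {"fingers": -1,"dx": 0.954,"dy": -0.899,"dz": 0,"rx": 0,"ry": 0,"rz": 0},
  {"fingers": -1,"dx": 0.954,"dy": -0.899,"dz": 0,"rx": 0,"ry": 0,"rz": 0},
  {"fingers": -1,"dx": 0.954,"dy": -0.899,"dz": 0,"rx": 0,"ry": 0,"rz": 0},
  {"fingers": -1,"dx": 0.954,"dy": -0.899,"dz": 0,"rx": 0,"ry": 0,"rz": 0},
  {"fingers": -1,"dx": 0.954,"dy": -0.899,"dz": 0,"rx": 0,"ry": 0,"rz": 0},
  {"fingers": -1,"dx": 0.954,"dy": -0.899,"dz": 0,"rx": 0,"ry": 0,"rz": 0},
])

```text
time_s: 1.68
tool_pos: [0.4059, -0.2431, 0.2228]
tool_rot: [180.0, -0.0, 17.2]
force: [1.0, 0.1, 0.6]
grip_width: 0.0873
```

```bash
cat >> h.py <<'E'
def rec():
    o=sensors.get_obs()
    open("kin.txt","a").write(" ".join(map(str,list(o['qpos'])+list(o['tool_pos'])+list(o['tool_rot'])))+"\n"); st()
E
python3 -c "
from h import *
rec()"
```

```text
1.68 [ 0.4059 -0.2431  0.2228] [ 1.7996e+02 -1.0000e-02  1.7230e+01] [1.  0.1 0.6] 0.0873 [ 52.  -3. -23. 106.  -1.  76. -44.]
```

Emit:
carry_out([
  {"fingers": -1,"dx": 0.954,"dy": -0.899,"dz": 0,"rx": 0,"ry": 0,"rz": 0},
  {"fingers": -1,"dx": 0.954,"dy": -0.899,"dz": 0,"rx": 0,"ry": 0,"rz": 0},
  {"fingers": -1,"dx": 0.954,"dy": -0.899,"dz": 0,"rx": 0,"ry": 0,"rz": 0},
  {"fingers": -1,"dx": 0.954,"dy": -0.899,"dz": 0,"rx": 0,"ry": 0,"rz": 0},
  {"fingers": -1,"dx": 0.954,"dy": -0.899,"dz": 0,"rx": 0,"ry": 0,"rz": 0},
  {"fingers": -1,"dx": 0.954,"dy": -0.899,"dz": 0,"rx": 0,"ry": 0,"rz": 0},
  {"fingers": -1,"dx": 0.954,"dy": -0.899,"dz": 0,"rx": 0,"ry": 0,"rz": 0},
  {"fingers": -1,"dx": 0.954,"dy": -0.899,"dz": 0,"rx": 0,"ry": 0,"rz": 0},
  {"fingers": -1,"dx": 0,"dy": 0,"dz": 0,"rx": 0,"ry": 0,"rz": 0.862},
  {"fingers": -1,"dx": 0,"dy": 0,"dz": 0,"rx": 0,"ry": 0,"rz": 0.862},
  {"fingers": -1,"dx": 0,"dy": 0,"dz": 0,"rx": 0,"ry": 0,"rz": 0},
])

```text
time_s: 3.05
tool_pos: [0.5601, 0.0298, 0.2225]
tool_rot: [180.0, 0.0, 0.1]
force: [-0.2, -0.2, 0.2]
grip_width: 0.0874
```

```bash
python3 -c "
from h import *
rec()
i,M,E=cam('wrist');np.savez('pics/w1.npz',i=i,M=M,E=E);cv2.imwrite('pics/w1.png',i)"
```

```text
3.05 [0.5601 0.0298 0.2225] [1.7999e+02 1.0000e-02 1.0000e-01] [-0.2 -0.2  0.2] 0.0874 [  29.   11.  -39.   95.    7.   77. -101.]
```

View pics/w1.png

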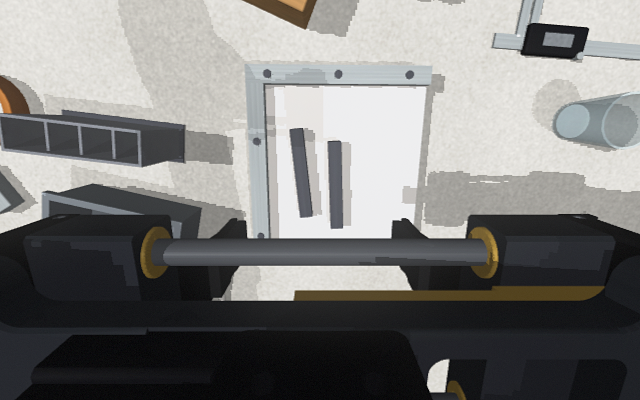

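```bash
python3 - <<'E'
from h import *
d=np.load("pics/w1.npz");i=d['i']
crop(i,235,55,440,245,4,"pics/w1a.png")
crop(i,0,70,200,220,4,"pics/w1b.png")
E
```

```text
(no output)
```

View pics/w1a.png

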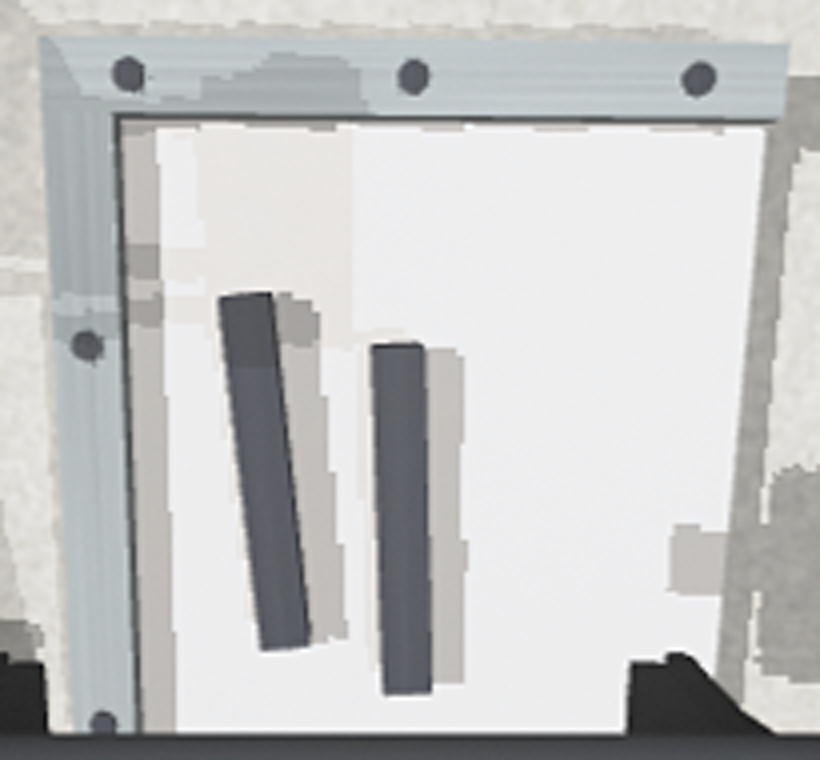

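View pics/w1b.png

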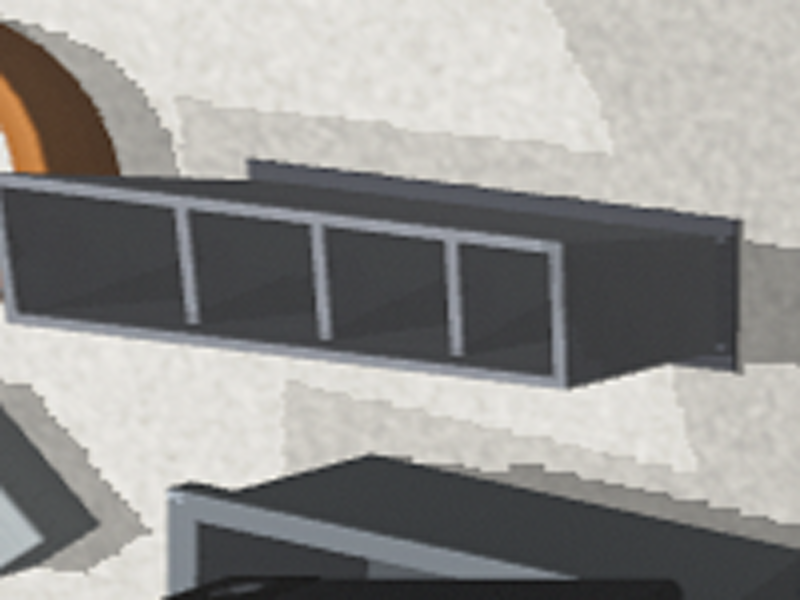

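```bash
python3 - <<'E'
from h import *
d=np.load("pics/w1.npz");M,E=d['M'],d['E']
def a(x,y,z): return px2w(M,E,235+(x+.5)/4-.5,55+(y+.5)/4-.5,z)
def b(x,y,z): return px2w(M,E,0+(x+.5)/4-.5,70+(y+.5)/4-.5,z)
def show(n,P): print(n,*[p[:2].round(4) for p in P])
f=[a(118,115,.039),a(775,119,.039),a(118,115,.039),a(136,730,.039)]; show("fence in top",f)
print("yaw far",np.degrees(np.arctan2(*(f[0]-f[1])[:2]*[-1,1])),"left",np.degrees(np.arctan2(*(f[2]-f[3])[[1,0]])))
for n,c in [("L",[(219,297),(271,292),(309,645),(262,651)]),("R",[(371,345),(421,343),(430,692),(383,694)])]:
    P=np.array([a(*q,.041) for q in c]); show(n,P)
    ax=(P[0]+P[1]-P[2]-P[3])/2; print(n,P.mean(0).round(4),"len",np.linalg.norm(ax).round(4),"w",np.linalg.norm(P[0]-P[1]).round(4),np.linalg.norm(P[2]-P[3]).round(4),"yaw",np.degrees(np.arctan2(ax[1],ax[0])).round(2))
show("caddy in rim",[b(2,180,.086),b(562,245,.086),b(567,385,.086),b(8,320,.086)])
show("div",[b(183,203,.074),b(193,322,.074),b(318,221,.074),b(325,338,.074),b(452,239,.074),b(457,354,.074)])
show("caddy base",[b(740,222,0.0),b(740,370,0.)])
show("bin rim corner",[b(170,490,.07)])
E
```

```text
fence in top [0.6689 0.091 ] [ 0.6683 -0.0947] [0.6689 0.091 ] [0.4828 0.0934]
yaw far -0.1759455852115743 left -0.7284019374870465
L [0.6189 0.0634] [0.6203 0.0483] [0.5123 0.0376] [0.5103 0.0524]
L [0.5655 0.0504 0.041 ] len 0.1088 w 0.0152 0.0149 yaw 5.75
R [0.6052 0.019 ] [0.6058 0.0043] [ 0.4968 -0.0008] [0.496  0.0141]
R [0.5509 0.0092 0.041 ] len 0.1092 w 0.0147 0.0149 yaw 2.61
caddy in rim [0.633  0.3479] [0.6175 0.2104] [0.5818 0.2144] [0.5983 0.3557]
div [0.6276 0.315 ] [0.5967 0.3194] [0.6231 0.2807] [0.5925 0.285 ] [0.6186 0.2464] [0.5883 0.2502]
caddy base [0.6224 0.2036] [0.5741 0.209 ]
bin rim corner [0.5494 0.3403]
```

```bash
cat > kin.py <<'E'
import numpy as np, itertools
from scipy.spatial.transform import Rotation as R
from scipy.optimize import least_squares
D=[list(map(float,l.split())) for l in open("kin.txt")]
D.append([73.57318807, 18.43936025, -4.01409155, 83.17520973,  1.29354169,78.53908437, -3.26037988,.19237,-.62031,.2216,180,0,17.2345])
D=np.array(D)
def fk(q,s,p,o):
    T=R.from_euler('z',o[0],degrees=True); x=np.array([0,0,p[0]])
    L=[None,[0,0,0],[p[1],0,p[2]],[p[1]*0+p[3],0,0],[p[4],0,p[5]],[p[6],0,0],[0,0,p[7]]]
    for k in range(7):
        T=T*R.from_euler('zyzyzyz'[k],s[k]*q[k],degrees=True)
        if k==2: x=x+T.apply([p[1],0,p[2]])
        if k==3: x=x+T.apply([p[3],0,0])
        if k==4: x=x+T.apply([p[4],0,p[5]])
        if k==5: x=x+T.apply([p[6],0,p[7]])
    T=T*R.from_euler('z',o[1],degrees=True)
    return x,T
if __name__=="__main__":
    res=[]
    for s in itertools.product([1,-1],repeat=5):
        s=[s[0],1,s[1],1,s[2],1,s[3]]
        for o0 in (0,180):
          for o1 in (0,90,180,270):
            e=0
            for r in D:
                x,T=fk(r[:7],s,np.zeros(8),(o0,o1)); e=max(e,(T.inv()*R.from_euler('xyz',r[10:13],degrees=True)).magnitude())
            res.append((e,s,o0,o1))
    res.sort(key=lambda t:t[0])
    for t in res[:6]: print(t)
E
python3 kin.py
```

```text
(0.0018954757983585028, [-1, 1, -1, 1, -1, 1, -1], 180, 270)
(0.0018954757983585028, [-1, 1, -1, 1, -1, 1, -1], 180, 270)
(0.0018954757983587478, [-1, 1, -1, 1, -1, 1, -1], 0, 90)
(0.0018954757983587478, [-1, 1, -1, 1, -1, 1, -1], 0, 90)
(0.24045421614471402, [-1, 1, -1, 1, 1, 1, -1], 180, 270)
(0.24045421614471402, [-1, 1, -1, 1, 1, 1, -1], 180, 270)
```

```bash
cat > fit.py <<'E'
from kin import *
s=[-1,1,-1,1,-1,1,-1];o=(0,90)
def fit(mask,reg=0):
    base=np.zeros(8)
    def full(v): p=base.copy(); p[mask]=v; return p
    f=lambda v: np.concatenate([(fk(r[:7],s,full(v),o)[0]-r[7:10])*1000 for r in D]+[reg*np.asarray(v)*1000])
    r=least_squares(f,np.full(len(mask),.2)); return full(r.x),abs(r.fun[:3*len(D)]).max()
if __name__=="__main__":
    for m in ([0,2,5,7],[0,2,5,7,6],[0,1,2,3,5,7,4],list(range(8))):
        p,e=fit(m,1e-3); print(m,p.round(4),e)
    np.save("p.npy",p)
E
python3 fit.py
```

```text
[0, 2, 5, 7] [7.7873 0.     0.5566 0.     0.     0.4982 0.     7.9971] 24.48734951064846
[0, 2, 5, 7, 6] [8.0605 0.     0.5576 0.     0.     0.5786 0.0784 8.2532] 24.557442128529587
[0, 1, 2, 3, 5, 7, 4] [ 5.247   0.0138  0.3552 -0.2967  1.4844  0.7847  0.      4.0358] 23.846560950782663
[0, 1, 2, 3, 4, 5, 6, 7] [ 5.3682 -0.1459  0.3304 -0.3365  1.8077 -0.3887 -1.3667  4.1413] 22.78010482657325
```

```bash
cat kin.txt; python3 - <<'E'
from kin import *
s=[-1,1,-1,1,-1,1,-1]
for o in ((0,90),(180,270)):
  for m in ([2,5],[2,5,6],[2,5,3,4,6],[1,2,3,4,5,6]):
    def full(v): p=np.zeros(8); p[m]=v[:-1]; p[7]=.25; p[0]=v[-1]; return p
    f=lambda v: np.concatenate([(fk(r[:7],s,full(v),o)[0]-r[7:10])*1000 for r in D])
    r=least_squares(f,np.full(len(m)+1,.2)); print(o,m,r.x.round(4),r.fun.round(1))
E
```

```text
51.81902228258072 -2.5163347619350307 -23.28510904093841 106.48170561280268 -1.0036229571331157 75.79581452196204 -43.96591916823664 0.4058789192034061 -0.24305483004227355 0.2227548381039627 179.95906631688442 -0.009802163567370478 17.23443740763043
29.106255168337107 10.663178992795881 -39.13319997726329 94.94307600971399 6.896524502900825 76.84892863286024 -101.02031699632208 0.5600502353169988 0.029793290284324012 0.22247640922435014 179.99018976902423 0.007263440052873053 0.09627693672949825
(0, 90) [2, 5] [0.5141 0.5004 0.0824] [ 5.4 26.8  0.7  1.2 17.8  1.2 25.1  5.6 -1.9]
(0, 90) [2, 5, 6] [0.514  0.5135 0.0127 0.0854] [ 5.4 26.9  0.4  1.2 17.8  1.1 25.1  5.5 -1.6]
(0, 90) [2, 5, 3, 4, 6] [ 0.2985  0.6492 -0.3565  1.7953 -0.208   1.7292] [14.  24.4  0.8 -1.2 -0.2 -1.3 21.1  7.2  0.5]
(0, 90) [1, 2, 3, 4, 5, 6] [-0.1493  0.2986 -0.371   1.884  -0.4409 -1.4329  1.5366] [14.4 23.7 -2.1 -2.3 -0.6  3.3 20.6  6.5 -1.2]
(180, 270) [2, 5] [-0.5104 -0.5007  0.8586] [ 5.6 26.9 -1.6  0.9 18.3 -1.5 25.2  5.5  3.1]
(180, 270) [2, 5, 6] [-0.5101 -0.5582 -0.056   0.8454] [ 5.4 27.  -0.3  0.9 18.3 -1.3 25.3  5.3  1.7]
(180, 270) [2, 5, 3, 4, 6] [-0.2981 -0.6913  0.3574 -1.7612  0.1589 -0.7603] [14.2 24.6 -0.7 -1.3 -0.2  1.1 21.1  7.1 -0.4]
(180, 270) [1, 2, 3, 4, 5, 6] [ 0.1426 -0.2982  0.3712 -1.8458  0.3503  1.3293 -0.5763] [14.6 23.9  2.1 -2.3 -0.6 -3.3 20.6  6.5  1.3]
```

```bash
cat > kin2.py <<'E'
from kin import *
s=[-1,1,-1,1,-1,1,-1]
AX='zyzyzyz'
prior=np.zeros((8,3)); prior[0]=[0,0,.33];prior[2]=[0,0,.4];prior[4]=[0,0,.4];prior[6]=[0,0,.25]
# link vec k applied after joint k (k=0 base)
W=np.full((8,3),1.0); 
def fk2(q,V):
    T=R.identity(); x=np.zeros(3)+V[0]*[0,0,1]
    for k in range(7):
        T=T*R.from_euler(AX[k],s[k]*q[k],degrees=True); x=x+T.apply(V[k+1])
    return x,T*R.from_euler('z',90,degrees=True)
pr=np.zeros((8,3)); pr[0,2]=.33; pr[3,2]=.4; pr[5,2]=.4; pr[7,2]=.25
def fit(D,lam=0.02):
    f=lambda v: np.concatenate([np.concatenate([(fk2(r[:7],v.reshape(8,3))[0]-r[7:10])*1000 for r in D]),lam*(v-pr.ravel())*1000])
    r=least_squares(f,pr.ravel()); return r.x.reshape(8,3),r.fun[:3*len(D)]
if __name__=="__main__":
    V,e=fit(D); np.save("V.npy",V); print(V.round(3),abs(e).max())
E
python3 kin2.py
```

```text
[[ 0.     0.     0.292]
 [ 0.018 -0.017 -0.038]
 [-0.006 -0.017  0.028]
 [ 0.003 -0.007  0.428]
 [ 0.011 -0.007  0.044]
 [ 0.034  0.008  0.444]
 [-0.03   0.008  0.037]
 [ 0.007  0.005  0.287]] 0.11693372992430118
```

```bash
cat > ik.py <<'E'
from kin2 import *
V=np.load("V.npy")
lo=np.array([-163.93,-17.29,-79.2,3.27,-89.18,5.43,-154.24])+2; hi=np.array([163.93,119.83,71.16,140.29,269.18,117.66,154.24])-2
def ik(pos,rot,q0=None,n=12,seed=0):
    rng=np.random.default_rng(seed); B=R.from_euler('xyz',rot,degrees=True); best=None
    for k in range(n):
        q=q0 if (q0 is not None and k==0) else lo+(hi-lo)*rng.random(7)
        def f(q):
            x,T=fk2(q,V); return np.concatenate([(x-pos)*1000,(T.inv()*B).as_rotvec(degrees=True)*3,1e-3*(q-(q0 if q0 is not None else 0*q))])
        r=least_squares(f,np.clip(q,lo+.1,hi-.1),bounds=(lo,hi),max_nfev=150)
        e=np.abs(r.fun[:6]).max()
        if best is None or e<best[0]-.5: best=(e,r.x)
        if e<2: break
    return best
E
python3 - <<'E'
from ik import *
g=np.array([.6056,.2647,.125])
for phi in (-7,83,-97,173):
  for th in (30,45,60,75,90):
    rot=[180,-th,phi]; Z=R.from_euler('xyz',rot,degrees=True).apply([0,0,1])
    e,q=ik(g+.010*Z,rot,n=10); print(phi,th,round(e,1),q.round(0))
E
```

```text
-7 30 0.0 [ -51.   13.   17.  112.   28.   36. -152.]
-7 45 1.7 [ -98.   28.   69.  122.   18.   15. -152.]
-7 60 0.0 [-27.  18. -25. 124.  97.  53. 138.]
-7 75 0.0 [-12.  32. -46. 127. 118.  80. 127.]
-7 90 0.0 [-16.  45. -42. 127. 132. 102. 120.]
83 30 0.0 [  4.  23. -20. 100. -27.  50.  -5.]
83 45 0.0 [  9.  26. -18. 105. -49.  50.  18.]
83 60 0.0 [-45.  38.  54. 113. 267.  88.  46.]
83 75 0.0 [-24.  39.  32. 113. 263.  90.  55.]
83 90 0.0 [-19.  47.  26. 111. 255. 104.  63.]
-97 30 0.0 [-33.  36.  -8.  74.  24.  93. 129.]
-97 45 0.0 [-44.  44.   4.  68.  26. 103. 130.]
-97 60 0.0 [-46.  52.   2.  61.  35. 115. 130.]
-97 75 0.0 [-66.  67.  39.  58.  20. 116. 145.]
-97 90 9.2 [-73.  79.  54.  58.  17. 116. 152.]
173 30 0.0 [-13.  44. -12.  63.  -6. 100.  60.]
173 45 0.0 [ -8.  56. -21.  50.  -6. 115.  56.]
173 60 23.0 [ -1.  60. -31.  50.  -7. 116.  51.]
173 75 45.8 [  9.  68. -46.  50.  -6. 116.  40.]
173 90 73.7 [ 17.  83. -64.  50.  -4. 116.  23.]
```

```bash
cat > sim.py <<'E'
from ik import *
def jac(q):
    x0,T0=fk2(q,V); J=np.zeros((6,7)); h=.01
    for k in range(7):
        qq=q.copy(); qq[k]+=h; x,T=fk2(qq,V)
        J[:3,k]=(x-x0)/h; J[3:,k]=(T*T0.inv()).as_rotvec()/h
    return J,x0,T0
def track(q,p1,rot1,steps=None,verbose=0,lim=True):
    """straight pos + slerp; returns q, min limit margin, err"""
    x,T=fk2(q,V); B=R.from_euler('xyz',rot1,degrees=True); w=(B*T.inv()).as_rotvec(); p1=np.asarray(p1)
    n=int(max(4,np.linalg.norm(p1-x)/.01,np.degrees(np.linalg.norm(w))/3)); T0,x0=T,x; mm=99;mv=0
    for i in range(1,n+1):
        tp=x0+(p1-x0)*i/n; tT=R.from_rotvec(w*i/n)*T0
        qs=q.copy()
        for _ in range(4):
            J,x,T=jac(q); e=np.concatenate([tp-x,(tT*T.inv()).as_rotvec()])
            Ji=J.T@np.linalg.inv(J@J.T+1e-9*np.eye(6)); q=q+Ji@e
            if lim: q=np.clip(q,lo-2,hi+2)
        mm=min(mm,(q-lo+2).min(),(hi+2-q).min()); mv=max(mv,abs(q-qs).max())
    x,T=fk2(q,V)
    return q,round(mm,1),round(np.linalg.norm(x-p1)*1000,1),round(mv,1)
E
python3 - <<'E'
from sim import *
q=np.array([73.573,18.44,-4.014,83.175,1.29,78.54,-3.26])
for p,r in [([.559,.029,.222],[180,0,17.2]),([.56,.0298,.2225],[180,0,0])]:
    q,*m=track(q,p,r); print(q.round(1),m)
print(D[1][:7].round(1), D[0][:7].round(1))
E
```

```text
[ 29.6  10.9 -39.5  94.8   7.1  76.8 -83.9] [np.float64(14.9), np.float64(0.0), np.float64(1.3)]
[  28.    10.4  -37.8   95.1    6.5   76.8 -100.8] [np.float64(27.7), np.float64(0.0), np.float64(3.4)]
[  29.1   10.7  -39.1   94.9    6.9   76.8 -101. ] [ 51.8  -2.5 -23.3 106.5  -1.   75.8 -44. ]
```

```bash
cat > t.py <<'E'
from sim import *
def run(q,seq):
    for p,r in seq:
        q,*m=track(q,p,r); print(np.round(p,3),r,q.round(0),m)
    return q
if __name__=="__main__":
  q0=D[1][:7]
  for al,phi,th in ((25,83,60),(10,83,75),(25,-7,60),(0,83,80),(25,60,60),(25,38,60)):
    print(al,phi,th)
    rot=[180,-th,phi]; Z=R.from_euler('xyz',rot,degrees=True).apply([0,0,1])
    g=np.array([.6141,.3342,.125])+.01*Z
    q=run(q0,[([.60,.0535,.12],[180,al,5.75]),([.60,.0535,.031],[180,al,5.75]),([.60,.0535,.25],[180,al,5.75]),
     ([.56,.2,.25],[180,0,phi]),([.56,.2,.25],rot),(g+[0,0,.1],rot),(g,rot)])
E
python3 t.py
```

```text
25 83 60
[0.6   0.054 0.12 ] [180, 25, 5.75] [  15.   39.  -34.   74.   16.   98. -103.] [np.float64(19.8), np.float64(0.0), np.float64(2.7)]
[0.6   0.054 0.031] [180, 25, 5.75] [  14.   44.  -33.   77.   18.   90. -104.] [np.float64(20.9), np.float64(0.0), np.float64(1.0)]
[0.6   0.054 0.25 ] [180, 25, 5.75] [  15.   33.  -35.   66.   13.  111. -102.] [np.float64(7.0), np.float64(0.0), np.float64(1.1)]
[0.56 0.2  0.25] [180, 0, 83] [ 23.  21. -57.  86.  18.  83. -41.] [np.float64(7.8), np.float64(0.0), np.float64(2.5)]
[0.56 0.2  0.25] [180, -60, 83] [ 64.  43. -76. 105. -23.  52.   4.] [np.float64(3.2), np.float64(0.0), np.float64(3.0)]
[0.615 0.343 0.22 ] [180, -60, 83] [ 41.  47. -68.  99. -22.  39.  -2.] [np.float64(3.7), np.float64(0.0), np.float64(1.6)]
[0.615 0.343 0.12 ] [180, -60, 83] [ 38.  56. -64. 101. -19.  32.   5.] [np.float64(11.2), np.float64(0.0), np.float64(1.0)]
10 83 75
[0.6   0.054 0.12 ] [180, 10, 5.75] [  20.   29.  -37.   87.   15.   80. -103.] [np.float64(29.6), np.float64(0.0), np.float64(1.7)]
[0.6   0.054 0.031] [180, 10, 5.75] [  19.   35.  -35.   91.  
[... 3609 characters left out ...]
   18.   90. -104.] [np.float64(20.9), np.float64(0.0), np.float64(1.0)]
[0.6   0.054 0.25 ] [180, 25, 5.75] [  15.   33.  -35.   66.   13.  111. -102.] [np.float64(7.0), np.float64(0.0), np.float64(1.1)]
[0.56 0.2  0.25] [180, 0, 38] [ 18.  17. -48.  87.  13.  82. -83.] [np.float64(8.9), np.float64(0.0), np.float64(2.0)]
[0.56 0.2  0.25] [180, -60, 38] [ 27.  -9. -35. 135. -89.  29.  24.] [np.float64(0.0), np.float64(35.0), np.float64(10.3)]
[0.621 0.34  0.22 ] [180, -60, 38] [-164.  -17.   71.  140.  -89.    5.  154.] [np.float64(0.0), np.float64(746.1), np.float64(134.8)]
[0.621 0.34  0.12 ] [180, -60, 38] [-164.  -17.   71.  140.  -89.    5.  154.] [np.float64(0.0), np.float64(742.6), 0]
```

```bash
cat > t2.py <<'E'
from t import *
import sys
q0=D[1][:7]
al,th=15,75
for phi in (83,100,115):
  for mid in ([.56,.2,.25],[.55,.15,.30],[.60,.22,.30]):
    print(phi,mid)
    rot=[180,-th,phi]; Z=R.from_euler('xyz',rot,degrees=True).apply([0,0,1])
    g=np.array([.6056,.2647,.118])+.01*Z
    q=run(q0,[([.60,.0535,.12],[180,al,5.75]),([.60,.0535,.030],[180,al,5.75]),([.60,.0535,.25],[180,al,5.75]),
     (mid,[180,0,phi]),(mid,rot),(g+[0,0,.1],rot),(g,rot)])
E
python3 t2.py | cut -c1-140
```

```text
83 [0.56, 0.2, 0.25]
[0.6   0.054 0.12 ] [180, 15, 5.75] [  18.   32.  -36.   83.   16.   86. -103.] [np.float64(30.0), np.float64(0.0), np.float64(2.0)]
[0.6   0.054 0.03 ] [180, 15, 5.75] [  17.   38.  -34.   86.   19.   77. -105.] [np.float64(32.6), np.float64(0.0), np.float64(1.0)]
[0.6   0.054 0.25 ] [180, 15, 5.75] [  19.   26.  -37.   74.   13.   99. -101.] [np.float64(18.4), np.float64(0.0), np.float64(1.1)]
[0.56 0.2  0.25] [180, 0, 83] [ 22.  21. -56.  86.  17.  83. -41.] [np.float64(18.9), np.float64(0.0), np.float64(2.4)]
[0.56 0.2  0.25] [180, -75, 83] [ 66.  56. -76. 107. -29.  50.  15.] [np.float64(3.4), np.float64(0.0), np.float64(3.0)]
[0.607 0.274 0.215] [180, -75, 83] [ 53.  60. -72. 103. -29.  42.  16.] [np.float64(3.9), np.float64(0.0), np.float64(1.5)]
[0.607 0.274 0.115] [180, -75, 83] [ 51.  70. -66. 103. -26.  38.  24.] [np.float64(7.8), np.float64(0.0), np.float64(0.9)]
83 [0.55, 0.15, 0.3]
[0.6   0.054 0.12 ] [180, 15, 5.75] [  18.   32.  -36.   83.   16.   86. -103.] [np.float64(30.0), np.float64(0.0), np.float64(2.0)]
[0.6   0.054 0.03 ] [180, 15, 5.75] [
[... 6420 characters left out ...]
.   19.   77. -105.] [np.float64(32.6), np.float64(0.0), np.float64(1.0)]
[0.6   0.054 0.25 ] [180, 15, 5.75] [  19.   26.  -37.   74.   13.   99. -101.] [np.float64(18.4), np.float64(0.0), np.float64(1.1)]
[0.6  0.22 0.3 ] [180, 0, 115] [ 19.  27. -60.  74.  24.  91. -12.] [np.float64(18.4), np.float64(0.0), np.float64(2.5)]
[0.6  0.22 0.3 ] [180, -75, 115] [ 43.  63. -72.  74. -16.  88.   8.] [np.float64(7.5), np.float64(0.0), np.float64(2.2)]
[0.602 0.273 0.215] [180, -75, 115] [ 38.  68. -68.  76. -14.  81.  12.] [np.float64(7.8), np.float64(0.0), np.float64(0.8)]
[0.602 0.273 0.115] [180, -75, 115] [ 36.  75. -64.  76. -10.  78.  18.] [np.float64(11.2), np.float64(0.0), np.float64(0.7)]
```

```bash
python3 - <<'E'
from h import *
r=[180,15,5.75]
pl([.5983,.0537,.07],r,"rt")
pl([.5983,.0537,.031],r,"rt",([.5983,.0537,.07],r))
E
```

```text
rt shift [ 2.62 -0.67  4.56] rows 5 each [ 0.524 -0.134  0.912] | turn [-0.072 -1.498 -0.557] rows 2 each [-0.036 -0.749 -0.278]
rt shift [ 0.34 -0.    1.26] rows 2 each [ 0.168 -0.     0.628] | turn [0. 0. 0.] rows 0 each [0. 0. 0.]
```

Emit:
carry_out([
  {"fingers": 0.3,"dx": 0,"dy": 0,"dz": 0,"rx": -0.036,"ry": -0.749,"rz": -0.278},
  {"fingers": 0.3,"dx": 0,"dy": 0,"dz": 0,"rx": -0.036,"ry": -0.749,"rz": -0.278},
  {"fingers": 0.3,"dx": 0.524,"dy": -0.134,"dz": 0.912,"rx": 0,"ry": 0,"rz": 0},
  {"fingers": 0.3,"dx": 0.524,"dy": -0.134,"dz": 0.912,"rx": 0,"ry": 0,"rz": 0},
  {"fingers": 0.3,"dx": 0.524,"dy": -0.134,"dz": 0.912,"rx": 0,"ry": 0,"rz": 0},
  {"fingers": 0.3,"dx": 0.524,"dy": -0.134,"dz": 0.912,"rx": 0,"ry": 0,"rz": 0},
  {"fingers": 0.3,"dx": 0.524,"dy": -0.134,"dz": 0.912,"rx": 0,"ry": 0,"rz": 0},
  {"fingers": 0.3,"dx": 0,"dy": 0,"dz": 0,"rx": 0,"ry": 0,"rz": 0},
])

```text
time_s: 4.1
tool_pos: [0.5968, 0.0534, 0.0676]
tool_rot: [-179.9, 15.3, 5.7]
force: [-0.5, -0.3, 0.6]
grip_width: 0.0311
```

```bash
python3 -c "
from h import *
rec()
i,M,E=cam('wrist');np.savez('pics/w2.npz',i=i,M=M,E=E);cv2.imwrite('pics/w2.png',i)
pl([.5983,.0537,.031],[180,15,5.75],'rt')"
```

```text
4.1 [0.5968 0.0534 0.0676] [-179.92   15.28    5.73] [-0.5 -0.3  0.6] 0.0311 [  19.   36.  -37.   85.   18.   81. -105.]
rt shift [ 0.35 -0.01  1.23] rows 2 each [ 0.175 -0.003  0.617] | turn [-0.007  0.012 -0.007] rows 1 each [-0.007  0.012 -0.007]
```

View pics/w2.png

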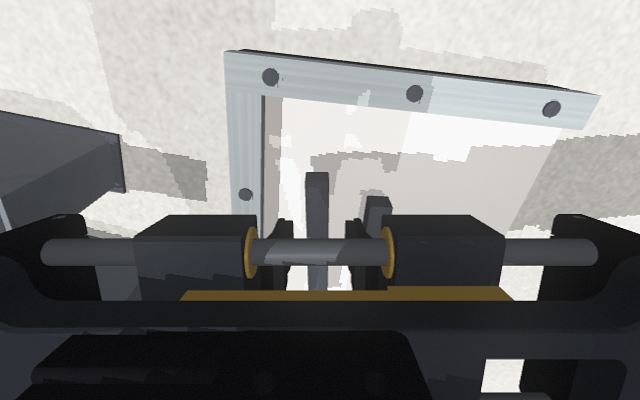

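Emit:
carry_out([
  {"fingers": 0.3,"dx": 0.16,"dy": 0,"dz": 0.6,"rx": 0,"ry": 0,"rz": 0},
  {"fingers": 0.3,"dx": 0.16,"dy": 0,"dz": 0.6,"rx": 0,"ry": 0,"rz": 0},
  {"fingers": 0.3,"dx": 0,"dy": 0,"dz": 0,"rx": 0,"ry": 0,"rz": 0},
  {"fingers": 1,"dx": 0,"dy": 0,"dz": 0,"rx": 0,"ry": 0,"rz": 0},
  {"fingers": 1,"dx": 0,"dy": 0,"dz": 0,"rx": 0,"ry": 0,"rz": 0},
  {"fingers": 1,"dx": 0,"dy": 0,"dz": 0,"rx": 0,"ry": 0,"rz": 0},
  {"fingers": 1,"dx": 0,"dy": 0,"dz": 0,"rx": 0,"ry": 0,"rz": 0},
], force=35)

```text
time_s: 5.03
tool_pos: [0.5989, 0.0539, 0.0334]
tool_rot: [-180.0, 14.9, 5.6]
force: [0.3, 0.5, 2.7]
grip_width: 0.0152
```

```bash
python3 -c "
from h import *
rec()"; python3 kin2.py | tail -1
```

```text
5.03 [0.5989 0.0539 0.0334] [-179.99   14.93    5.59] [0.3 0.5 2.7] 0.0152 [  18.   38.  -36.   86.   19.   78. -106.]
 [ 0.004 -0.001  0.304]] 0.3124764521355572
```

```bash
cat >> h.py <<'E'
def seq(wps,frm):
    """wps: list of (pos,rot); each leg: translate with rot fixed, then turn in place"""
    for p,r in wps:
        pl(p,r,"tr",frm); frm=(p,r)
E
python3 - <<'E'
from h import *
c=([.5984,.0537,.0325],[180,15,5.75]); m=[.55,.15,.30]
rot=[180,-75,83]; Z=R.from_euler('xyz',rot,degrees=True).apply([0,0,1])
g=np.array([.6056,.2647,.118])+.004*Z; print(g)
seq([([.5984,.0537,.15],[180,15,5.75]),(m,[180,0,83]),(m,rot),(g+[0,0,.1],rot),(g,rot)],c)
from t import run
run(sensors.get_obs()['qpos'],[([.5984,.0537,.15],[180,15,5.75]),(m,[180,15,5.75]),(m,[180,0,83]),(m,rot),(g+[0,0,.1],rot),(g,rot)])
E
```

```text
[0.60607087 0.2685349  0.11696472]
tr shift [-1.01  0.   -3.78] rows 4 each [-0.253  0.    -0.946] | turn [0. 0. 0.] rows 0 each [0. 0. 0.]
tr shift [-2.53 -3.36 -4.5 ] rows 5 each [-0.507 -0.671 -0.899] | turn [-1.011  1.265 -7.678] rows 8 each [-0.126  0.158 -0.96 ]
tr shift [0. 0. 0.] rows 0 each [0. 0. 0.] | turn [-0.   7.5 -0. ] rows 8 each [-0.     0.938 -0.   ]
tr shift [-1.6   1.37  4.72] rows 5 each [-0.32   0.275  0.945] | turn [0. 0. 0.] rows 0 each [0. 0. 0.]
tr shift [-3.22 -0.    0.86] rows 4 each [-0.805 -0.     0.216] | turn [0. 0. 0.] rows 0 each [0. 0. 0.]
[0.598 0.054 0.15 ] [180, 15, 5.75] [  19.   31.  -38.   81.   16.   89. -104.] [np.float64(28.7), np.float64(0.0), np.float64(1.0)]
[0.55 0.15 0.3 ] [180, 15, 5.75] [  14.   23.  -42.   74.   10.  102. -111.] [np.float64(15.4), np.float64(0.0), np.float64(0.8)]
[0.55 0.15 0.3 ] [180, 0, 83] [ 30.  15. -58.  85.  13.  87. -35.] [np.float64(15.8), np.float64(0.0), np.float64(3.2)]
[0.55 0.15 0.3 ] [180, -75, 83] [ 72.  34. -66. 108. -48.  70.  25.] [np.float64(13.5), np.float64(0.0), np.float64(3.5)]
[0.606 0.269 0.217] [180, -75, 83] [ 53.  44. -61. 106. -49.  53.  29.] [np.float64(13.8), np.float64(0.0), np.float64(1.3)]
[0.606 0.269 0.117] [180, -75, 83] [ 50.  54. -56. 107. -47.  48.  37.] [np.float64(18.5), np.float64(0.0), np.float64(1.0)]
```

Emit:
carry_out([
  {"fingers": 1,"dx": -0.253,"dy": 0,"dz": -0.946,"rx": 0,"ry": 0,"rz": 0},
  {"fingers": 1,"dx": -0.253,"dy": 0,"dz": -0.946,"rx": 0,"ry": 0,"rz": 0},
  {"fingers": 1,"dx": -0.253,"dy": 0,"dz": -0.946,"rx": 0,"ry": 0,"rz": 0},
  {"fingers": 1,"dx": -0.253,"dy": 0,"dz": -0.946,"rx": 0,"ry": 0,"rz": 0},
  {"fingers": 1,"dx": -0.507,"dy": -0.671,"dz": -0.899,"rx": 0,"ry": 0,"rz": 0},
  {"fingers": 1,"dx": -0.507,"dy": -0.671,"dz": -0.899,"rx": 0,"ry": 0,"rz": 0},
  {"fingers": 1,"dx": -0.507,"dy": -0.671,"dz": -0.899,"rx": 0,"ry": 0,"rz": 0},
  {"fingers": 1,"dx": -0.507,"dy": -0.671,"dz": -0.899,"rx": 0,"ry": 0,"rz": 0},
  {"fingers": 1,"dx": -0.507,"dy": -0.671,"dz": -0.899,"rx": 0,"ry": 0,"rz": 0},
])

```text
time_s: 6.15
tool_pos: [0.5498, 0.1505, 0.3011]
tool_rot: [180.0, 15.0, 5.6]
force: [-0.5, -0.1, -1.1]
grip_width: 0.0151
```

Emit:
carry_out([
  {"fingers": 1,"dx": 0,"dy": 0,"dz": 0,"rx": -0.126,"ry": 0.158,"rz": -0.96},
  {"fingers": 1,"dx": 0,"dy": 0,"dz": 0,"rx": -0.126,"ry": 0.158,"rz": -0.96},
  {"fingers": 1,"dx": 0,"dy": 0,"dz": 0,"rx": -0.126,"ry": 0.158,"rz": -0.96},
  {"fingers": 1,"dx": 0,"dy": 0,"dz": 0,"rx": -0.126,"ry": 0.158,"rz": -0.96},
  {"fingers": 1,"dx": 0,"dy": 0,"dz": 0,"rx": -0.126,"ry": 0.158,"rz": -0.96},
  {"fingers": 1,"dx": 0,"dy": 0,"dz": 0,"rx": -0.126,"ry": 0.158,"rz": -0.96},
  {"fingers": 1,"dx": 0,"dy": 0,"dz": 0,"rx": -0.126,"ry": 0.158,"rz": -0.96},
  {"fingers": 1,"dx": 0,"dy": 0,"dz": 0,"rx": -0.126,"ry": 0.158,"rz": -0.96},
])

```text
time_s: 7.15
tool_pos: [0.5499, 0.1503, 0.3001]
tool_rot: [180.0, -0.0, 83.2]
force: [-0.1, 0.2, -1.2]
grip_width: 0.0156
```

Emit:
carry_out([
  {"fingers": 1,"dx": 0,"dy": 0,"dz": 0,"rx": 0,"ry": 0.9375,"rz": 0},
  {"fingers": 1,"dx": 0,"dy": 0,"dz": 0,"rx": 0,"ry": 0.9375,"rz": 0},
  {"fingers": 1,"dx": 0,"dy": 0,"dz": 0,"rx": 0,"ry": 0.9375,"rz": 0},
  {"fingers": 1,"dx": 0,"dy": 0,"dz": 0,"rx": 0,"ry": 0.9375,"rz": 0},
  {"fingers": 1,"dx": 0,"dy": 0,"dz": 0,"rx": 0,"ry": 0.9375,"rz": 0},
  {"fingers": 1,"dx": 0,"dy": 0,"dz": 0,"rx": 0,"ry": 0.9375,"rz": 0},
  {"fingers": 1,"dx": 0,"dy": 0,"dz": 0,"rx": 0,"ry": 0.9375,"rz": 0},
  {"fingers": 1,"dx": 0,"dy": 0,"dz": 0,"rx": 0,"ry": 0.9375,"rz": 0},
  {"fingers": 1,"dx": 0,"dy": 0,"dz": 0,"rx": 0,"ry": 0,"rz": 0},
])

```text
time_s: 8.28
tool_pos: [0.5497, 0.148, 0.2974]
tool_rot: [-178.3, -75.2, 81.1]
force: [0.3, 0.2, -0.7]
grip_width: 0.0152
```

```bash
python3 -c "
from h import *
rec()
g=[.6056,.2647,.217]
pl(g,[180,-75,83],'rt')
i,M,E=cam('scene');crop(i,220,80,460,260,3,'pics/s3.png')
i,M,E=cam('top');crop(i,160,120,360,270,4,'pics/t3.png')
i,M,E=cam('wrist');cv2.imwrite('pics/w3.png',i)
"; python3 kin2.py|tail -1
```

```text
8.28 [0.5497 0.148  0.2974] [-178.34  -75.16   81.08] [ 0.3  0.2 -0.7] 0.0152 [ 68.  28. -58. 108. -54.  75.  28.]
rt shift [-1.53  1.38  4.64] rows 5 each [-0.306  0.275  0.928] | turn [ 0.019 -0.016 -0.049] rows 1 each [ 0.019 -0.016 -0.049]
 [ 0.001 -0.001  0.305]] 0.2952037843758637
```

View pics/s3.png

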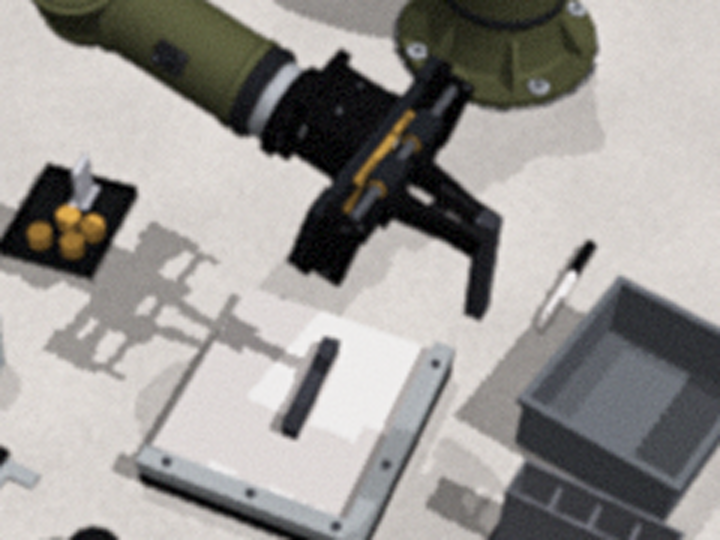

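View pics/w3.png

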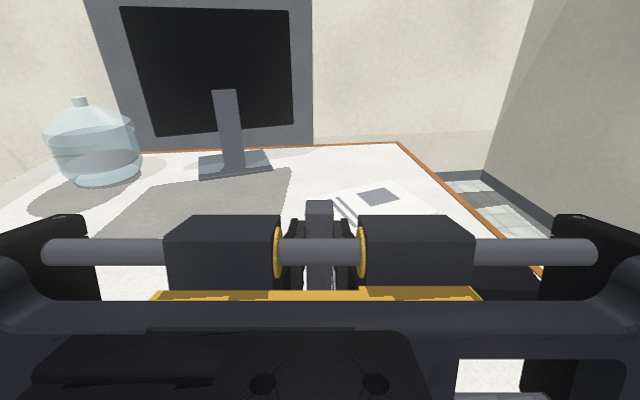

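Emit:
carry_out([
  {"fingers": 1,"dx": -0.306,"dy": 0.275,"dz": 0.928,"rx": 0.019,"ry": -0.016,"rz": -0.049},
  {"fingers": 1,"dx": -0.306,"dy": 0.275,"dz": 0.928,"rx": 0,"ry": 0,"rz": 0},
  {"fingers": 1,"dx": -0.306,"dy": 0.275,"dz": 0.928,"rx": 0,"ry": 0,"rz": 0},
  {"fingers": 1,"dx": -0.306,"dy": 0.275,"dz": 0.928,"rx": 0,"ry": 0,"rz": 0},
  {"fingers": 1,"dx": -0.306,"dy": 0.275,"dz": 0.928,"rx": 0,"ry": 0,"rz": 0},
  {"fingers": 1,"dx": 0,"dy": 0,"dz": 0,"rx": 0,"ry": 0,"rz": 0},
  {"fingers": 1,"dx": 0,"dy": 0,"dz": 0,"rx": 0,"ry": 0,"rz": 0},
])

```text
time_s: 9.3
tool_pos: [0.6068, 0.2667, 0.2214]
tool_rot: [177.7, -74.7, 85.4]
force: [0.3, -0.5, -0.0]
grip_width: 0.0154
```

```bash
python3 -c "
from h import *
rec()
g=[.6056,.2647,.185]
pl(g,[180,-75,83],'rt')
g=[.6056,.2647,.117]
pl(g,[180,-75,83],'rt')
i,M,E=cam('scene');crop(i,340,160,500,300,5,'pics/s4.png')
i,M,E=cam('top');crop(i,180,160,300,260,6,'pics/t4.png')
for z in (.086,): print(w2px(M,E,[.6056,.2647,z]))
"
```

```text
9.3 [0.6068 0.2667 0.2214] [177.74 -74.73  85.38] [ 0.3 -0.5 -0. ] 0.0154 [ 52.  39. -56. 107. -54.  57.  32.]
rt shift [-1.19 -0.03  0.25] rows 2 each [-0.595 -0.016  0.123] | turn [-0.004  0.025  0.063] rows 1 each [-0.004  0.025  0.063]
rt shift [-3.38 -0.03  0.83] rows 4 each [-0.845 -0.008  0.208] | turn [-0.004  0.025  0.063] rows 1 each [-0.004  0.025  0.063]
[230.42524099 189.51037438]
```

View pics/s4.png

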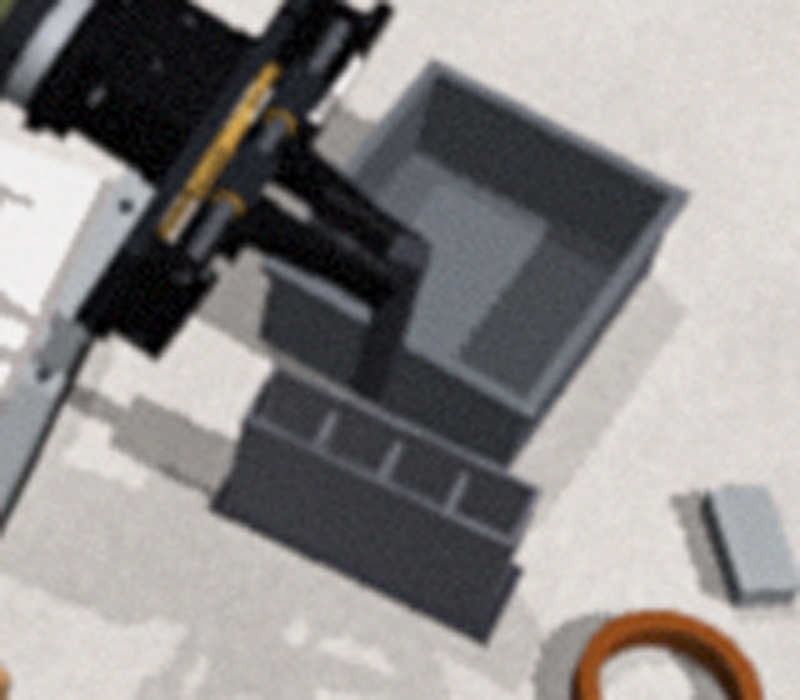

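View pics/t4.png

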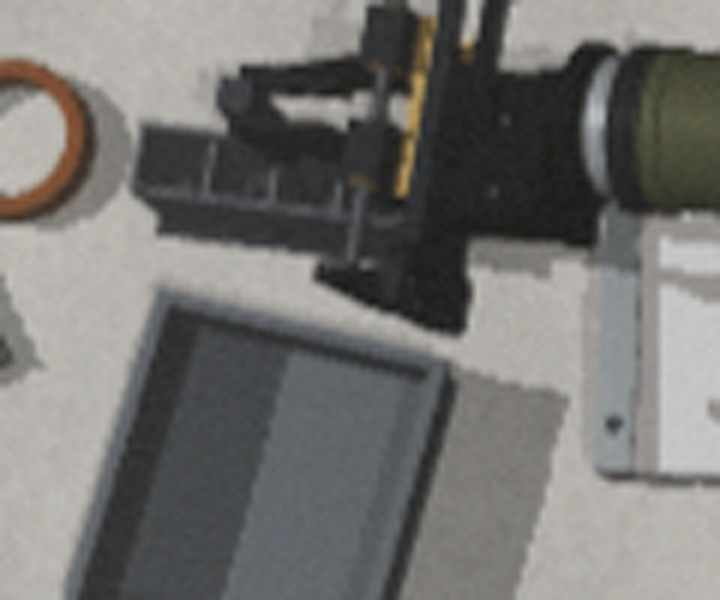

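```bash
python3 -c "
from h import *
d=np.load('pics/scene.npz');M,E=d['M'],d['E']
f=lambda p:((w2px(M,E,p)-[340,160]+.5)*5-.5).round(0)
print('cells',[f([x,y,.086]) for x,y in [(.6013,.23),(.6056,.2647),(.6099,.2995),(.6141,.3342)]])
print('bar bottom',f([.6068,.2667,.133]),f([.6068,.2667,.2214]))
"
```

```text
cells [array([286., 404.]), array([351., 435.]), array([417., 467.]), array([484., 498.])]
bar bottom [369. 386.] [399. 277.]
```

Emit:
carry_out([
  {"fingers": 1,"dx": -0.845,"dy": -0.008,"dz": 0.208,"rx": 0,"ry": 0,"rz": 0},
  {"fingers": 1,"dx": -0.845,"dy": -0.008,"dz": 0.208,"rx": 0,"ry": 0,"rz": 0},
  {"fingers": 1,"dx": -0.845,"dy": -0.008,"dz": 0.208,"rx": 0,"ry": 0,"rz": 0},
  {"fingers": 1,"dx": -0.845,"dy": -0.008,"dz": 0.208,"rx": 0,"ry": 0,"rz": 0},
  {"fingers": 1,"dx": 0,"dy": 0,"dz": 0,"rx": 0,"ry": 0,"rz": 0},
  {"fingers": 1,"dx": 0,"dy": 0,"dz": 0,"rx": 0,"ry": 0,"rz": 0},
])

```text
time_s: 10.15
tool_pos: [0.6067, 0.2638, 0.117]
tool_rot: [178.2, -74.9, 84.9]
force: [-0.6, 0.5, -1.4]
grip_width: 0.0153
```

```bash
python3 -c "
from h import *
rec()
i,M,E=cam('scene');crop(i,340,160,500,300,5,'pics/s5.png')
"
```

```text
10.15 [0.6067 0.2638 0.117 ] [178.17 -74.88  84.88] [-0.6  0.5 -1.4] 0.0153 [ 48.  50. -52. 107. -51.  52.  40.]
```

View pics/s5.png

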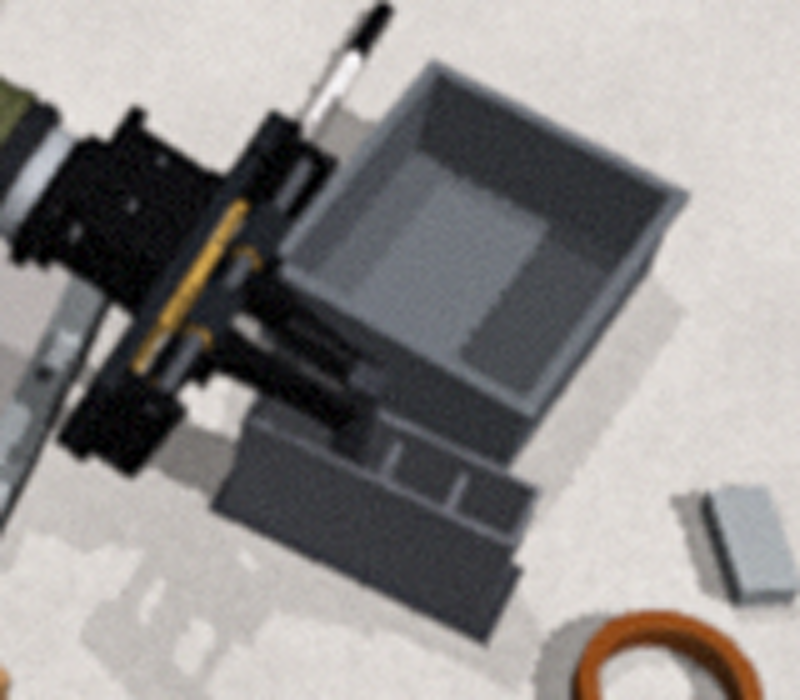

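Emit:
carry_out([
  {"fingers": 0.2,"dx": 0,"dy": 0,"dz": 0,"rx": 0,"ry": 0,"rz": 0},
  {"fingers": 0.2,"dx": 0,"dy": 0,"dz": 0,"rx": 0,"ry": 0,"rz": 0},
  {"fingers": 0.2,"dx": 0,"dy": 0,"dz": 0,"rx": 0,"ry": 0,"rz": 0},
  {"fingers": 0.2,"dx": 0,"dy": 0,"dz": -0.5,"rx": 0,"ry": 0,"rz": 0},
  {"fingers": 0.2,"dx": 0,"dy": 0,"dz": -0.9,"rx": 0,"ry": 0,"rz": 0},
  {"fingers": 0.2,"dx": 0,"dy": 0,"dz": -0.9,"rx": 0,"ry": 0,"rz": 0},
  {"fingers": 0.2,"dx": 0.5,"dy": 0,"dz": -0.7,"rx": 0,"ry": 0,"rz": 0},
  {"fingers": 0.2,"dx": 0.9,"dy": 0,"dz": -0.5,"rx": 0,"ry": 0,"rz": 0},
  {"fingers": 0.2,"dx": 0.9,"dy": 0,"dz": -0.5,"rx": 0,"ry": 0,"rz": 0},
  {"fingers": 0.2,"dx": 0,"dy": 0,"dz": 0,"rx": 0,"ry": 0,"rz": 0},
])

```text
time_s: 11.45
tool_pos: [0.5948, 0.1655, 0.2153]
tool_rot: [177.6, -74.8, 85.3]
force: [0.4, 0.1, -0.8]
grip_width: 0.0346
```

```bash
python3 -c "
from h import *
rec()
i,M,E=cam('scene');crop(i,340,160,500,300,5,'pics/s6.png')
o=sensors.get_obs(); al=15; r=[180,15,2.6]; b=np.array([.5509,.0092]); ax=np.array([np.cos(np.radians(2.6)),np.sin(np.radians(2.6))]); p=list(b+.033*ax)+[.09]; print(p)
m=[.55,.12,.28]
pl(m); 
seq([(m,[180,0,83]),(m,r),(p,r),(p[:2]+[.0325],r)],(o['tool_pos'],o['tool_rot']))
from t import run
run(o['qpos'],[(m,o['tool_rot']),(m,[180,0,83]),(m,r),(p,r),(p[:2]+[.0325],r)])
"
```

```text
11.45 [0.5948 0.1655 0.2153] [177.65 -74.75  85.31] [ 0.4  0.1 -0.8] 0.0346 [ 58.  39. -53. 105. -50.  67.  33.]
[np.float64(0.5838660288030936), np.float64(0.010696978608265375), 0.09]
tr shift [ 1.69 -1.25 -2.22] rows 3 each [ 0.565 -0.418 -0.74 ] | turn [0. 0. 0.] rows 0 each [0. 0. 0.]
tr shift [ 1.69 -1.25 -2.22] rows 3 each [ 0.565 -0.418 -0.74 ] | turn [ 0.038 -7.475  0.04 ] rows 8 each [ 0.005 -0.934  0.005]
tr shift [0. 0. 0.] rows 0 each [0. 0. 0.] | turn [ 1.052 -1.245  7.991] rows 9 each [ 0.117 -0.138  0.888]
tr shift [2.57 3.69 5.87] rows 6 each [0.428 0.615 0.978] | turn [0. 0. 0.] rows 0 each [0. 0. 0.]
tr shift [ 0.5  -0.    1.85] rows 2 each [ 0.248 -0.     0.926] | turn [0. 0. 0.] rows 0 each [0. 0. 0.]
[0.55 0.12 0.28] [178.07318545 -74.74487802  84.94224028] [ 68.  30. -55. 107. -51.  76.  30.] [np.float64(23.8), np.float64(0.0), np.float64(1.2)]
[0.55 0.12 0.28] [180, 0, 83] [ 33.  12. -56.  89.  10.  84. -30.] [np.float64(23.3), np.float64(0.0), np.float64(3.7)]
[0.55 0.12 0.28] [180, 15, 2.6] [  17.   23.  -41.   77.    9.  100. -111.] [np.float64(18.0), np.float64(0.0), np.float64(3.4)]
[0.584 0.011 0.09 ] [180, 15, 2.6] [  23.   32.  -36.   87.   16.   82. -103.] [np.float64(18.9), np.float64(0.0), np.float64(0.9)]
[0.584 0.011 0.032] [180, 15, 2.6] [  22.   36.  -35.   89.   18.   77. -104.] [np.float64(36.6), np.float64(0.0), np.float64(1.1)]
```

View pics/s6.png

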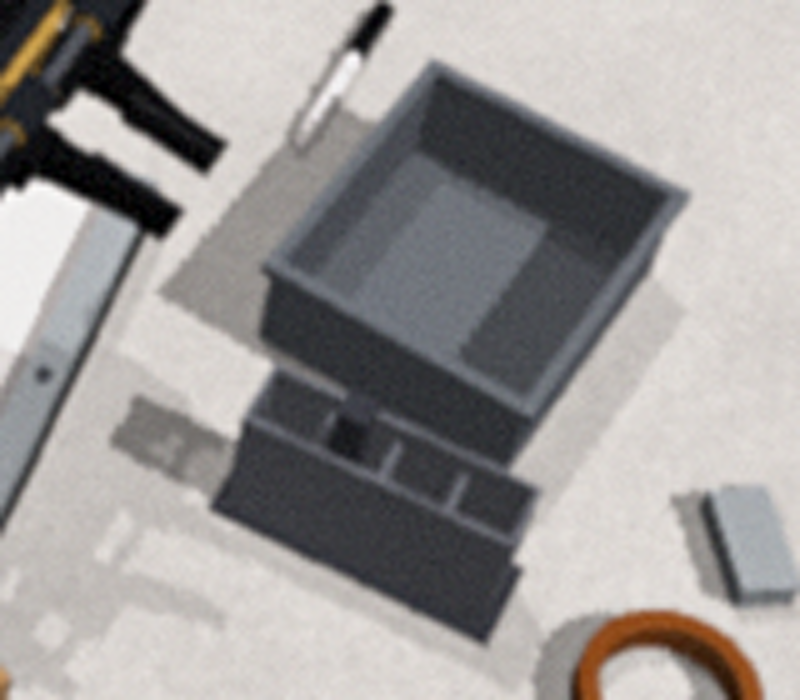

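Emit:
carry_out([
  {"fingers": 0.2,"dx": 0.565,"dy": -0.418,"dz": -0.74,"rx": 0,"ry": 0,"rz": 0},
  {"fingers": 0.2,"dx": 0.565,"dy": -0.418,"dz": -0.74,"rx": 0,"ry": 0,"rz": 0},
  {"fingers": 0.2,"dx": 0.565,"dy": -0.418,"dz": -0.74,"rx": 0,"ry": 0,"rz": 0},
  {"fingers": 0.2,"dx": 0,"dy": 0,"dz": 0,"rx": 0,"ry": -0.934,"rz": 0},
  {"fingers": 0.2,"dx": 0,"dy": 0,"dz": 0,"rx": 0,"ry": -0.934,"rz": 0},
  {"fingers": 0.2,"dx": 0,"dy": 0,"dz": 0,"rx": 0,"ry": -0.934,"rz": 0},
  {"fingers": 0.2,"dx": 0,"dy": 0,"dz": 0,"rx": 0,"ry": -0.934,"rz": 0},
  {"fingers": 0.2,"dx": 0,"dy": 0,"dz": 0,"rx": 0,"ry": -0.934,"rz": 0},
  {"fingers": 0.2,"dx": 0,"dy": 0,"dz": 0,"rx": 0,"ry": -0.934,"rz": 0},
  {"fingers": 0.2,"dx": 0,"dy": 0,"dz": 0,"rx": 0,"ry": -0.934,"rz": 0},
  {"fingers": 0.2,"dx": 0,"dy": 0,"dz": 0,"rx": 0,"ry": -0.934,"rz": 0},
])

```text
time_s: 12.88
tool_pos: [0.5497, 0.1201, 0.2796]
tool_rot: [179.6, 0.2, 83.1]
force: [-0.3, -0.3, -0.6]
grip_width: 0.0344
```

Emit:
carry_out([
  {"fingers": 0.2,"dx": 0,"dy": 0,"dz": 0,"rx": 0.117,"ry": -0.138,"rz": 0.888},
  {"fingers": 0.2,"dx": 0,"dy": 0,"dz": 0,"rx": 0.117,"ry": -0.138,"rz": 0.888},
  {"fingers": 0.2,"dx": 0,"dy": 0,"dz": 0,"rx": 0.117,"ry": -0.138,"rz": 0.888},
  {"fingers": 0.2,"dx": 0,"dy": 0,"dz": 0,"rx": 0.117,"ry": -0.138,"rz": 0.888},
  {"fingers": 0.2,"dx": 0,"dy": 0,"dz": 0,"rx": 0.117,"ry": -0.138,"rz": 0.888},
  {"fingers": 0.2,"dx": 0,"dy": 0,"dz": 0,"rx": 0.117,"ry": -0.138,"rz": 0.888},
  {"fingers": 0.2,"dx": 0,"dy": 0,"dz": 0,"rx": 0.117,"ry": -0.138,"rz": 0.888},
  {"fingers": 0.2,"dx": 0,"dy": 0,"dz": 0,"rx": 0.117,"ry": -0.138,"rz": 0.888},
  {"fingers": 0.2,"dx": 0,"dy": 0,"dz": 0,"rx": 0.117,"ry": -0.138,"rz": 0.888},
])

```text
time_s: 14.0
tool_pos: [0.5493, 0.1208, 0.2782]
tool_rot: [-180.0, 14.8, 2.5]
force: [0.3, -0.7, 0.5]
grip_width: 0.0348
```

```bash
python3 -c "
from h import *
rec()
r=[180,15,2.6]; p=[.5839,.0107,.075]
pl(p,r,'rt')
"
```

```text
14.0 [0.5493 0.1208 0.2782] [-179.98   14.78    2.49] [ 0.3 -0.7  0.5] 0.0348 [  17.   23.  -42.   77.   10.   99. -111.]
rt shift [2.71 3.72 6.29] rows 7 each [0.387 0.531 0.898] | turn [-0.005 -0.022 -0.011] rows 1 each [-0.005 -0.022 -0.011]
```

Emit:
carry_out([
  {"fingers": 0.2,"dx": 0.387,"dy": 0.531,"dz": 0.898,"rx": 0,"ry": -0.02,"rz": 0},
  {"fingers": 0.2,"dx": 0.387,"dy": 0.531,"dz": 0.898,"rx": 0,"ry": 0,"rz": 0},
  {"fingers": 0.2,"dx": 0.387,"dy": 0.531,"dz": 0.898,"rx": 0,"ry": 0,"rz": 0},
  {"fingers": 0.2,"dx": 0.387,"dy": 0.531,"dz": 0.898,"rx": 0,"ry": 0,"rz": 0},
  {"fingers": 0.2,"dx": 0.387,"dy": 0.531,"dz": 0.898,"rx": 0,"ry": 0,"rz": 0},
  {"fingers": 0.2,"dx": 0.387,"dy": 0.531,"dz": 0.898,"rx": 0,"ry": 0,"rz": 0},
  {"fingers": 0.2,"dx": 0.387,"dy": 0.531,"dz": 0.898,"rx": 0,"ry": 0,"rz": 0},
  {"fingers": 0.2,"dx": 0,"dy": 0,"dz": 0,"rx": 0,"ry": 0,"rz": 0},
  {"fingers": 0.2,"dx": 0,"dy": 0,"dz": 0,"rx": 0,"ry": 0,"rz": 0},
])

```text
time_s: 15.12
tool_pos: [0.5855, 0.0126, 0.0768]
tool_rot: [-179.8, 14.8, 2.8]
force: [-0.1, 0.4, -0.2]
grip_width: 0.0348
```

```bash
python3 -c "
from h import *
rec()
i,M,E=cam('wrist');cv2.imwrite('pics/w4.png',i)
pl([.5839,.0107,.0325],[180,15,2.6],'rt')"
```

```text
15.12 [0.5855 0.0126 0.0768] [-179.84   14.79    2.84] [-0.1  0.4 -0.2] 0.0348 [  23.   33.  -37.   87.   17.   81. -104.]
rt shift [0.32 0.07 1.47] rows 2 each [0.16  0.035 0.733] | turn [-0.008 -0.03   0.026] rows 1 each [-0.008 -0.03   0.026]
```

View pics/w4.png

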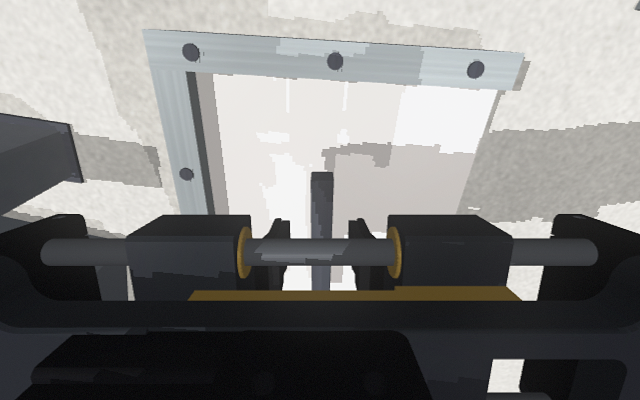

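Bar is centred between the fingers (column ≈321 vs 319). Descend and grip.

Emit:
carry_out([
  {"fingers": 0.2,"dx": 0.16,"dy": 0.035,"dz": 0.733,"rx": 0,"ry": 0,"rz": 0},
  {"fingers": 0.2,"dx": 0.16,"dy": 0.035,"dz": 0.733,"rx": 0,"ry": 0,"rz": 0},
  {"fingers": 0.2,"dx": 0,"dy": 0,"dz": 0,"rx": 0,"ry": 0,"rz": 0},
  {"fingers": 1,"dx": 0,"dy": 0,"dz": 0,"rx": 0,"ry": 0,"rz": 0},
  {"fingers": 1,"dx": 0,"dy": 0,"dz": 0,"rx": 0,"ry": 0,"rz": 0},
  {"fingers": 1,"dx": 0,"dy": 0,"dz": 0,"rx": 0,"ry": 0,"rz": 0},
  {"fingers": 1,"dx": 0,"dy": 0,"dz": 0,"rx": 0,"ry": 0,"rz": 0},
], force=35)

```text
time_s: 16.05
tool_pos: [0.5839, 0.0094, 0.0317]
tool_rot: [-179.9, 14.7, 2.8]
force: [-0.3, 0.3, 0.4]
grip_width: 0.0156
```

```bash
python3 -c "
from h import *
rec(); o=sensors.get_obs()
m=[.55,.15,.30];r=[180,15,2.6];rot=[180,-75,83];c=(o['tool_pos'],r);u=[.5839,.0107,.15];g=np.array([.6013,.2300,.117])
seq([(u,r),(m,[180,0,83]),(m,rot),(g+[0,0,.1],rot),(g,rot)],c)
from t import run
run(o['qpos'],[(u,r),(m,r),(m,[180,0,83]),(m,rot),(g+[0,0,.1],rot),(g,rot)])
"
```

```text
16.05 [0.5839 0.0094 0.0317] [-179.91   14.75    2.77] [-0.3  0.3  0.4] 0.0156 [  23.   36.  -36.   89.   18.   77. -104.]
tr shift [-1.02 -0.04 -3.81] rows 4 each [-0.254 -0.011 -0.952] | turn [0. 0. 0.] rows 0 each [0. 0. 0.]
tr shift [-2.18 -4.69 -4.59] rows 5 each [-0.436 -0.938 -0.918] | turn [-1.052  1.245 -7.991] rows 9 each [-0.117  0.138 -0.888]
tr shift [0. 0. 0.] rows 0 each [0. 0. 0.] | turn [-0.   7.5 -0. ] rows 8 each [-0.     0.938 -0.   ]
tr shift [-1.93  1.37  3.47] rows 4 each [-0.483  0.343  0.868] | turn [0. 0. 0.] rows 0 each [0. 0. 0.]
tr shift [-3.22 -0.    0.86] rows 4 each [-0.805 -0.     0.216] | turn [0. 0. 0.] rows 0 each [0. 0. 0.]
[0.584 0.011 0.15 ] [180, 15, 2.6] [  24.   29.  -38.   84.   15.   88. -102.] [np.float64(29.7), np.float64(0.0), np.float64(1.1)]
[0.55 0.15 0.3 ] [180, 15, 2.6] [  14.   23.  -42.   74.   10.  102. -114.] [np.float64(15.7), np.float64(0.0), np.float64(0.8)]
[0.55 0.15 0.3 ] [180, 0, 83] [ 31.  14. -58.  86.  12.  86. -34.] [np.float64(16.0), np.float64(0.0), np.float64(3.3)]
[0.55 0.15 0.3 ] [180, -75, 83] [ 69.  29. -60. 108. -53.  74.  28.] [np.float64(19.3), np.float64(0.0), np.float64(3.6)]
[0.601 0.23  0.217] [180, -75, 83] [ 55.  40. -56. 107. -52.  60.  31.] [np.float64(19.6), np.float64(0.0), np.float64(1.3)]
[0.601 0.23  0.117] [180, -75, 83] [ 51.  50. -51. 107. -49.  55.  39.] [np.float64(23.6), np.float64(0.0), np.float64(1.0)]
```

Emit:
carry_out([
  {"fingers": 1,"dx": -0.254,"dy": -0.01,"dz": -0.952,"rx": 0,"ry": 0,"rz": 0},
  {"fingers": 1,"dx": -0.254,"dy": -0.01,"dz": -0.952,"rx": 0,"ry": 0,"rz": 0},
  {"fingers": 1,"dx": -0.254,"dy": -0.01,"dz": -0.952,"rx": 0,"ry": 0,"rz": 0},
  {"fingers": 1,"dx": -0.254,"dy": -0.01,"dz": -0.952,"rx": 0,"ry": 0,"rz": 0},
  {"fingers": 1,"dx": -0.436,"dy": -0.938,"dz": -0.918,"rx": 0,"ry": 0,"rz": 0},
  {"fingers": 1,"dx": -0.436,"dy": -0.938,"dz": -0.918,"rx": 0,"ry": 0,"rz": 0},
  {"fingers": 1,"dx": -0.436,"dy": -0.938,"dz": -0.918,"rx": 0,"ry": 0,"rz": 0},
  {"fingers": 1,"dx": -0.436,"dy": -0.938,"dz": -0.918,"rx": 0,"ry": 0,"rz": 0},
  {"fingers": 1,"dx": -0.436,"dy": -0.938,"dz": -0.918,"rx": 0,"ry": 0,"rz": 0},
])

```text
time_s: 17.18
tool_pos: [0.5481, 0.1501, 0.3007]
tool_rot: [-179.9, 14.8, 2.8]
force: [0.6, 0.0, -0.4]
grip_width: 0.0154
```

Emit:
carry_out([
  {"fingers": 1,"dx": 0,"dy": 0,"dz": 0,"rx": -0.117,"ry": 0.138,"rz": -0.888},
  {"fingers": 1,"dx": 0,"dy": 0,"dz": 0,"rx": -0.117,"ry": 0.138,"rz": -0.888},
  {"fingers": 1,"dx": 0,"dy": 0,"dz": 0,"rx": -0.117,"ry": 0.138,"rz": -0.888},
  {"fingers": 1,"dx": 0,"dy": 0,"dz": 0,"rx": -0.117,"ry": 0.138,"rz": -0.888},
  {"fingers": 1,"dx": 0,"dy": 0,"dz": 0,"rx": -0.117,"ry": 0.138,"rz": -0.888},
  {"fingers": 1,"dx": 0,"dy": 0,"dz": 0,"rx": -0.117,"ry": 0.138,"rz": -0.888},
  {"fingers": 1,"dx": 0,"dy": 0,"dz": 0,"rx": -0.117,"ry": 0.138,"rz": -0.888},
  {"fingers": 1,"dx": 0,"dy": 0,"dz": 0,"rx": -0.117,"ry": 0.138,"rz": -0.888},
  {"fingers": 1,"dx": 0,"dy": 0,"dz": 0,"rx": -0.117,"ry": 0.138,"rz": -0.888},
])

```text
time_s: 18.3
tool_pos: [0.5482, 0.1495, 0.2997]
tool_rot: [179.8, -0.1, 83.5]
force: [-0.1, -0.6, -0.5]
grip_width: 0.0155
```

Emit:
carry_out([
  {"fingers": 1,"dx": 0,"dy": 0,"dz": 0,"rx": 0,"ry": 0.9375,"rz": 0},
  {"fingers": 1,"dx": 0,"dy": 0,"dz": 0,"rx": 0,"ry": 0.9375,"rz": 0},
  {"fingers": 1,"dx": 0,"dy": 0,"dz": 0,"rx": 0,"ry": 0.9375,"rz": 0},
  {"fingers": 1,"dx": 0,"dy": 0,"dz": 0,"rx": 0,"ry": 0.9375,"rz": 0},
  {"fingers": 1,"dx": 0,"dy": 0,"dz": 0,"rx": 0,"ry": 0.9375,"rz": 0},
  {"fingers": 1,"dx": 0,"dy": 0,"dz": 0,"rx": 0,"ry": 0.9375,"rz": 0},
  {"fingers": 1,"dx": 0,"dy": 0,"dz": 0,"rx": 0,"ry": 0.9375,"rz": 0},
  {"fingers": 1,"dx": 0,"dy": 0,"dz": 0,"rx": 0,"ry": 0.9375,"rz": 0},
  {"fingers": 1,"dx": 0,"dy": 0,"dz": 0,"rx": 0,"ry": 0,"rz": 0},
])

```text
time_s: 19.42
tool_pos: [0.548, 0.1473, 0.297]
tool_rot: [-179.3, -75.3, 82.3]
force: [0.3, 0.2, 0.0]
grip_width: 0.0156
```

```bash
python3 -c "
from h import *
rec(); pl([.6013,.23,.217],[180,-75,83],'rt')
"
```

```text
19.43 [0.548  0.1473 0.297 ] [-179.25  -75.27   82.28] [0.3 0.2 0. ] 0.0156 [ 69.  29. -59. 108. -53.  74.  28.]
rt shift [-1.81  1.43  3.54] rows 4 each [-0.453  0.357  0.886] | turn [-0.005 -0.027 -0.018] rows 1 each [-0.005 -0.027 -0.018]
```

Emit:
carry_out([
  {"fingers": 1,"dx": -0.453,"dy": 0.357,"dz": 0.886,"rx": 0,"ry": 0,"rz": 0},
  {"fingers": 1,"dx": -0.453,"dy": 0.357,"dz": 0.886,"rx": 0,"ry": 0,"rz": 0},
  {"fingers": 1,"dx": -0.453,"dy": 0.357,"dz": 0.886,"rx": 0,"ry": 0,"rz": 0},
  {"fingers": 1,"dx": -0.453,"dy": 0.357,"dz": 0.886,"rx": 0,"ry": 0,"rz": 0},
  {"fingers": 1,"dx": 0,"dy": 0,"dz": 0,"rx": 0,"ry": 0,"rz": 0},
  {"fingers": 1,"dx": 0,"dy": 0,"dz": 0,"rx": 0,"ry": 0,"rz": 0},
])

```text
time_s: 20.18
tool_pos: [0.6022, 0.2324, 0.2216]
tool_rot: [178.6, -75.0, 84.6]
force: [0.1, -0.1, -0.1]
grip_width: 0.0156
```

```bash
python3 -c "
from h import *
rec(); pl([.6013,.23,.117],[180,-75,83],'rt')
i,M,E=cam('scene');crop(i,340,160,500,300,5,'pics/s7.png')
f=lambda p:((w2px(M,E,p)-[340,160]+.5)*5-.5).round(0)
t=sensors.get_obs()['tool_pos'];print(f(t-[0,0,.088]))
"
```

```text
20.18 [0.6022 0.2324 0.2216] [178.56 -74.98  84.59] [ 0.1 -0.1 -0.1] 0.0156 [ 55.  40. -56. 107. -52.  60.  31.]
rt shift [-3.39 -0.02  0.82] rows 4 each [-0.847 -0.005  0.206] | turn [-0.01   0.001  0.041] rows 1 each [-0.01   0.001  0.041]
[302. 353.]
```

View pics/s7.png

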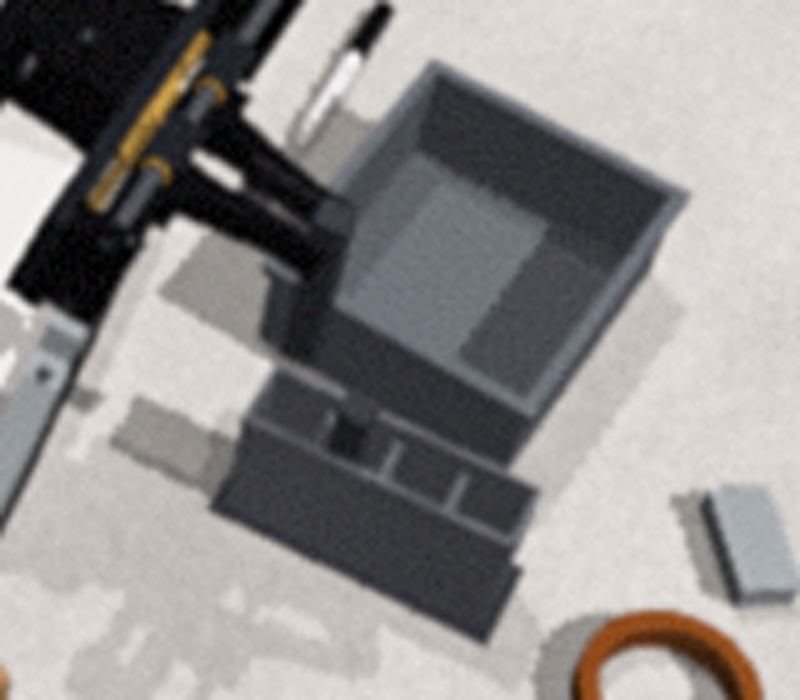

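Bar end at about (302,355), where predicted. Lower, release, back off.

Emit:
carry_out([
  {"fingers": 1,"dx": -0.847,"dy": -0.005,"dz": 0.206,"rx": 0,"ry": 0,"rz": 0},
  {"fingers": 1,"dx": -0.847,"dy": -0.005,"dz": 0.206,"rx": 0,"ry": 0,"rz": 0},
  {"fingers": 1,"dx": -0.847,"dy": -0.005,"dz": 0.206,"rx": 0,"ry": 0,"rz": 0},
  {"fingers": 1,"dx": -0.847,"dy": -0.005,"dz": 0.206,"rx": 0,"ry": 0,"rz": 0},
  {"fingers": 1,"dx": 0,"dy": 0,"dz": 0,"rx": 0,"ry": 0,"rz": 0},
  {"fingers": 1,"dx": 0,"dy": 0,"dz": 0,"rx": 0,"ry": 0,"rz": 0},
])

```text
time_s: 20.98
tool_pos: [0.6022, 0.2296, 0.1171]
tool_rot: [178.8, -75.1, 84.2]
force: [0.2, 0.3, -0.5]
grip_width: 0.0159
```

Emit:
carry_out([
  {"fingers": 0.2,"dx": 0,"dy": 0,"dz": 0,"rx": 0,"ry": 0,"rz": 0},
  {"fingers": 0.2,"dx": 0,"dy": 0,"dz": 0,"rx": 0,"ry": 0,"rz": 0},
  {"fingers": 0.2,"dx": 0,"dy": 0,"dz": 0,"rx": 0,"ry": 0,"rz": 0},
  {"fingers": 0.2,"dx": 0,"dy": 0,"dz": -0.5,"rx": 0,"ry": 0,"rz": 0},
  {"fingers": 0.2,"dx": 0,"dy": 0,"dz": -0.9,"rx": 0,"ry": 0,"rz": 0},
  {"fingers": 0.2,"dx": 0,"dy": 0,"dz": -0.9,"rx": 0,"ry": 0,"rz": 0},
  {"fingers": 0.2,"dx": 0.5,"dy": 0,"dz": -0.7,"rx": 0,"ry": 0,"rz": 0},
  {"fingers": 0.2,"dx": 0.9,"dy": 0,"dz": -0.5,"rx": 0,"ry": 0,"rz": 0},
  {"fingers": 0.2,"dx": 0.9,"dy": 0,"dz": -0.5,"rx": 0,"ry": 0,"rz": 0},
  {"fingers": 0.2,"dx": 0,"dy": 0,"dz": 0,"rx": 0,"ry": 0,"rz": 0},
])

```text
time_s: 22.22
tool_pos: [0.5906, 0.1309, 0.2148]
tool_rot: [178.4, -75.0, 84.6]
force: [-0.1, 0.4, -0.6]
grip_width: 0.0346
```

```bash
python3 -c "
from h import *
rec()
i,M,E=cam('scene');crop(i,340,160,500,300,5,'pics/s8.png');crop(i,140,80,300,230,4,'pics/s8b.png')
i,M,E=cam('top');np.savez('pics/top8.npz',i=i,M=M,E=E);crop(i,360,180,480,280,6,'pics/t8.png')
"; python3 kin2.py
```

```text
22.23 [0.5906 0.1309 0.2148] [178.39 -75.    84.6 ] [-0.1  0.4 -0.6] 0.0346 [ 61.  40. -52. 104. -48.  70.  32.]
[[ 0.     0.     0.29 ]
 [ 0.    -0.008 -0.04 ]
 [ 0.001 -0.008  0.034]
 [-0.001 -0.005  0.434]
 [-0.001 -0.005  0.057]
 [ 0.001 -0.     0.457]
 [-0.    -0.     0.059]
 [ 0.    -0.     0.309]] 0.06851849921249431
```

View pics/s8.png

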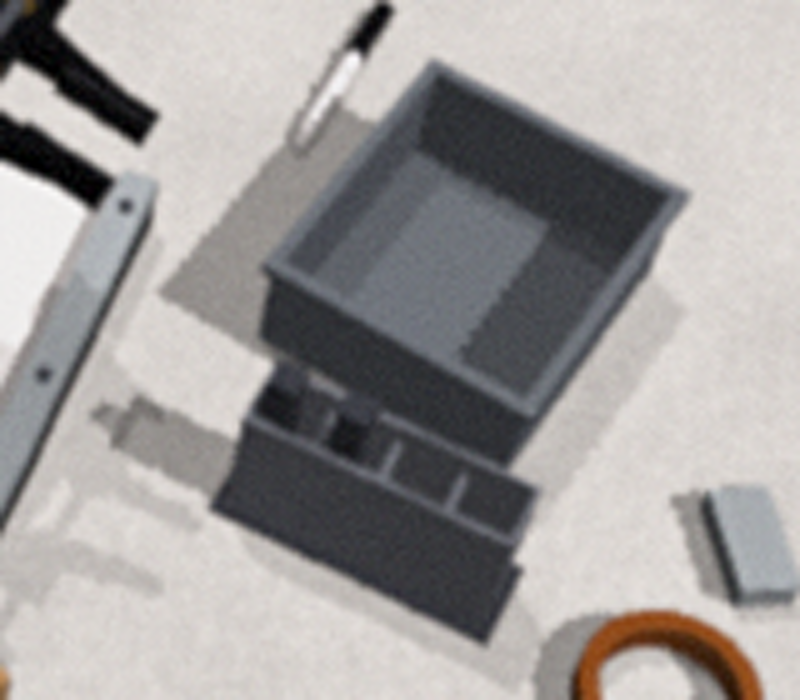

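View pics/t8.png

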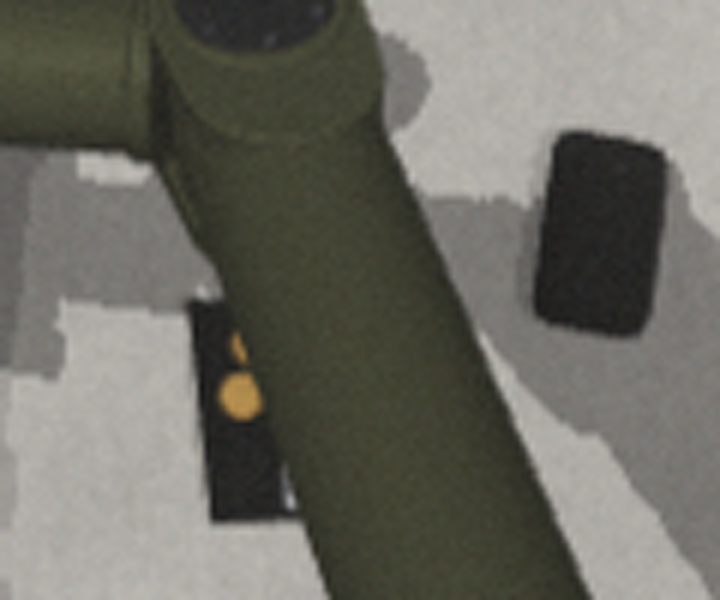

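```bash
cat > t3.py <<'E'
from t import *
from h import sensors
q=sensors.get_obs()['qpos']
for tau,phi in ((50,76),(60,76),(55,95),(55,60)):
  print(tau,phi)
  d=-np.array([np.cos(np.radians(phi)),np.sin(np.radians(phi)),0]); t=np.radians(tau)
  hx=.099*np.cos(t)-.025*np.sin(t); 
  tcp=np.array([.4469,.2834,0])-d*(.02+hx)+[0,0,.08+.099*np.sin(t)+.025*np.cos(t)]
  a=[.40,-.307,.12]
  run(q,[([.55,.05,.28],[180,0,83]),([.5,-.15,.25],[180,0,130]),(a,[180,0,184]),([.40,-.307,.03],[180,0,184]),(a,[180,0,184]),([.48,-.1,.25],[180,0,150]),([.48,.2,.27],[180,0,phi]),
   (tcp+[0,0,.05],[180,0,phi]),(tcp+[0,0,.05],[180,-tau,phi]),(tcp,[180,-tau,phi]),(tcp+[0,0,.08],[180,0,phi]),([.5,.1,.25],[180,0,130]),([.56,.035,.15],[180,0,180]),([.56,.035,.055],[180,0,180])])
E
python3 t3.py
```

```text
50 76
[0.55 0.05 0.28] [180, 0, 83] [ 36.   9. -49.  91.   7.  83. -21.] [np.float64(26.2), np.float64(0.0), np.float64(3.1)]
[ 0.5  -0.15  0.25] [180, 0, 130] [ 55.   5. -43.  98.   3.  79.  51.] [np.float64(21.7), np.float64(0.0), np.float64(3.7)]
[ 0.4   -0.307  0.12 ] [180, 0, 184] [ 69.   8. -37. 110.   5.  64. 124.] [np.float64(21.1), np.float64(0.0), np.float64(3.5)]
[ 0.4   -0.307  0.03 ] [180, 0, 184] [ 67.  15. -36. 114.  11.  54. 120.] [np.float64(25.6), np.float64(0.0), np.float64(1.1)]
[ 0.4   -0.307  0.12 ] [180, 0, 184] [ 70.   8. -37. 110.   5.  64. 124.] [np.float64(24.9), np.float64(0.0), np.float64(1.3)]
[ 0.48 -0.1   0.25] [180, 0, 150] [ 57.  -0. -48. 101.  -0.  79.  70.] [np.float64(16.7), np.float64(0.0), np.float64(2.4)]
[0.48 0.2  0.27] [180, 0, 76] [ 37.   7. -66.  95.   6.  82. -44.] [np.float64(13.0), np.float64(0.0), np.float64(4.2)]
[0.463 0.346 0.222] [180, 0, 76] [ 13.  20. -65.  92.  19.  79. -68.] [np.float64(12.3), np.float64(0.0), np.float64(1.7)]
[0.463 0.346 0.222] [180, -50, 76] [ 48.  -7. -59. 124. -66.  56.  13.] [np.float64(0.0), np.float64(0
[... 5141 characters left out ...]
 29. -15. -40. 133. -81.  46.  12.] [np.float64(0.9), np.float64(0.0), np.float64(10.4)]
[0.475 0.332 0.175] [180, -55, 60] [ 28.  -9. -42. 136. -87.  40.  22.] [np.float64(2.0), np.float64(0.0), np.float64(2.3)]
[0.475 0.332 0.255] [180, 0, 60] [ 16.  20. -66.  89.  18.  83. -81.] [np.float64(4.6), np.float64(0.0), np.float64(8.2)]
[0.5  0.1  0.25] [180, 0, 130] [ 59.  10. -79.  98.  10.  80.  18.] [np.float64(0.0), np.float64(1.1), np.float64(4.7)]
[0.56  0.035 0.15 ] [180, 0, 180] [ 54.  30. -78. 100.  31.  75.  60.] [np.float64(0.1), np.float64(0.0), np.float64(2.8)]
[0.56  0.035 0.055] [180, 0, 180] [ 50.  36. -71. 105.  37.  67.  56.] [np.float64(2.2), np.float64(0.0), np.float64(1.0)]
```

```bash
cat > t4.py <<'E'
from t import *
from h import sensors
q=sensors.get_obs()['qpos']
for tau,phi in ((50,76),(55,50),(55,95),(55,110),(50,-14)):
  print(tau,phi)
  d=np.array([np.cos(np.radians(phi)),np.sin(np.radians(phi)),0]); t=np.radians(tau)
  hx=.099*np.cos(t)-.025*np.sin(t); 
  tcp=np.array([.4469,.2834,0])-d*(.02+hx)+[0,0,.08+.099*np.sin(t)+.025*np.cos(t)]
  a=[.40,-.307,.12]
  run(q,[([.55,.05,.28],[180,0,83]),([.5,-.15,.25],[180,0,40]),(a,[180,0,4]),([.40,-.307,.03],[180,0,4]),(a,[180,0,4]),([.48,-.1,.25],[180,0,phi/2]),([.48,.15,.27],[180,0,phi]),
   (tcp+[0,0,.05],[180,0,phi]),(tcp+[0,0,.05],[180,tau,phi]),(tcp,[180,tau,phi]),(tcp+[0,0,.08],[180,0,phi]),([.5,.1,.25],[180,0,phi/2]),([.56,.035,.15],[180,0,0]),([.56,.035,.055],[180,0,0])])
E
python3 t4.py
```

```text
50 76
[0.55 0.05 0.28] [180, 0, 83] [ 36.   9. -49.  91.   7.  83. -21.] [np.float64(26.2), np.float64(0.0), np.float64(3.1)]
[ 0.5  -0.15  0.25] [180, 0, 40] [ 50.   4. -37.  98.   3.  79. -38.] [np.float64(21.3), np.float64(0.0), np.float64(1.0)]
[ 0.4   -0.307  0.12 ] [180, 0, 4] [ 60.   7. -27. 110.   3.  64. -54.] [np.float64(20.7), np.float64(0.0), np.float64(0.8)]
[ 0.4   -0.307  0.03 ] [180, 0, 4] [ 58.  13. -26. 115.   7.  54. -57.] [np.float64(24.7), np.float64(0.0), np.float64(1.3)]
[ 0.4   -0.307  0.12 ] [180, 0, 4] [ 60.   7. -27. 110.   3.  64. -54.] [np.float64(24.0), np.float64(0.0), np.float64(1.3)]
[ 0.48 -0.1   0.25] [180, 0, 38.0] [ 48.  -1. -39. 102.  -0.  79. -43.] [np.float64(16.6), np.float64(0.0), np.float64(0.6)]
[0.48 0.15 0.27] [180, 0, 76] [ 33.   2. -54.  98.   1.  81. -35.] [np.float64(14.8), np.float64(0.0), np.float64(0.8)]
[0.431 0.221 0.222] [180, 0, 76] [ 29.   0. -58. 104.   0.  76. -43.] [np.float64(17.4), np.float64(0.0), np.float64(1.1)]
[0.431 0.221 0.222] [180, 50, 76] [-16.  37. -46.  82.  38. 118. -77.] [np.float64(0.0), np.float64(22.7), n
[... 6956 characters left out ...]
 [np.float64(7.7), np.float64(0.0), np.float64(3.2)]
[0.384 0.299 0.172] [180, 50, -14] [  16.   44.  -55.   85.   -4.   99. -145.] [np.float64(8.2), np.float64(0.0), np.float64(1.0)]
[0.384 0.299 0.252] [180, 0, -14] [  25.   -1.  -65.  101.   -1.   79. -143.] [np.float64(8.7), np.float64(0.0), np.float64(3.6)]
[0.5  0.1  0.25] [180, 0, -7.0] [  36.    3.  -52.   99.    3.   79. -113.] [np.float64(12.8), np.float64(0.0), np.float64(1.7)]
[0.56  0.035 0.15 ] [180, 0, 0] [  36.   16.  -49.  100.   13.   70. -106.] [np.float64(21.6), np.float64(0.0), np.float64(1.0)]
[0.56  0.035 0.055] [180, 0, 0] [  33.   22.  -46.  105.   19.   60. -111.] [np.float64(30.4), np.float64(0.0), np.float64(1.1)]
```

```bash
sed -i 's/^for tau,phi in.*/for tau,phi in ((55,120),(55,130),(55,145),(50,166)):/' t4.py; python3 t4.py | grep -v "0.4   -0.307" 
```

```text
55 120
[0.55 0.05 0.28] [180, 0, 83] [ 36.   9. -49.  91.   7.  83. -21.] [np.float64(26.2), np.float64(0.0), np.float64(3.1)]
[ 0.5  -0.15  0.25] [180, 0, 40] [ 50.   4. -37.  98.   3.  79. -38.] [np.float64(21.3), np.float64(0.0), np.float64(1.0)]
[ 0.48 -0.1   0.25] [180, 0, 60.0] [ 49.  -1. -39. 102.  -0.  79. -21.] [np.float64(16.6), np.float64(0.0), np.float64(1.5)]
[0.48 0.15 0.27] [180, 0, 120] [ 33.   2. -54.  98.   1.  81.   9.] [np.float64(14.8), np.float64(0.0), np.float64(1.4)]
[0.475 0.235 0.225] [180, 0, 120] [ 24.   9. -58.  98.   8.  77.  -5.] [np.float64(19.5), np.float64(0.0), np.float64(1.6)]
[0.475 0.235 0.225] [180, 55, 120] [-18.  27. -51. 100.  59. 107. -50.] [np.float64(11.1), np.float64(0.0), np.float64(3.3)]
[0.475 0.235 0.175] [180, 55, 120] [-19.  31. -50. 102.  61. 104. -55.] [np.float64(11.6), np.float64(0.0), np.float64(0.9)]
[0.475 0.235 0.255] [180, 0, 120] [ 27.   9. -61.  96.   8.  80.  -5.] [np.float64(15.5), np.float64(0.0), np.float64(3.5)]
[0.5  0.1  0.25] [180, 0, 60.0] [ 35.   3. -51.  99.   3.  79. -46.] [np.float64(18.4), np.float64(0.0), n
[... 3692 characters left out ...]
 122.  53.  52. -10.] [np.float64(7.1), np.float64(0.0), np.float64(5.6)]
[0.509 0.268 0.172] [180, 50, 166] [ 17.   7. -77. 125.  68.  60. -24.] [np.float64(1.9), np.float64(0.0), np.float64(3.5)]
[0.509 0.268 0.252] [180, 0, 166] [ 24.  20. -68.  90.  19.  83.  32.] [np.float64(0.0), np.float64(0.0), np.float64(8.2)]
[0.5  0.1  0.25] [180, 0, 83.0] [ 39.   4. -54.  99.   3.  79. -23.] [np.float64(11.8), np.float64(0.0), np.float64(2.1)]
[0.56  0.035 0.15 ] [180, 0, 0] [  31.   15.  -42.  100.   10.   69. -104.] [np.float64(21.4), np.float64(0.0), np.float64(3.1)]
[0.56  0.035 0.055] [180, 0, 0] [  28.   21.  -41.  105.   16.   59. -108.] [np.float64(32.5), np.float64(0.0), np.float64(1.1)]
```

```bash
python3 -c "
from h import *
o=sensors.get_obs()
seq([([.55,.05,.28],[180,0,83]),([.5,-.15,.25],[180,0,44]),([.385,-.305,.22],[180,0,4])],(o['tool_pos'],o['tool_rot']))
"
```

```text
tr shift [ 1.44 -0.97 -3.35] rows 4 each [ 0.359 -0.241 -0.837] | turn [ 0.01  -7.503  0.024] rows 8 each [ 0.001 -0.938  0.003]
tr shift [-6.82 -0.84  1.  ] rows 7 each [-0.974 -0.12   0.143] | turn [ 0.  -0.   3.9] rows 4 each [ 0.    -0.     0.975]
tr shift [-6.35  1.05  1.  ] rows 7 each [-0.907  0.151  0.143] | turn [ 0. -0.  4.] rows 4 each [ 0. -0.  1.]
```

Emit:
carry_out([
  {"fingers": 0.2,"dx": 0.359,"dy": -0.241,"dz": -0.837,"rx": 0,"ry": 0,"rz": 0},
  {"fingers": 0.2,"dx": 0.359,"dy": -0.241,"dz": -0.837,"rx": 0,"ry": 0,"rz": 0},
  {"fingers": 0.2,"dx": 0.359,"dy": -0.241,"dz": -0.837,"rx": 0,"ry": 0,"rz": 0},
  {"fingers": 0.2,"dx": 0.359,"dy": -0.241,"dz": -0.837,"rx": 0,"ry": 0,"rz": 0},
  {"fingers": 0.2,"dx": 0,"dy": 0,"dz": 0,"rx": 0,"ry": -0.938,"rz": 0},
  {"fingers": 0.2,"dx": 0,"dy": 0,"dz": 0,"rx": 0,"ry": -0.938,"rz": 0},
  {"fingers": 0.2,"dx": 0,"dy": 0,"dz": 0,"rx": 0,"ry": -0.938,"rz": 0},
  {"fingers": 0.2,"dx": 0,"dy": 0,"dz": 0,"rx": 0,"ry": -0.938,"rz": 0},
  {"fingers": 0.2,"dx": 0,"dy": 0,"dz": 0,"rx": 0,"ry": -0.938,"rz": 0},
  {"fingers": 0.2,"dx": 0,"dy": 0,"dz": 0,"rx": 0,"ry": -0.938,"rz": 0},
  {"fingers": 0.2,"dx": 0,"dy": 0,"dz": 0,"rx": 0,"ry": -0.938,"rz": 0},
  {"fingers": 0.2,"dx": 0,"dy": 0,"dz": 0,"rx": 0,"ry": -0.938,"rz": 0},
])

```text
time_s: 23.82
tool_pos: [0.55, 0.0501, 0.2801]
tool_rot: [179.8, 0.3, 83.1]
force: [-0.2, -0.2, -0.6]
grip_width: 0.0346
```

Emit:
carry_out([
  {"fingers": 0.2,"dx": -0.974,"dy": -0.12,"dz": 0.143,"rx": 0,"ry": 0,"rz": 0},
  {"fingers": 0.2,"dx": -0.974,"dy": -0.12,"dz": 0.143,"rx": 0,"ry": 0,"rz": 0},
  {"fingers": 0.2,"dx": -0.974,"dy": -0.12,"dz": 0.143,"rx": 0,"ry": 0,"rz": 0},
  {"fingers": 0.2,"dx": -0.974,"dy": -0.12,"dz": 0.143,"rx": 0,"ry": 0,"rz": 0},
  {"fingers": 0.2,"dx": -0.974,"dy": -0.12,"dz": 0.143,"rx": 0,"ry": 0,"rz": 0},
  {"fingers": 0.2,"dx": -0.974,"dy": -0.12,"dz": 0.143,"rx": 0,"ry": 0,"rz": 0},
  {"fingers": 0.2,"dx": -0.974,"dy": -0.12,"dz": 0.143,"rx": 0,"ry": 0,"rz": 0},
  {"fingers": 0.2,"dx": 0,"dy": 0,"dz": 0,"rx": 0,"ry": 0,"rz": 0.975},
  {"fingers": 0.2,"dx": 0,"dy": 0,"dz": 0,"rx": 0,"ry": 0,"rz": 0.975},
  {"fingers": 0.2,"dx": 0,"dy": 0,"dz": 0,"rx": 0,"ry": 0,"rz": 0.975},
  {"fingers": 0.2,"dx": 0,"dy": 0,"dz": 0,"rx": 0,"ry": 0,"rz": 0.975},
])

```text
time_s: 25.2
tool_pos: [0.5001, -0.1492, 0.2486]
tool_rot: [-180.0, -0.1, 43.9]
force: [-0.6, 0.2, -1.1]
grip_width: 0.0349
```

Emit:
carry_out([
  {"fingers": 0.2,"dx": -0.907,"dy": 0.151,"dz": 0.143,"rx": 0,"ry": 0,"rz": 0},
  {"fingers": 0.2,"dx": -0.907,"dy": 0.151,"dz": 0.143,"rx": 0,"ry": 0,"rz": 0},
  {"fingers": 0.2,"dx": -0.907,"dy": 0.151,"dz": 0.143,"rx": 0,"ry": 0,"rz": 0},
  {"fingers": 0.2,"dx": -0.907,"dy": 0.151,"dz": 0.143,"rx": 0,"ry": 0,"rz": 0},
  {"fingers": 0.2,"dx": -0.907,"dy": 0.151,"dz": 0.143,"rx": 0,"ry": 0,"rz": 0},
  {"fingers": 0.2,"dx": -0.907,"dy": 0.151,"dz": 0.143,"rx": 0,"ry": 0,"rz": 0},
  {"fingers": 0.2,"dx": -0.907,"dy": 0.151,"dz": 0.143,"rx": 0,"ry": 0,"rz": 0},
  {"fingers": 0.2,"dx": 0,"dy": 0,"dz": 0,"rx": 0,"ry": 0,"rz": 1},
  {"fingers": 0.2,"dx": 0,"dy": 0,"dz": 0,"rx": 0,"ry": 0,"rz": 1},
  {"fingers": 0.2,"dx": 0,"dy": 0,"dz": 0,"rx": 0,"ry": 0,"rz": 1},
  {"fingers": 0.2,"dx": 0,"dy": 0,"dz": 0,"rx": 0,"ry": 0,"rz": 1},
  {"fingers": 0.2,"dx": 0,"dy": 0,"dz": 0,"rx": 0,"ry": 0,"rz": 0},
])

```text
time_s: 26.7
tool_pos: [0.3859, -0.3044, 0.2183]
tool_rot: [-179.9, -0.1, 4.3]
force: [0.3, 0.2, 0.1]
grip_width: 0.0349
```

```bash
python3 -c "
from h import *
rec()
i,M,E=cam('wrist');np.savez('pics/w5.npz',i=i,M=M,E=E);cv2.imwrite('pics/w5.png',i)
i,M,E=cam('scene');crop(i,140,80,300,230,4,'pics/s9.png')"
```

```text
26.7 [ 0.3859 -0.3044  0.2183] [-1.7987e+02 -1.2000e-01  4.2800e+00] [0.3 0.2 0.1] 0.0349 [ 68.   0. -33. 104.   0.  75. -50.]
```

View pics/w5.png

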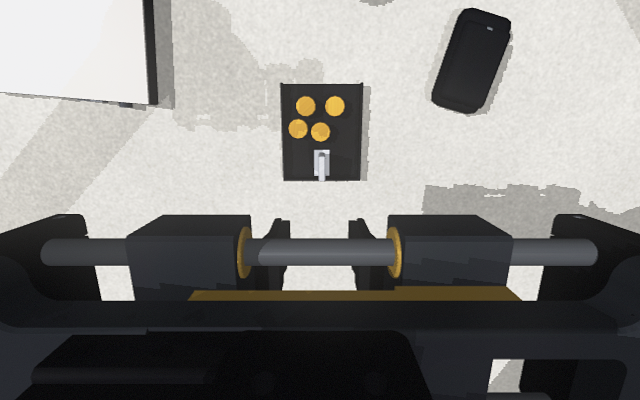

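View pics/s9.png

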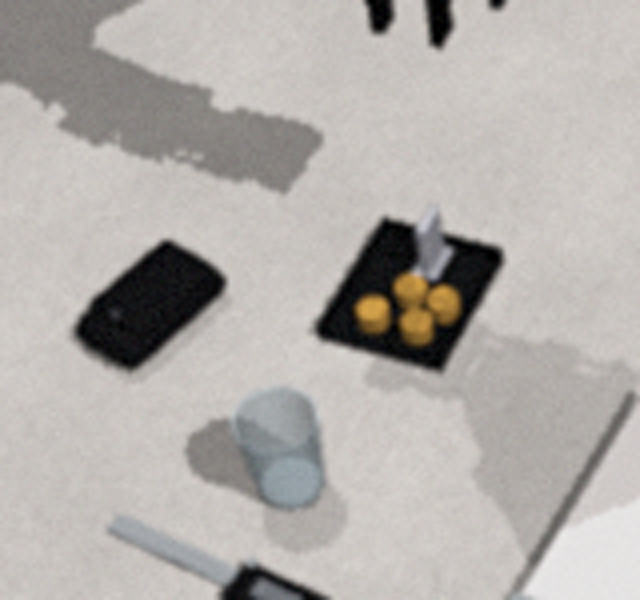

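```bash
python3 - <<'E'
from h import *
d=np.load("pics/w5.npz");crop(d['i'],265,70,385,195,6,"pics/w5a.png")
E
```

```text
(no output)
```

View pics/w5a.png

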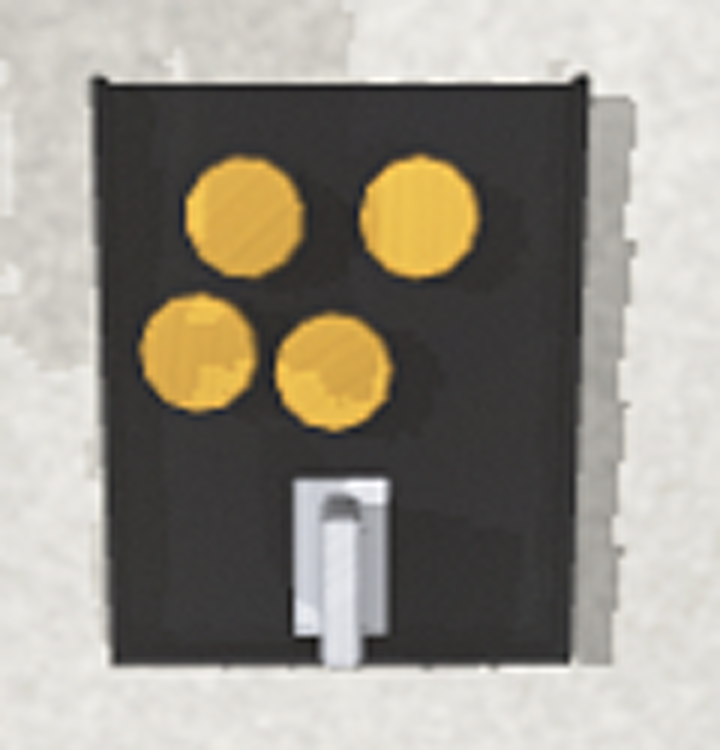

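```bash
python3 - <<'E'
from h import *
d=np.load("pics/w5.npz");M,E=d['M'],d['E']
a=lambda x,y,z: px2w(M,E,265+(x+.5)/6-.5,70+(y+.5)/6-.5,z)
L=[a(95,78,.015),a(586,78,.015)];B=[a(112,663,.015),a(571,663,.015)]
lm=(L[0]+L[1])/2;bm=(B[0]+B[1])/2;ax=lm-bm
print(L,B);print("len",np.linalg.norm(ax),np.linalg.norm(L[0]-L[1]),"yaw",np.degrees(np.arctan2(ax[1],ax[0])),"c",(lm+bm)/2, "tabpred",(lm+bm)/2-ax/np.linalg.norm(ax)*.039)
t=[a(342,518,.05),a(342,668,.05)];print("tab",t,(t[0]+t[1])/2)
print("slugs",[a(*p,.019)[:2].round(3) for p in [(245,216),(420,216),(199,352),(334,372)]])
E
```

```text
[array([ 0.49489254, -0.25044783,  0.015     ]), array([ 0.50225447, -0.34795773,  0.015     ])] [array([ 0.37660254, -0.25924132,  0.015     ]), array([ 0.3841103 , -0.35799895,  0.015     ])]
len 0.11859159293477257 0.09778742382900181 yaw 4.554650378945565 c [ 0.43946496 -0.30391146  0.015     ] tabpred [ 0.40058812 -0.30700844  0.015     ]
tab [array([ 0.41532531, -0.30573791,  0.05      ]), array([ 0.38621024, -0.30801019,  0.05      ])] [ 0.40076777 -0.30687405  0.05      ]
slugs [array([ 0.471, -0.282]), array([ 0.473, -0.317]), array([ 0.443, -0.274]), array([ 0.442, -0.302])]
```

```bash
python3 -c "
from h import *
pl([.4007,-.3069,.08],[180,0,4.5],'rt')"
```

```text
rt shift [0.48 0.12 4.62] rows 5 each [0.096 0.024 0.924] | turn [-0.01  -0.016 -0.015] rows 1 each [-0.01  -0.016 -0.015]
```

Emit:
carry_out([
  {"fingers": 0.2,"dx": 0.096,"dy": 0.024,"dz": 0.924,"rx": 0,"ry": 0,"rz": -0.02},
  {"fingers": 0.2,"dx": 0.096,"dy": 0.024,"dz": 0.924,"rx": 0,"ry": 0,"rz": 0},
  {"fingers": 0.2,"dx": 0.096,"dy": 0.024,"dz": 0.924,"rx": 0,"ry": 0,"rz": 0},
  {"fingers": 0.2,"dx": 0.096,"dy": 0.024,"dz": 0.924,"rx": 0,"ry": 0,"rz": 0},
  {"fingers": 0.2,"dx": 0.096,"dy": 0.024,"dz": 0.924,"rx": 0,"ry": 0,"rz": 0},
  {"fingers": 0.2,"dx": 0,"dy": 0,"dz": 0,"rx": 0,"ry": 0,"rz": 0},
  {"fingers": 0.2,"dx": 0,"dy": 0,"dz": 0,"rx": 0,"ry": 0,"rz": 0},
])

```text
time_s: 27.68
tool_pos: [0.402, -0.3075, 0.0817]
tool_rot: [180.0, -0.2, 4.4]
force: [0.2, -0.2, 0.0]
grip_width: 0.0349
```

```bash
python3 -c "
from h import *
rec();pl([.4007,-.3069,.018],[180,0,4.5],'rt')
i,M,E=cam('wrist');np.savez('pics/w6.npz',i=i,M=M,E=E);cv2.imwrite('pics/w6.png',i)"
```

```text
27.68 [ 0.402  -0.3075  0.0817] [179.99  -0.25   4.42] [ 0.2 -0.2  0. ] 0.0349 [ 66.  10. -34. 112.   6.  60. -56.]
rt shift [-0.04 -0.02  2.12] rows 3 each [-0.014 -0.007  0.707] | turn [ 0.001 -0.025 -0.008] rows 1 each [ 0.001 -0.025 -0.008]
```

View pics/w6.png

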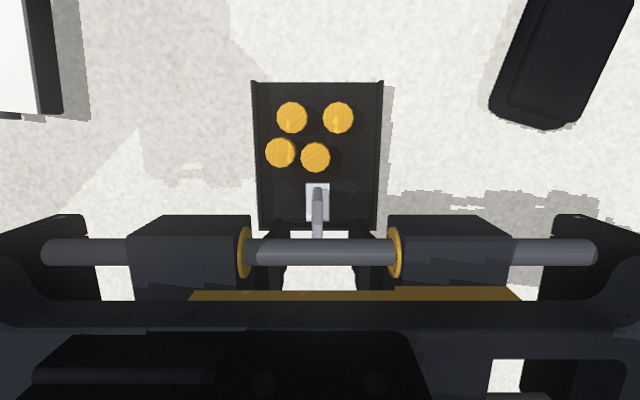

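Tab (column ≈318) is centred between the fingers. Descend and grip at 60 N.

Emit:
carry_out([
  {"fingers": 0.2,"dx": -0.014,"dy": -0.007,"dz": 0.707,"rx": 0,"ry": -0.02,"rz": 0},
  {"fingers": 0.2,"dx": -0.014,"dy": -0.007,"dz": 0.707,"rx": 0,"ry": 0,"rz": 0},
  {"fingers": 0.2,"dx": -0.014,"dy": -0.007,"dz": 0.707,"rx": 0,"ry": 0,"rz": 0},
  {"fingers": 0.2,"dx": 0,"dy": 0,"dz": 0,"rx": 0,"ry": 0,"rz": 0},
  {"fingers": 1,"dx": 0,"dy": 0,"dz": 0,"rx": 0,"ry": 0,"rz": 0},
  {"fingers": 1,"dx": 0,"dy": 0,"dz": 0,"rx": 0,"ry": 0,"rz": 0},
  {"fingers": 1,"dx": 0,"dy": 0,"dz": 0,"rx": 0,"ry": 0,"rz": 0},
  {"fingers": 1,"dx": 0,"dy": 0,"dz": 0,"rx": 0,"ry": 0,"rz": 0},
  {"fingers": 1,"dx": 0,"dy": 0,"dz": 0,"rx": 0,"ry": 0,"rz": 0},
], force=60)

```text
time_s: 28.85
tool_pos: [0.4007, -0.3067, 0.0178]
tool_rot: [180.0, -0.0, 4.4]
force: [-1.3, 1.1, 5.1]
grip_width: 0.0075
```

Emit:
carry_out([
  {"fingers": 1,"dx": 0,"dy": 0,"dz": -0.3,"rx": 0,"ry": 0,"rz": 0},
  {"fingers": 1,"dx": 0,"dy": 0,"dz": -0.5,"rx": 0,"ry": 0,"rz": 0},
  {"fingers": 1,"dx": 0,"dy": 0,"dz": -0.5,"rx": 0,"ry": 0,"rz": 0},
  {"fingers": 1,"dx": 0,"dy": 0,"dz": 0,"rx": 0,"ry": 0,"rz": 0},
  {"fingers": 1,"dx": 0,"dy": 0,"dz": 0,"rx": 0,"ry": 0,"rz": 0},
])

```text
time_s: 29.48
tool_pos: [0.4001, -0.3066, 0.0562]
tool_rot: [-180.0, 0.0, 4.4]
force: [-0.2, -0.3, -2.3]
grip_width: 0.0074
```

```bash
python3 -c "
from h import *
rec()
i,M,E=cam('wrist');np.savez('pics/w7.npz',i=i,M=M,E=E);cv2.imwrite('pics/w7.png',i)
i,M,E=cam('scene');crop(i,180,80,320,200,5,'pics/s10.png')"
```

```text
29.48 [ 0.4001 -0.3066  0.0562] [-179.98    0.      4.36] [-0.2 -0.3 -2.3] 0.0074 [ 65.  12. -34. 113.   8.  57. -58.]
```

View pics/w7.png

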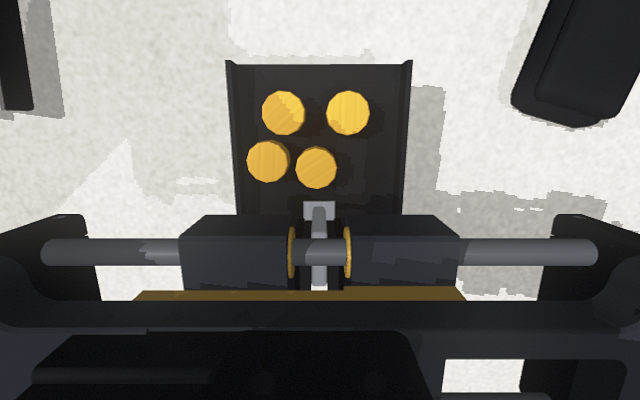

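View pics/s10.png

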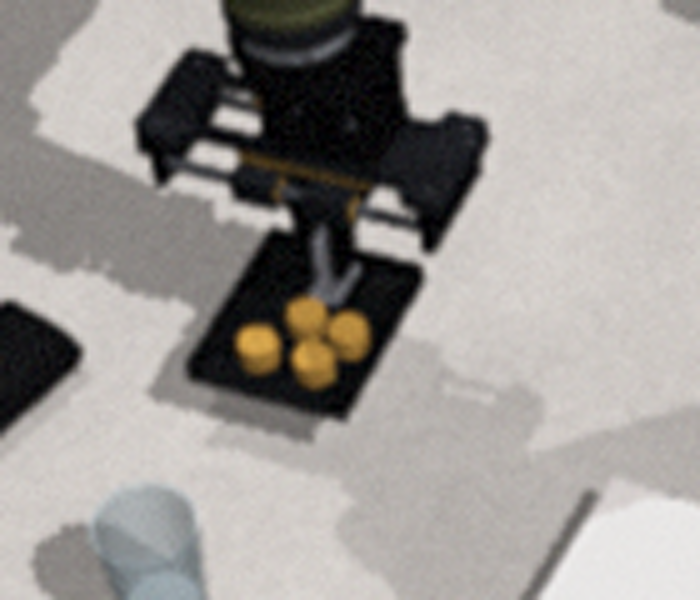

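```bash
python3 -c "
from h import *
from t import run
o=sensors.get_obs()
r0=[180,0,4.5];T=[.4829,.2211,.18]
A=([.4007,-.3069,.0565],r0)
seq([([.4007,-.3069,.12],r0),([.47,-.10,.25],[180,0,62]),([.48,.12,.25],[180,0,120]),(T,[180,0,120]),(T,[180,55,120])],A)
run(o['qpos'],[([.4007,-.3069,.12],r0),([.47,-.10,.25],r0),([.47,-.10,.25],[180,0,62]),([.48,.12,.25],[180,0,62]),([.48,.12,.25],[180,0,120]),(T,[180,0,120]),(T,[180,55,120]),
 (T,[180,0,120]),([.5,.05,.25],[180,0,60]),([.56,.0,.15],[180,0,0])])
"
```

```text
tr shift [ 0.    0.   -2.12] rows 3 each [ 0.     0.    -0.706] | turn [0. 0. 0.] rows 0 each [0. 0. 0.]
tr shift [ 2.84 -6.69 -4.33] rows 7 each [ 0.406 -0.956 -0.619] | turn [-0.    0.   -5.75] rows 6 each [-0.     0.    -0.958]
tr shift [ 6.63 -3.15 -0.  ] rows 7 each [ 0.947 -0.45  -0.   ] | turn [ 0.   0.  -5.8] rows 6 each [ 0.     0.    -0.967]
tr shift [2.87 1.77 2.33] rows 3 each [0.957 0.59  0.778] | turn [0. 0. 0.] rows 0 each [0. 0. 0.]
tr shift [0. 0. 0.] rows 0 each [0. 0. 0.] | turn [-0.  -5.5 -0. ] rows 6 each [-0.    -0.917 -0.   ]
[ 0.401 -0.307  0.12 ] [180, 0, 4.5] [ 67.   7. -34. 110.   5.  64. -55.] [np.float64(24.7), np.float64(0.0), np.float64(1.2)]
[ 0.47 -0.1   0.25] [180, 0, 4.5] [ 56.  -2. -45. 103.  -2.  79. -75.] [np.float64(15.2), np.float64(0.0), np.float64(1.0)]
[ 0.47 -0.1   0.25] [180, 0, 62] [ 54.  -2. -44. 103.  -1.  79. -17.] [np.float64(15.2), np.float64(0.0), np.float64(3.0)]
[0.48 0.12 0.25] [180, 0, 62] [ 42.   1. -59. 101.   1.  79. -45.] [np.float64(14.0), np.float64(0.0), np.float64(1.6)]
[0.48 0.12 0.25] [180, 0, 120] [ 43.   1. -60. 101.   1.  79.  13.] [np.float64(18.3), np.float64(0.0), np.float64(3.1)]
[0.483 0.221 0.18 ] [180, 0, 120] [ 29.  13. -63. 102.  12.  73.  -7.] [np.float64(16.1), np.float64(0.0), np.float64(1.7)]
[0.483 0.221 0.18 ] [180, 55, 120] [-17.  30. -50. 103.  61. 103. -53.] [np.float64(14.3), np.float64(0.0), np.float64(3.2)]
[0.483 0.221 0.18 ] [180, 0, 120] [ 29.  14. -63. 102.  13.  73.  -7.] [np.float64(15.7), np.float64(0.0), np.float64(3.2)]
[0.5  0.05 0.25] [180, 0, 60] [ 43.   2. -52. 100.   2.  79. -40.] [np.float64(16.2), np.float64(0.0), np.float64(2.0)]
[0.56 0.   0.15] [180, 0, 0] [  36.   15.  -44.  100.   11.   69. -101.] [np.float64(20.1), np.float64(0.0), np.float64(3.3)]
```

Go, with gentler steps at start and end.

Emit:
carry_out([
  {"fingers": 1,"dx": 0,"dy": 0,"dz": -0.5,"rx": 0,"ry": 0,"rz": 0},
  {"fingers": 1,"dx": 0,"dy": 0,"dz": -0.81,"rx": 0,"ry": 0,"rz": 0},
  {"fingers": 1,"dx": 0,"dy": 0,"dz": -0.81,"rx": 0,"ry": 0,"rz": 0},
  {"fingers": 1,"dx": 0.2,"dy": -0.5,"dz": -0.4,"rx": 0,"ry": 0,"rz": 0},
  {"fingers": 1,"dx": 0.4,"dy": -0.85,"dz": -0.6,"rx": 0,"ry": 0,"rz": 0},
  {"fingers": 1,"dx": 0.4,"dy": -0.95,"dz": -0.6,"rx": 0,"ry": 0,"rz": 0},
  {"fingers": 1,"dx": 0.4,"dy": -0.95,"dz": -0.6,"rx": 0,"ry": 0,"rz": 0},
  {"fingers": 1,"dx": 0.4,"dy": -0.95,"dz": -0.6,"rx": 0,"ry": 0,"rz": 0},
  {"fingers": 1,"dx": 0.4,"dy": -0.95,"dz": -0.6,"rx": 0,"ry": 0,"rz": 0},
  {"fingers": 1,"dx": 0.4,"dy": -0.9,"dz": -0.6,"rx": 0,"ry": 0,"rz": 0},
  {"fingers": 1,"dx": 0.24,"dy": -0.64,"dz": -0.33,"rx": 0,"ry": 0,"rz": 0},
])

```text
time_s: 30.95
tool_pos: [0.4705, -0.0968, 0.2507]
tool_rot: [-180.0, -0.0, 4.6]
force: [-0.4, -0.2, -3.1]
grip_width: 0.0076
```

Emit:
carry_out([
  {"fingers": 1,"dx": 0,"dy": 0,"dz": 0,"rx": 0,"ry": 0,"rz": -0.5},
  {"fingers": 1,"dx": 0,"dy": 0,"dz": 0,"rx": 0,"ry": 0,"rz": -0.95},
  {"fingers": 1,"dx": 0,"dy": 0,"dz": 0,"rx": 0,"ry": 0,"rz": -0.95},
  {"fingers": 1,"dx": 0,"dy": 0,"dz": 0,"rx": 0,"ry": 0,"rz": -0.95},
  {"fingers": 1,"dx": 0,"dy": 0,"dz": 0,"rx": 0,"ry": 0,"rz": -0.95},
  {"fingers": 1,"dx": 0,"dy": 0,"dz": 0,"rx": 0,"ry": 0,"rz": -0.95},
  {"fingers": 1,"dx": 0,"dy": 0,"dz": 0,"rx": 0,"ry": 0,"rz": -0.5},
])

```text
time_s: 31.82
tool_pos: [0.4697, -0.0984, 0.2496]
tool_rot: [-179.9, -0.0, 62.2]
force: [0.5, 0.1, -2.7]
grip_width: 0.0075
```

Emit:
carry_out([
  {"fingers": 1,"dx": 0.5,"dy": -0.24,"dz": 0,"rx": 0,"ry": 0,"rz": 0},
  {"fingers": 1,"dx": 0.95,"dy": -0.45,"dz": 0,"rx": 0,"ry": 0,"rz": 0},
  {"fingers": 1,"dx": 0.95,"dy": -0.45,"dz": 0,"rx": 0,"ry": 0,"rz": 0},
  {"fingers": 1,"dx": 0.95,"dy": -0.45,"dz": 0,"rx": 0,"ry": 0,"rz": 0},
  {"fingers": 1,"dx": 0.95,"dy": -0.45,"dz": 0,"rx": 0,"ry": 0,"rz": 0},
  {"fingers": 1,"dx": 0.95,"dy": -0.45,"dz": 0,"rx": 0,"ry": 0,"rz": 0},
  {"fingers": 1,"dx": 0.88,"dy": -0.42,"dz": 0,"rx": 0,"ry": 0,"rz": 0},
  {"fingers": 1,"dx": 0.5,"dy": -0.24,"dz": 0,"rx": 0,"ry": 0,"rz": 0},
])

```text
time_s: 32.83
tool_pos: [0.4792, 0.1241, 0.25]
tool_rot: [-180.0, -0.1, 62.0]
force: [-0.9, 0.0, -2.7]
grip_width: 0.0074
```

Emit:
carry_out([
  {"fingers": 1,"dx": 0,"dy": 0,"dz": 0,"rx": 0,"ry": 0,"rz": -0.5},
  {"fingers": 1,"dx": 0,"dy": 0,"dz": 0,"rx": 0,"ry": 0,"rz": -0.96},
  {"fingers": 1,"dx": 0,"dy": 0,"dz": 0,"rx": 0,"ry": 0,"rz": -0.96},
  {"fingers": 1,"dx": 0,"dy": 0,"dz": 0,"rx": 0,"ry": 0,"rz": -0.96},
  {"fingers": 1,"dx": 0,"dy": 0,"dz": 0,"rx": 0,"ry": 0,"rz": -0.96},
  {"fingers": 1,"dx": 0,"dy": 0,"dz": 0,"rx": 0,"ry": 0,"rz": -0.96},
  {"fingers": 1,"dx": 0,"dy": 0,"dz": 0,"rx": 0,"ry": 0,"rz": -0.5},
])

```text
time_s: 33.7
tool_pos: [0.4795, 0.1221, 0.2499]
tool_rot: [180.0, -0.0, 120.1]
force: [-0.2, 0.9, -2.6]
grip_width: 0.0076
```

```bash
python3 -c "
from h import *
rec();pl([.4829,.2211,.18],[180,0,120],'rt')
i,M,E=cam('scene');crop(i,300,80,500,240,4,'pics/s11.png')
i,M,E=cam('top');crop(i,180,160,330,290,5,'pics/t11.png')"
```

```text
33.7 [0.4795 0.1221 0.2499] [ 1.7999e+02 -3.0000e-02  1.2008e+02] [-0.2  0.9 -2.6] 0.0076 [ 43.   1. -60. 101.   1.  79.  13.]
rt shift [2.8  1.75 2.33] rows 3 each [0.934 0.583 0.776] | turn [ 0.001 -0.003  0.008] rows 1 each [ 0.001 -0.003  0.008]
```

View pics/s11.png

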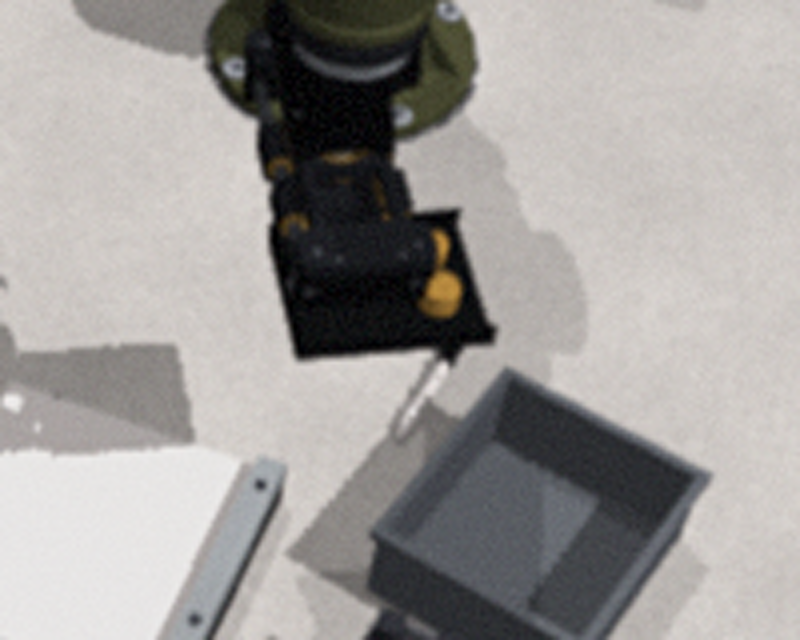

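Emit:
carry_out([
  {"fingers": 1,"dx": 0.45,"dy": 0.28,"dz": 0.37,"rx": 0,"ry": 0,"rz": 0},
  {"fingers": 1,"dx": 0.75,"dy": 0.47,"dz": 0.62,"rx": 0,"ry": 0,"rz": 0},
  {"fingers": 1,"dx": 0.75,"dy": 0.47,"dz": 0.62,"rx": 0,"ry": 0,"rz": 0},
  {"fingers": 1,"dx": 0.5,"dy": 0.33,"dz": 0.42,"rx": 0,"ry": 0,"rz": 0},
  {"fingers": 1,"dx": 0.35,"dy": 0.2,"dz": 0.3,"rx": 0,"ry": 0,"rz": 0},
  {"fingers": 1,"dx": 0,"dy": 0,"dz": 0,"rx": 0,"ry": 0,"rz": 0},
])

```text
time_s: 34.55
tool_pos: [0.4827, 0.2207, 0.1796]
tool_rot: [-179.9, -0.1, 119.9]
force: [-0.2, 0.4, -2.4]
grip_width: 0.008
```

Emit:
carry_out([
  {"fingers": 1,"dx": 0,"dy": 0,"dz": 0,"rx": 0,"ry": -0.5,"rz": 0},
  {"fingers": 1,"dx": 0,"dy": 0,"dz": 0,"rx": 0,"ry": -0.8,"rz": 0},
  {"fingers": 1,"dx": 0,"dy": 0,"dz": 0,"rx": 0,"ry": -0.8,"rz": 0},
  {"fingers": 1,"dx": 0,"dy": 0,"dz": 0,"rx": 0,"ry": -0.6,"rz": 0},
  {"fingers": 1,"dx": 0,"dy": 0,"dz": 0,"rx": 0,"ry": -0.5,"rz": 0},
  {"fingers": 1,"dx": 0,"dy": 0,"dz": 0,"rx": 0,"ry": -0.5,"rz": 0},
  {"fingers": 1,"dx": 0,"dy": 0,"dz": 0,"rx": 0,"ry": -0.5,"rz": 0},
  {"fingers": 1,"dx": 0,"dy": 0,"dz": 0,"rx": 0,"ry": -0.5,"rz": 0},
  {"fingers": 1,"dx": 0,"dy": 0,"dz": 0,"rx": 0,"ry": -0.5,"rz": 0},
  {"fingers": 1,"dx": 0,"dy": 0,"dz": 0,"rx": 0,"ry": -0.3,"rz": 0},
  {"fingers": 1,"dx": 0,"dy": 0,"dz": 0,"rx": 0,"ry": 0,"rz": 0},
  {"fingers": 1,"dx": 0,"dy": 0,"dz": 0,"rx": 0,"ry": 0,"rz": 0},
])

```text
time_s: 36.05
tool_pos: [0.4846, 0.2188, 0.1807]
tool_rot: [179.8, 54.9, 119.6]
force: [0.8, -0.1, -1.6]
grip_width: 0.0077
```

```bash
python3 -c "
from h import *
rec()
i,M,E=cam('scene');crop(i,300,80,500,240,4,'pics/s12.png')
i,M,E=cam('top');crop(i,180,160,330,290,5,'pics/t12.png')"
```

```text
36.05 [0.4846 0.2188 0.1807] [179.78  54.9  119.59] [ 0.8 -0.1 -1.6] 0.0077 [-17.  30. -50. 103.  61. 103. -53.]
```

View pics/s12.png

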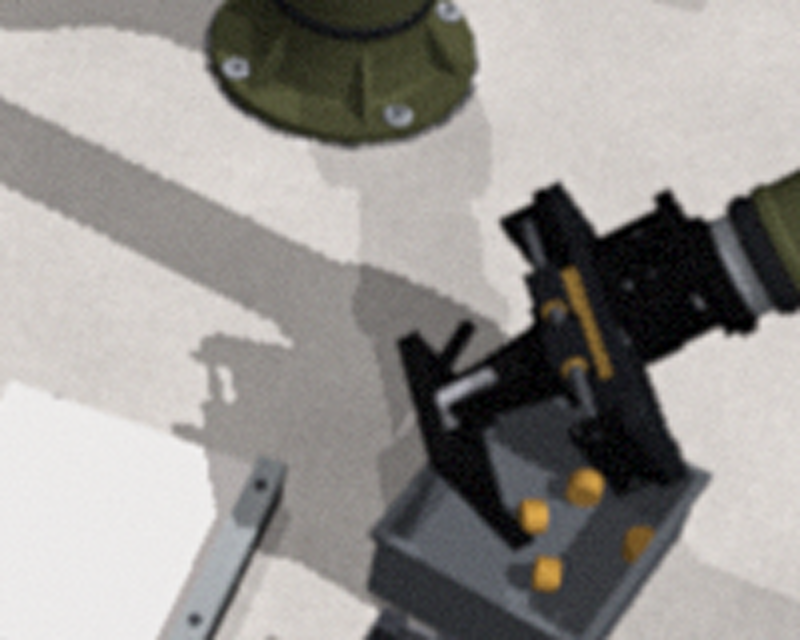

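View pics/t12.png

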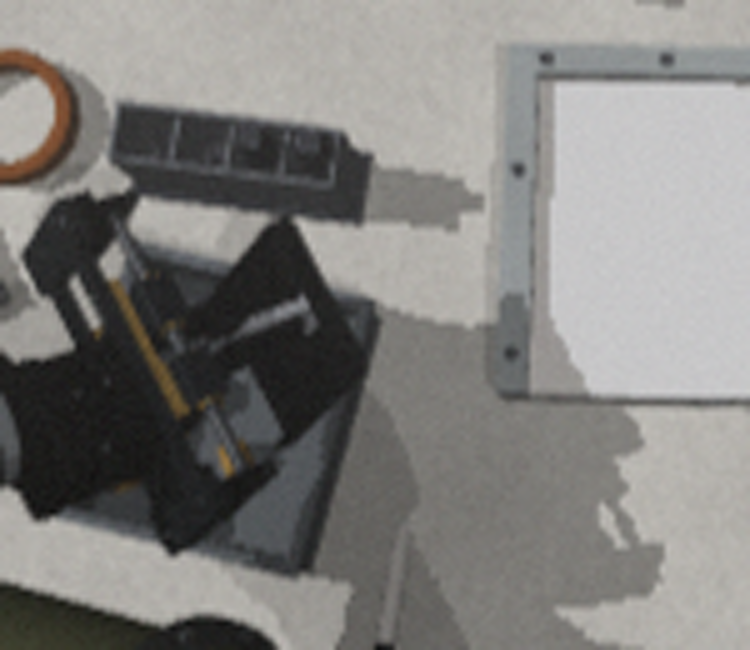

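```bash
python3 -c "
from h import *
o=sensors.get_obs()
c=(o['tool_pos'],o['tool_rot'])
A=[.4846,.2188,.25]
seq([(A,[180,0,120]),([.5,.08,.25],[180,0,60]),([.556,.028,.16],[180,0,0])],c)
from t import run
run(o['qpos'],[(A,o['tool_rot']),(A,[180,0,120]),([.5,.08,.25],[180,0,120]),([.5,.08,.25],[180,0,0]),([.556,.028,.16],[180,0,0])])
"
```

```text
tr shift [-1.88  0.01 -1.33] rows 2 each [-0.941  0.004 -0.665] | turn [ 0.     5.493 -0.028] rows 6 each [ 0.     0.916 -0.005]
tr shift [-4.26 -1.87 -0.  ] rows 5 each [-0.853 -0.374 -0.   ] | turn [ 0. -0.  6.] rows 7 each [ 0.    -0.     0.857]
tr shift [-0.57  2.48  3.  ] rows 4 each [-0.142  0.621  0.75 ] | turn [ 0. -0.  6.] rows 6 each [ 0. -0.  1.]
[0.485 0.219 0.25 ] [179.77911378  54.93255992 119.58239457] [-15.  25. -52. 100.  59. 106. -47.] [np.float64(11.3), np.float64(0.0), np.float64(1.1)]
[0.485 0.219 0.25 ] [180, 0, 120] [ 26.   8. -57.  96.   7.  80.  -3.] [np.float64(13.5), np.float64(0.0), np.float64(3.3)]
[0.5  0.08 0.25] [180, 0, 120] [ 37.   3. -51.  99.   2.  79.  17.] [np.float64(19.9), np.float64(0.0), np.float64(1.6)]
[0.5  0.08 0.25] [180, 0, 0] [  34.    2.  -47.   99.    2.   79. -103.] [np.float64(19.6), np.float64(0.0), np.float64(3.0)]
[0.556 0.028 0.16 ] [180, 0, 0] [  33.   14.  -44.  100.   10.   70. -104.] [np.float64(20.6), np.float64(0.0), np.float64(1.1)]
```

Emit:
carry_out([
  {"fingers": 1,"dx": -0.941,"dy": 0,"dz": -0.665,"rx": 0,"ry": 0,"rz": 0},
  {"fingers": 1,"dx": -0.941,"dy": 0,"dz": -0.665,"rx": 0,"ry": 0,"rz": 0},
  {"fingers": 1,"dx": 0,"dy": 0,"dz": 0,"rx": 0,"ry": 0.916,"rz": 0},
  {"fingers": 1,"dx": 0,"dy": 0,"dz": 0,"rx": 0,"ry": 0.916,"rz": 0},
  {"fingers": 1,"dx": 0,"dy": 0,"dz": 0,"rx": 0,"ry": 0.916,"rz": 0},
  {"fingers": 1,"dx": 0,"dy": 0,"dz": 0,"rx": 0,"ry": 0.916,"rz": 0},
  {"fingers": 1,"dx": 0,"dy": 0,"dz": 0,"rx": 0,"ry": 0.916,"rz": 0},
  {"fingers": 1,"dx": 0,"dy": 0,"dz": 0,"rx": 0,"ry": 0.916,"rz": 0},
])

```text
time_s: 37.15
tool_pos: [0.4843, 0.2185, 0.2508]
tool_rot: [179.8, -0.1, 119.8]
force: [-0.4, 0.1, -2.8]
grip_width: 0.0074
```

Emit:
carry_out([
  {"fingers": 1,"dx": -0.853,"dy": -0.374,"dz": 0,"rx": 0,"ry": 0,"rz": 0},
  {"fingers": 1,"dx": -0.853,"dy": -0.374,"dz": 0,"rx": 0,"ry": 0,"rz": 0},
  {"fingers": 1,"dx": -0.853,"dy": -0.374,"dz": 0,"rx": 0,"ry": 0,"rz": 0},
  {"fingers": 1,"dx": -0.853,"dy": -0.374,"dz": 0,"rx": 0,"ry": 0,"rz": 0},
  {"fingers": 1,"dx": -0.853,"dy": -0.374,"dz": 0,"rx": 0,"ry": 0,"rz": 0},
  {"fingers": 1,"dx": 0,"dy": 0,"dz": 0,"rx": 0,"ry": 0,"rz": 1},
  {"fingers": 1,"dx": 0,"dy": 0,"dz": 0,"rx": 0,"ry": 0,"rz": 1},
  {"fingers": 1,"dx": 0,"dy": 0,"dz": 0,"rx": 0,"ry": 0,"rz": 1},
  {"fingers": 1,"dx": 0,"dy": 0,"dz": 0,"rx": 0,"ry": 0,"rz": 1},
  {"fingers": 1,"dx": 0,"dy": 0,"dz": 0,"rx": 0,"ry": 0,"rz": 1},
  {"fingers": 1,"dx": 0,"dy": 0,"dz": 0,"rx": 0,"ry": 0,"rz": 1},
])

```text
time_s: 38.52
tool_pos: [0.4987, 0.0795, 0.2497]
tool_rot: [179.9, 0.1, 59.5]
force: [0.1, 0.5, -1.6]
grip_width: 0.0074
```

Emit:
carry_out([
  {"fingers": 1,"dx": 0,"dy": 0,"dz": 0,"rx": 0,"ry": 0,"rz": 1},
  {"fingers": 1,"dx": 0,"dy": 0,"dz": 0,"rx": 0,"ry": 0,"rz": 1},
  {"fingers": 1,"dx": 0,"dy": 0,"dz": 0,"rx": 0,"ry": 0,"rz": 1},
  {"fingers": 1,"dx": 0,"dy": 0,"dz": 0,"rx": 0,"ry": 0,"rz": 1},
  {"fingers": 1,"dx": 0,"dy": 0,"dz": 0,"rx": 0,"ry": 0,"rz": 1},
  {"fingers": 1,"dx": 0,"dy": 0,"dz": 0,"rx": 0,"ry": 0,"rz": 1},
  {"fingers": 1,"dx": 0,"dy": 0,"dz": 0,"rx": 0,"ry": 0,"rz": 0},
])

```text
time_s: 39.4
tool_pos: [0.4988, 0.0796, 0.2496]
tool_rot: [179.9, -0.1, -0.1]
force: [-0.4, 0.3, -1.4]
grip_width: 0.0077
```

```bash
python3 -c "
from h import *
rec();pl([.556,.026,.10],[180,0,0],'rt')"
```

```text
39.4 [0.4988 0.0796 0.2496] [ 1.7991e+02 -5.0000e-02 -7.0000e-02] [-0.4  0.3 -1.4] 0.0077 [  36.    2.  -48.  100.    2.   79. -103.]
rt shift [1.91 1.79 4.99] rows 5 each [0.381 0.358 0.998] | turn [ 0.009 -0.005 -0.007] rows 1 each [ 0.009 -0.005 -0.007]
```

Emit:
carry_out([
  {"fingers": 1,"dx": 0.381,"dy": 0.358,"dz": 0.998,"rx": 0.01,"ry": 0,"rz": 0},
  {"fingers": 1,"dx": 0.381,"dy": 0.358,"dz": 0.998,"rx": 0,"ry": 0,"rz": 0},
  {"fingers": 1,"dx": 0.381,"dy": 0.358,"dz": 0.998,"rx": 0,"ry": 0,"rz": 0},
  {"fingers": 1,"dx": 0.381,"dy": 0.358,"dz": 0.998,"rx": 0,"ry": 0,"rz": 0},
  {"fingers": 1,"dx": 0.381,"dy": 0.358,"dz": 0.998,"rx": 0,"ry": 0,"rz": 0},
  {"fingers": 1,"dx": 0,"dy": 0,"dz": 0,"rx": 0,"ry": 0,"rz": 0},
  {"fingers": 1,"dx": 0,"dy": 0,"dz": 0,"rx": 0,"ry": 0,"rz": 0},
])

```text
time_s: 40.28
tool_pos: [0.5565, 0.0272, 0.1006]
tool_rot: [-179.9, -0.1, -0.0]
force: [0.9, 0.4, -1.8]
grip_width: 0.0076
```

```bash
python3 -c "
from h import *
rec()
i,M,E=cam('wrist');np.savez('pics/w8.npz',i=i,M=M,E=E);cv2.imwrite('pics/w8.png',i)
i,M,E=cam('scene');crop(i,230,150,410,290,4,'pics/s13.png')"
```

```text
40.27 [0.5565 0.0272 0.1006] [-1.7989e+02 -9.0000e-02 -3.0000e-02] [ 0.9  0.4 -1.8] 0.0076 [  34.   18.  -45.  104.   14.   64. -106.]
```

View pics/w8.png

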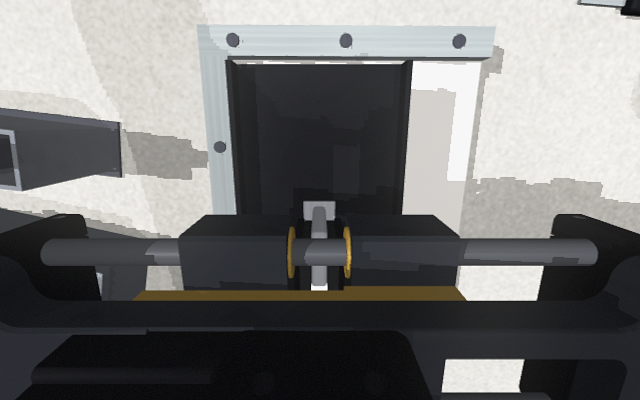

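View pics/s13.png

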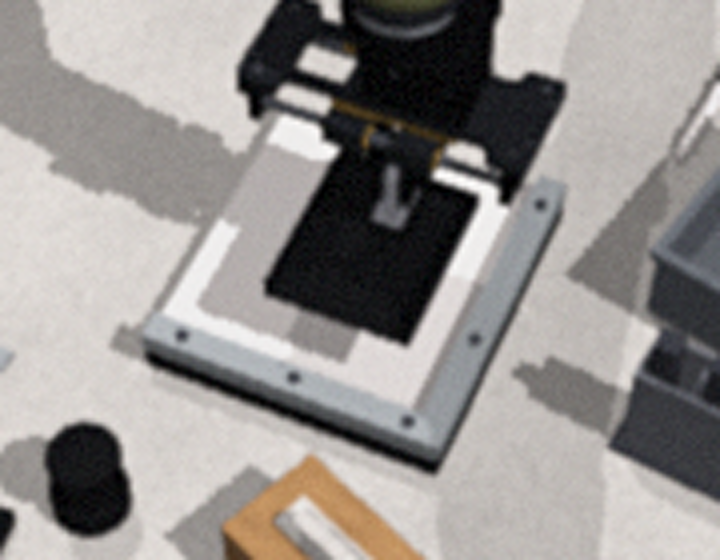

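```bash
python3 - <<'E'
from h import *
d=np.load("pics/w8.npz");crop(d['i'],190,15,510,225,2.5,"pics/w8a.png")
E
```

```text
(no output)
```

View pics/w8a.png

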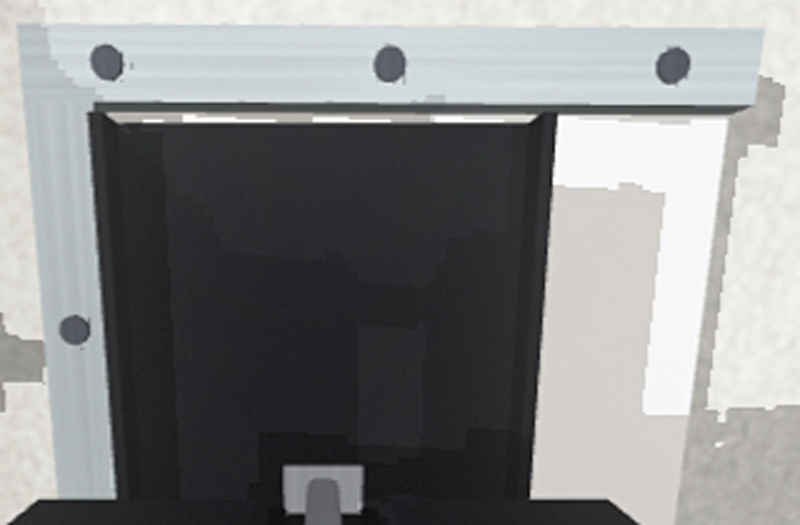

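```bash
python3 - <<'E'
from h import *
d=np.load("pics/w8.npz");M,E=d['M'],d['E']
a=lambda x,y,z: px2w(M,E,190+(x+.5)/2.5-.5,15+(y+.5)/2.5-.5,z).round(4)
print(a(95,103,.039),a(755,106,.039),a(107,62,.039),a(673,65,.039),a(18,24,.039),a(764,28,.039),a(75,330,.039))
print("tray lip top", a(90,112,.0975),a(553,113,.0975), a(75,330,.039))
E
```

```text
[0.669  0.0919 0.039 ] [ 0.6682 -0.0972  0.039 ] [0.6797 0.0877 0.039 ] [ 0.6789 -0.0724  0.039 ] [0.6893 0.1119 0.039 ] [ 0.6883 -0.0968  0.039 ] [0.6046 0.103  0.039 ]
tray lip top [0.6551 0.0759 0.0975] [ 0.6549 -0.0222  0.0975] [0.6046 0.103  0.039 ]
```

Emit:
carry_out([
  {"fingers": 1,"dx": 0,"dy": 0,"dz": 0.6,"rx": 0,"ry": 0,"rz": 0.027},
  {"fingers": 1,"dx": 0,"dy": 0,"dz": 0.6,"rx": 0,"ry": 0,"rz": 0},
  {"fingers": 1,"dx": 0,"dy": 0,"dz": 0.4,"rx": 0,"ry": 0,"rz": 0},
  {"fingers": 1,"dx": 0,"dy": 0,"dz": 0.2,"rx": 0,"ry": 0,"rz": 0},
  {"fingers": 1,"dx": 0,"dy": 0,"dz": 0.06,"rx": 0,"ry": 0,"rz": 0},
  {"fingers": 1,"dx": 0,"dy": 0,"dz": 0,"rx": 0,"ry": 0,"rz": 0},
  {"fingers": 1,"dx": 0,"dy": 0,"dz": 0,"rx": 0,"ry": 0,"rz": 0},
])

```text
time_s: 41.25
tool_pos: [0.5567, 0.0267, 0.0442]
tool_rot: [-179.9, -0.1, -0.4]
force: [0.3, 0.1, -1.6]
grip_width: 0.0079
```

Emit:
carry_out([
  {"fingers": 1,"dx": 0,"dy": 0,"dz": 0.03,"rx": 0,"ry": 0,"rz": 0},
  {"fingers": 1,"dx": 0,"dy": 0,"dz": 0.03,"rx": 0,"ry": 0,"rz": 0},
  {"fingers": 1,"dx": 0,"dy": 0,"dz": 0,"rx": 0,"ry": 0,"rz": 0},
])

```text
time_s: 41.62
tool_pos: [0.5565, 0.0266, 0.0428]
tool_rot: [-179.9, -0.1, -0.4]
force: [-2.4, -0.2, 5.1]
grip_width: 0.0076
```

Emit:
carry_out([
  {"fingers": 1,"dx": 0,"dy": 0,"dz": -0.02,"rx": 0,"ry": 0,"rz": 0},
  {"fingers": 1,"dx": 0.1,"dy": -0.12,"dz": 0,"rx": 0,"ry": 0,"rz": 0},
  {"fingers": 1,"dx": 0.1,"dy": -0.12,"dz": 0,"rx": 0,"ry": 0,"rz": 0},
  {"fingers": 1,"dx": 0.1,"dy": -0.12,"dz": 0,"rx": 0,"ry": 0,"rz": 0},
  {"fingers": 1,"dx": 0.1,"dy": -0.1,"dz": 0,"rx": 0,"ry": 0,"rz": 0},
  {"fingers": 1,"dx": 0,"dy": 0,"dz": 0,"rx": 0,"ry": 0,"rz": 0},
  {"fingers": 1,"dx": 0,"dy": 0,"dz": 0,"rx": 0,"ry": 0,"rz": 0},
])

```text
time_s: 42.5
tool_pos: [0.5691, 0.0407, 0.0428]
tool_rot: [-179.9, -0.1, -0.4]
force: [-0.4, -1.2, 3.7]
grip_width: 0.0077
```

```bash
python3 -c "
from h import *
rec()
i,M,E=cam('wrist');np.savez('pics/w9.npz',i=i,M=M,E=E);crop(i,180,0,500,225,2.5,'pics/w9.png')"
```

```text
42.5 [0.5691 0.0407 0.0428] [-1.7988e+02 -1.2000e-01 -4.0000e-01] [-0.4 -1.2  3.7] 0.0077 [  30.   24.  -43.  105.   18.   59. -111.]
```

View pics/w9.png

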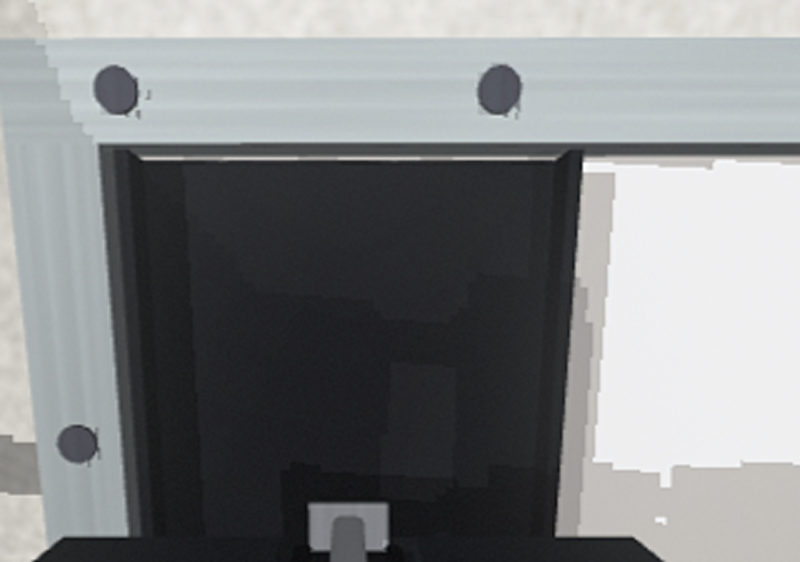

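Emit:
carry_out([
  {"fingers": 1,"dx": 0.03,"dy": 0,"dz": 0,"rx": 0,"ry": 0,"rz": 0},
  {"fingers": 1,"dx": 0,"dy": 0,"dz": 0,"rx": 0,"ry": 0,"rz": 0},
  {"fingers": 1,"dx": 0,"dy": -0.03,"dz": 0,"rx": 0,"ry": 0,"rz": 0},
  {"fingers": 1,"dx": 0,"dy": 0,"dz": 0,"rx": 0,"ry": 0,"rz": 0},
])

```text
time_s: 43.05
tool_pos: [0.5691, 0.0407, 0.0428]
tool_rot: [-180.0, -0.0, -0.4]
force: [-2.3, -2.4, 7.1]
grip_width: 0.0076
```

Emit:
carry_out([
  {"fingers": 1,"dx": 0.02,"dy": 0,"dz": 0,"rx": 0,"ry": 0,"rz": 0},
  {"fingers": 1,"dx": 0,"dy": 0,"dz": 0,"rx": 0,"ry": 0,"rz": 0},
  {"fingers": 1,"dx": 0,"dy": 0,"dz": 0,"rx": 0,"ry": 0,"rz": 0},
])

```text
time_s: 43.42
tool_pos: [0.5691, 0.0407, 0.0428]
tool_rot: [-180.0, 0.1, -0.4]
force: [-3.3, -2.7, 8.6]
grip_width: 0.0078
```

Emit:
carry_out([
  {"fingers": 1,"dx": 0,"dy": -0.02,"dz": 0,"rx": 0,"ry": 0,"rz": 0},
  {"fingers": 1,"dx": 0,"dy": 0,"dz": 0,"rx": 0,"ry": 0,"rz": 0},
  {"fingers": 1,"dx": 0,"dy": 0,"dz": 0,"rx": 0,"ry": 0,"rz": 0},
])

```text
time_s: 43.8
tool_pos: [0.5691, 0.0407, 0.0428]
tool_rot: [180.0, 0.1, -0.4]
force: [-4.2, -4.4, 8.4]
grip_width: 0.0074
```

Emit:
carry_out([
  {"fingers": 1,"dx": 0,"dy": 0,"dz": -0.05,"rx": 0,"ry": 0,"rz": 0},
  {"fingers": 1,"dx": 0,"dy": 0,"dz": 0,"rx": 0,"ry": 0,"rz": 0},
  {"fingers": 1,"dx": 0,"dy": 0,"dz": 0,"rx": 0,"ry": 0,"rz": 0},
])

```text
time_s: 44.18
tool_pos: [0.5694, 0.0424, 0.0434]
tool_rot: [-179.9, 0.0, -0.4]
force: [-0.1, -0.6, -1.5]
grip_width: 0.0075
```

Emit:
carry_out([
  {"fingers": 1,"dx": 0.04,"dy": 0,"dz": 0,"rx": 0,"ry": 0,"rz": 0},
  {"fingers": 1,"dx": 0,"dy": 0,"dz": 0,"rx": 0,"ry": 0,"rz": 0},
  {"fingers": 1,"dx": 0,"dy": 0,"dz": 0,"rx": 0,"ry": 0,"rz": 0},
])

```text
time_s: 44.55
tool_pos: [0.5706, 0.0421, 0.0437]
tool_rot: [-179.9, 0.0, -0.4]
force: [-1.4, 0.4, -1.6]
grip_width: 0.0075
```

Emit:
carry_out([
  {"fingers": 1,"dx": 0,"dy": -0.04,"dz": 0,"rx": 0,"ry": 0,"rz": 0},
  {"fingers": 1,"dx": 0,"dy": 0,"dz": 0,"rx": 0,"ry": 0,"rz": 0},
  {"fingers": 1,"dx": 0,"dy": 0,"dz": 0,"rx": 0,"ry": 0,"rz": 0},
])

```text
time_s: 44.92
tool_pos: [0.5706, 0.0427, 0.0438]
tool_rot: [-179.9, 0.0, -0.4]
force: [-2.2, -0.2, -1.4]
grip_width: 0.0075
```

```bash
python3 -c "
from h import *
rec()
i,M,E=cam('wrist');np.savez('pics/w10.npz',i=i,M=M,E=E);crop(i,180,20,420,200,3.3,'pics/w10.png')"
```

```text
44.92 [0.5706 0.0427 0.0438] [-1.7994e+02  2.0000e-02 -4.2000e-01] [-2.2 -0.2 -1.4] 0.0075 [  29.   24.  -43.  104.   19.   59. -111.]
```

View pics/w10.png

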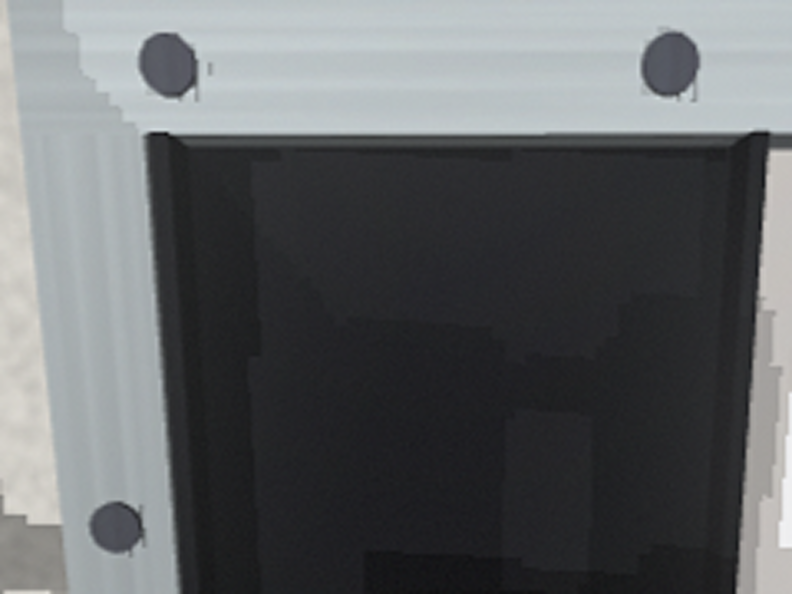

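Emit:
carry_out([
  {"fingers": 1,"dx": 0.02,"dy": -0.05,"dz": 0,"rx": 0,"ry": 0,"rz": 0},
  {"fingers": 1,"dx": 0,"dy": 0,"dz": 0,"rx": 0,"ry": 0,"rz": 0},
  {"fingers": 1,"dx": 0,"dy": 0,"dz": 0,"rx": 0,"ry": 0,"rz": 0},
])

```text
time_s: 45.35
tool_pos: [0.5707, 0.044, 0.0436]
tool_rot: [-180.0, 0.1, -0.4]
force: [-4.4, -2.6, -0.9]
grip_width: 0.0077
```

Emit:
carry_out([
  {"fingers": 1,"dx": 0.02,"dy": -0.05,"dz": 0,"rx": 0,"ry": 0,"rz": 0},
  {"fingers": 1,"dx": 0,"dy": 0,"dz": 0,"rx": 0,"ry": 0,"rz": 0},
  {"fingers": 1,"dx": 0,"dy": 0,"dz": 0,"rx": 0,"ry": 0,"rz": 0},
])

```text
time_s: 45.72
tool_pos: [0.5707, 0.0441, 0.0436]
tool_rot: [179.9, 0.2, -0.5]
force: [-6.9, -4.8, 0.3]
grip_width: 0.0075
```

Emit:
carry_out([
  {"fingers": 1,"dx": 0,"dy": 0,"dz": 0.035,"rx": 0,"ry": 0,"rz": 0},
  {"fingers": 1,"dx": 0,"dy": 0,"dz": 0,"rx": 0,"ry": 0,"rz": 0},
  {"fingers": 0.5,"dx": 0,"dy": 0,"dz": 0,"rx": 0,"ry": 0,"rz": 0},
  {"fingers": 0.5,"dx": 0,"dy": 0,"dz": 0,"rx": 0,"ry": 0,"rz": 0},
  {"fingers": 0.5,"dx": 0,"dy": 0,"dz": 0,"rx": 0,"ry": 0,"rz": 0},
  {"fingers": 0.5,"dx": 0,"dy": 0,"dz": -0.5,"rx": 0,"ry": 0,"rz": 0},
  {"fingers": 0.5,"dx": 0,"dy": 0,"dz": -1,"rx": 0,"ry": 0,"rz": 0},
  {"fingers": 0.5,"dx": 0,"dy": 0,"dz": -1,"rx": 0,"ry": 0,"rz": 0},
  {"fingers": 0.5,"dx": 0,"dy": 0,"dz": -0.5,"rx": 0,"ry": 0,"rz": 0},
  {"fingers": 0.5,"dx": 0,"dy": 0,"dz": 0,"rx": 0,"ry": 0,"rz": 0},
])

```text
time_s: 46.98
tool_pos: [0.5731, 0.046, 0.1343]
tool_rot: [-179.9, -0.2, -0.4]
force: [1.0, -0.6, -0.4]
grip_width: 0.0219
```

```bash
python3 -c "
from h import *
rec()
i,M,E=cam('wrist');np.savez('pics/w11.npz',i=i,M=M,E=E);crop(i,180,20,460,215,2.85,'pics/w11.png')"
```

```text
46.98 [0.5731 0.046  0.1343] [-179.92   -0.18   -0.41] [ 1.  -0.6 -0.4] 0.0219 [  31.   18.  -45.   99.   14.   68. -108.]
```

View pics/w11.png

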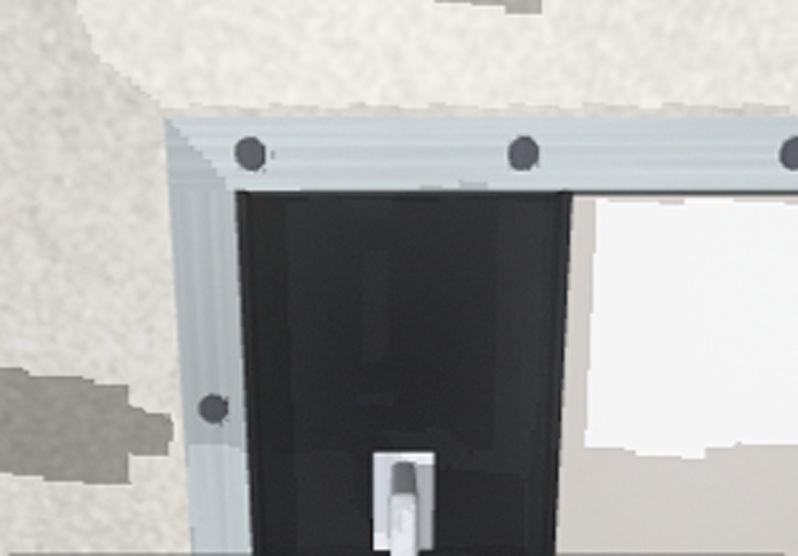

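```bash
python3 -c "
from h import *
o=sensors.get_obs();r=[180,0,-.3]
seq([([.512,.043,.134],r),([.512,.043,.033],r),([.534,.043,.033],r)],(o['tool_pos'],o['tool_rot']))"
```

```text
tr shift [-2.01  0.11 -0.03] rows 3 each [-0.67   0.036 -0.012] | turn [-0.007 -0.006 -0.011] rows 1 each [-0.007 -0.006 -0.011]
tr shift [-0.   -0.    3.37] rows 4 each [-0.    -0.     0.842] | turn [0. 0. 0.] rows 0 each [0. 0. 0.]
tr shift [ 0.73 -0.   -0.  ] rows 1 each [ 0.733 -0.004 -0.   ] | turn [0. 0. 0.] rows 0 each [0. 0. 0.]
```

Emit:
carry_out([
  {"fingers": 1,"dx": -0.67,"dy": 0.036,"dz": 0,"rx": 0,"ry": 0,"rz": 0},
  {"fingers": 1,"dx": -0.67,"dy": 0.036,"dz": 0,"rx": 0,"ry": 0,"rz": 0},
  {"fingers": 1,"dx": -0.67,"dy": 0.036,"dz": 0,"rx": 0,"ry": 0,"rz": 0},
  {"fingers": 1,"dx": 0,"dy": 0,"dz": 0.842,"rx": 0,"ry": 0,"rz": 0},
  {"fingers": 1,"dx": 0,"dy": 0,"dz": 0.842,"rx": 0,"ry": 0,"rz": 0},
  {"fingers": 1,"dx": 0,"dy": 0,"dz": 0.842,"rx": 0,"ry": 0,"rz": 0},
  {"fingers": 1,"dx": 0,"dy": 0,"dz": 0.842,"rx": 0,"ry": 0,"rz": 0},
  {"fingers": 1,"dx": 0.3,"dy": 0,"dz": 0,"rx": 0,"ry": 0,"rz": 0},
  {"fingers": 1,"dx": 0.3,"dy": 0,"dz": 0,"rx": 0,"ry": 0,"rz": 0},
  {"fingers": 1,"dx": 0,"dy": 0,"dz": 0,"rx": 0,"ry": 0,"rz": 0},
], force=10)

```text
time_s: 48.28
tool_pos: [0.5318, 0.0433, 0.0329]
tool_rot: [-179.9, -0.2, -0.4]
force: [0.1, 0.1, 0.1]
grip_width: 0.0004
```

Emit:
carry_out([
  {"fingers": 1,"dx": 0.1,"dy": 0,"dz": 0,"rx": 0,"ry": 0,"rz": 0},
  {"fingers": 1,"dx": 0.1,"dy": 0,"dz": 0,"rx": 0,"ry": 0,"rz": 0},
  {"fingers": 1,"dx": 0.05,"dy": 0,"dz": 0,"rx": 0,"ry": 0,"rz": 0},
  {"fingers": 1,"dx": 0,"dy": 0,"dz": 0,"rx": 0,"ry": 0,"rz": 0},
])

```text
time_s: 48.78
tool_pos: [0.5375, 0.0431, 0.032]
tool_rot: [-179.9, -0.0, -0.4]
force: [0.2, 0.2, -0.4]
grip_width: 0.0006
```

Emit:
carry_out([
  {"fingers": 1,"dx": 0.05,"dy": 0,"dz": 0,"rx": 0,"ry": 0,"rz": 0},
  {"fingers": 1,"dx": 0.05,"dy": 0,"dz": 0,"rx": 0,"ry": 0,"rz": 0},
  {"fingers": 1,"dx": 0,"dy": 0,"dz": 0,"rx": 0,"ry": 0,"rz": 0},
])

```text
time_s: 49.15
tool_pos: [0.5383, 0.043, 0.0315]
tool_rot: [-180.0, 0.2, -0.4]
force: [-5.7, -0.5, 4.6]
grip_width: 0.0004
```

Emit:
carry_out([
  {"fingers": 1,"dx": 0.05,"dy": 0,"dz": 0,"rx": 0,"ry": 0,"rz": 0},
  {"fingers": 1,"dx": 0.04,"dy": 0,"dz": 0,"rx": 0,"ry": 0,"rz": 0},
  {"fingers": 1,"dx": 0,"dy": 0,"dz": 0,"rx": 0,"ry": 0,"rz": 0},
])

```text
time_s: 49.52
tool_pos: [0.5384, 0.043, 0.0312]
tool_rot: [180.0, 0.6, -0.4]
force: [-12.2, -0.5, 9.6]
grip_width: 0.0004
```

Emit:
carry_out([
  {"fingers": 1,"dx": -0.5,"dy": 0,"dz": 0,"rx": 0,"ry": 0,"rz": 0},
  {"fingers": 1,"dx": 0,"dy": 0.5,"dz": -0.8,"rx": 0,"ry": 0,"rz": 0},
  {"fingers": 1,"dx": 0.5,"dy": 0.7,"dz": -0.8,"rx": 0,"ry": 0,"rz": 0},
  {"fingers": 1,"dx": 0.9,"dy": 0.9,"dz": -0.6,"rx": 0,"ry": 0,"rz": 0},
  {"fingers": 1,"dx": 0.9,"dy": 0.9,"dz": 0,"rx": 0,"ry": 0,"rz": 0},
  {"fingers": 1,"dx": 0.4,"dy": 0.3,"dz": 0,"rx": 0,"ry": 0,"rz": 0},
  {"fingers": 1,"dx": 0,"dy": 0,"dz": 0,"rx": 0,"ry": 0,"rz": 0},
])

```text
time_s: 50.4
tool_pos: [0.6082, -0.0563, 0.0972]
tool_rot: [-179.8, 0.0, -0.4]
force: [-0.9, 0.7, -0.7]
grip_width: 0.0005
```

```bash
python3 -c "
from h import *
rec()
i,M,E=cam('wrist');np.savez('pics/w12.npz',i=i,M=M,E=E);cv2.imwrite('pics/w12.png',i)
pl([.609,-.045,.033],[180,0,-.3])"
```

```text
50.4 [ 0.6082 -0.0563  0.0972] [-1.7984e+02  1.0000e-02 -4.4000e-01] [-0.9  0.7 -0.7] 0.0005 [  36.   24.  -42.   96.   17.   66. -100.]
tr shift [ 0.05 -0.33  2.14] rows 3 each [ 0.016 -0.11   0.714] | turn [-0.017  0.005 -0.004] rows 1 each [-0.017  0.005 -0.004]
```

Emit:
carry_out([
  {"fingers": 1,"dx": 0,"dy": 0,"dz": 0.714,"rx": 0,"ry": 0,"rz": 0},
  {"fingers": 1,"dx": 0,"dy": 0,"dz": 0.714,"rx": 0,"ry": 0,"rz": 0},
  {"fingers": 1,"dx": 0,"dy": 0,"dz": 0.714,"rx": 0,"ry": 0,"rz": 0},
  {"fingers": 1,"dx": 0,"dy": -0.35,"dz": 0,"rx": 0,"ry": 0,"rz": 0},
  {"fingers": 1,"dx": 0,"dy": -0.35,"dz": 0,"rx": 0,"ry": 0,"rz": 0},
  {"fingers": 1,"dx": 0,"dy": -0.25,"dz": 0,"rx": 0,"ry": 0,"rz": 0},
  {"fingers": 1,"dx": 0,"dy": 0,"dz": 0,"rx": 0,"ry": 0,"rz": 0},
])

```text
time_s: 51.32
tool_pos: [0.6093, -0.0265, 0.0345]
tool_rot: [-179.9, -0.1, -0.3]
force: [0.3, -0.2, -0.1]
grip_width: 0.0005
```

Emit:
carry_out([
  {"fingers": 1,"dx": 0,"dy": -0.1,"dz": 0,"rx": 0,"ry": 0,"rz": 0},
  {"fingers": 1,"dx": 0,"dy": -0.08,"dz": 0,"rx": 0,"ry": 0,"rz": 0},
  {"fingers": 1,"dx": 0,"dy": 0,"dz": 0,"rx": 0,"ry": 0,"rz": 0},
])

```text
time_s: 51.7
tool_pos: [0.6087, -0.0225, 0.0336]
tool_rot: [-179.9, -0.0, -0.4]
force: [0.0, 0.3, -0.0]
grip_width: 0.0006
```

Emit:
carry_out([
  {"fingers": 1,"dx": 0,"dy": -0.08,"dz": 0,"rx": 0,"ry": 0,"rz": 0},
  {"fingers": 1,"dx": 0,"dy": -0.08,"dz": 0,"rx": 0,"ry": 0,"rz": 0},
  {"fingers": 1,"dx": 0,"dy": 0,"dz": 0,"rx": 0,"ry": 0,"rz": 0},
])

```text
time_s: 52.08
tool_pos: [0.6087, -0.0173, 0.0336]
tool_rot: [-179.9, -0.0, -0.4]
force: [0.4, -0.2, 0.6]
grip_width: 0.0005
```

Emit:
carry_out([
  {"fingers": 1,"dx": 0,"dy": -0.06,"dz": 0,"rx": 0,"ry": 0,"rz": 0},
  {"fingers": 1,"dx": 0,"dy": -0.06,"dz": 0,"rx": 0,"ry": 0,"rz": 0},
  {"fingers": 1,"dx": 0,"dy": 0,"dz": 0,"rx": 0,"ry": 0,"rz": 0},
])

```text
time_s: 52.45
tool_pos: [0.6088, -0.0153, 0.0336]
tool_rot: [-180.0, -0.0, -0.4]
force: [-0.8, -3.5, 0.6]
grip_width: 0.0005
```

Emit:
carry_out([
  {"fingers": 1,"dx": 0,"dy": -0.06,"dz": 0,"rx": 0,"ry": 0,"rz": 0},
  {"fingers": 1,"dx": 0,"dy": -0.03,"dz": 0,"rx": 0,"ry": 0,"rz": 0},
  {"fingers": 1,"dx": 0,"dy": 0,"dz": 0,"rx": 0,"ry": 0,"rz": 0},
])

```text
time_s: 52.82
tool_pos: [0.6087, -0.0152, 0.0336]
tool_rot: [179.8, -0.0, -0.5]
force: [-1.3, -7.7, 2.2]
grip_width: 0.0004
```

Emit:
carry_out([
  {"fingers": 1,"dx": 0,"dy": 0.5,"dz": 0,"rx": 0,"ry": 0,"rz": 0},
  {"fingers": 1,"dx": -0.5,"dy": 0,"dz": -1,"rx": 0,"ry": 0,"rz": 0},
  {"fingers": 1,"dx": -0.8,"dy": -0.3,"dz": -1,"rx": 0,"ry": 0,"rz": 0},
  {"fingers": 1,"dx": -0.8,"dy": -0.5,"dz": -1,"rx": 0,"ry": 0,"rz": 0},
  {"fingers": 1,"dx": -0.5,"dy": -0.5,"dz": -0.8,"rx": 0,"ry": 0,"rz": 0},
  {"fingers": 1,"dx": 0,"dy": 0,"dz": 0,"rx": 0,"ry": 0,"rz": 0},
])

```text
time_s: 53.58
tool_pos: [0.5316, 0.0148, 0.1497]
tool_rot: [-179.9, -0.3, -0.3]
force: [-0.1, -0.4, -0.7]
grip_width: 0.0005
```

```bash
python3 -c "
from h import *
rec()
i,M,E=cam('wrist');np.savez('pics/w13.npz',i=i,M=M,E=E);cv2.imwrite('pics/w13.png',i)
crop(i,180,20,460,215,2.85,'pics/w13a.png')
i,M,E=cam('top');crop(i,160,160,360,290,4,'pics/t13.png');np.savez('pics/top13.npz',i=i,M=M,E=E)"
```

```text
53.58 [0.5316 0.0148 0.1497] [-179.93   -0.27   -0.25] [-0.1 -0.4 -0.7] 0.0005 [  38.   11.  -47.  104.    9.   68. -101.]
```

View pics/w13a.png

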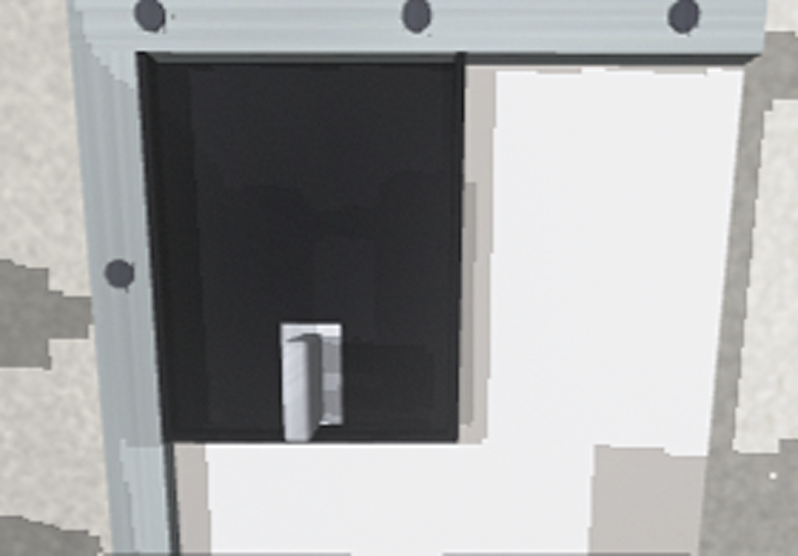

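View pics/t13.png

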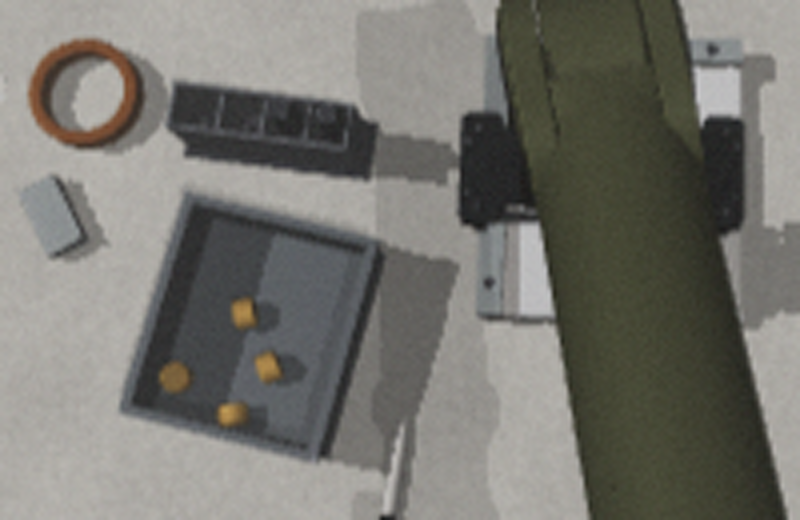

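```bash
python3 -c "
from h import *
from t import run
o=sensors.get_obs()
P=[([.53,.015,.25],[180,0,0]),([.50,.40,.24],[180,0,28]),([.52,.45,.2],[180,0,28])]
seq(P,(o['tool_pos'],o['tool_rot']))
run(o['qpos'],P+[([.54,.462,.10],[180,0,28]),([.54,.462,.006],[180,0,28]),([.54,.462,.2],[180,0,28]),([.56,.2,.25],[180,0,0]),([.624,.042,.15],[180,0,0]),([.624,.042,.033],[180,0,0])])
"
```

```text
tr shift [-0.03 -0.09 -3.42] rows 4 each [-0.008 -0.022 -0.855] | turn [-0.008 -0.006 -0.041] rows 1 each [-0.008 -0.006 -0.041]
tr shift [ -1.   -12.83   0.33] rows 13 each [-0.077 -0.987  0.026] | turn [ 0.   0.  -2.8] rows 3 each [ 0.     0.    -0.933]
tr shift [ 1.37 -1.16  1.33] rows 2 each [ 0.686 -0.579  0.667] | turn [0. 0. 0.] rows 0 each [0. 0. 0.]
[0.53  0.015 0.25 ] [180, 0, 0] [ 40.   6. -47.  96.   5.  79. -98.] [np.float64(23.6), np.float64(0.0), np.float64(1.1)]
[0.5  0.4  0.24] [180, 0, 28] [   1.   27.  -58.   82.   22.   84. -118.] [np.float64(21.4), np.float64(0.0), np.float64(1.3)]
[0.52 0.45 0.2 ] [180, 0, 28] [  -7.   33.  -55.   77.   27.   83. -122.] [np.float64(22.2), np.float64(0.0), np.float64(1.3)]
[0.54  0.462 0.1  ] [180, 0, 28] [  -9.   40.  -51.   80.   31.   75. -124.] [np.float64(24.9), np.float64(0.0), np.float64(0.8)]
[0.54  0.462 0.006] [180, 0, 28] [ -10.   45.  -48.   84.   35.   67. -126.] [np.float64(28.1), np.float64(0.0), np.float64(0.9)]
[0.54  0.462 0.2  ] [180, 0, 28] [  -9.   36.  -53.   73.   28.   84. -122.] [np.float64(25.7), np.float64(0.0), np.float64(1.0)]
[0.56 0.2  0.25] [180, 0, 0] [  20.   17.  -52.   88.   14.   82. -122.] [np.float64(25.4), np.float64(0.0), np.float64(1.2)]
[0.624 0.042 0.15 ] [180, 0, 0] [  30.   24.  -46.   91.   18.   73. -109.] [np.float64(27.9), np.float64(0.0), np.float64(0.8)]
[0.624 0.042 0.033] [180, 0, 0] [  27.   31.  -43.   97.   23.   61. -113.] [np.float64(33.5), np.float64(0.0), np.float64(1.0)]
```

Emit:
carry_out([
  {"fingers": 0,"dx": 0,"dy": -0.02,"dz": -0.855,"rx": 0,"ry": 0,"rz": -0.04},
  {"fingers": 0,"dx": 0,"dy": -0.02,"dz": -0.855,"rx": 0,"ry": 0,"rz": 0},
  {"fingers": 0,"dx": 0,"dy": -0.02,"dz": -0.855,"rx": 0,"ry": 0,"rz": 0},
  {"fingers": 0,"dx": 0,"dy": -0.02,"dz": -0.855,"rx": 0,"ry": 0,"rz": 0},
  {"fingers": 0,"dx": -0.077,"dy": -0.987,"dz": 0.026,"rx": 0,"ry": 0,"rz": 0},
  {"fingers": 0,"dx": -0.077,"dy": -0.987,"dz": 0.026,"rx": 0,"ry": 0,"rz": 0},
  {"fingers": 0,"dx": -0.077,"dy": -0.987,"dz": 0.026,"rx": 0,"ry": 0,"rz": 0},
  {"fingers": 0,"dx": -0.077,"dy": -0.987,"dz": 0.026,"rx": 0,"ry": 0,"rz": 0},
  {"fingers": 0,"dx": -0.077,"dy": -0.987,"dz": 0.026,"rx": 0,"ry": 0,"rz": 0},
  {"fingers": 0,"dx": -0.077,"dy": -0.987,"dz": 0.026,"rx": 0,"ry": 0,"rz": 0},
  {"fingers": 0,"dx": -0.077,"dy": -0.987,"dz": 0.026,"rx": 0,"ry": 0,"rz": 0},
  {"fingers": 0,"dx": -0.077,"dy": -0.987,"dz": 0.026,"rx": 0,"ry": 0,"rz": 0},
])

```text
time_s: 55.18
tool_pos: [0.5129, 0.252, 0.2426]
tool_rot: [-179.9, 0.1, -0.1]
force: [0.5, 0.9, -0.5]
grip_width: 0.0432
```

Emit:
carry_out([
  {"fingers": 0,"dx": -0.077,"dy": -0.987,"dz": 0.026,"rx": 0,"ry": 0,"rz": 0},
  {"fingers": 0,"dx": -0.077,"dy": -0.987,"dz": 0.026,"rx": 0,"ry": 0,"rz": 0},
  {"fingers": 0,"dx": -0.077,"dy": -0.987,"dz": 0.026,"rx": 0,"ry": 0,"rz": 0},
  {"fingers": 0,"dx": -0.077,"dy": -0.987,"dz": 0.026,"rx": 0,"ry": 0,"rz": 0},
  {"fingers": 0,"dx": -0.077,"dy": -0.987,"dz": 0.026,"rx": 0,"ry": 0,"rz": 0},
  {"fingers": 0,"dx": 0,"dy": 0,"dz": 0,"rx": 0,"ry": 0,"rz": -0.933},
  {"fingers": 0,"dx": 0,"dy": 0,"dz": 0,"rx": 0,"ry": 0,"rz": -0.933},
  {"fingers": 0,"dx": 0,"dy": 0,"dz": 0,"rx": 0,"ry": 0,"rz": -0.933},
  {"fingers": 0,"dx": 0,"dy": 0,"dz": 0,"rx": 0,"ry": 0,"rz": 0},
])

```text
time_s: 56.3
tool_pos: [0.5015, 0.3994, 0.2386]
tool_rot: [-179.9, 0.1, 27.8]
force: [0.8, -0.3, 0.2]
grip_width: 0.0438
```

```bash
python3 -c "
from h import *
rec()
i,M,E=cam('wrist');np.savez('pics/w14.npz',i=i,M=M,E=E);cv2.imwrite('pics/w14.png',i)"
```

```text
56.3 [0.5015 0.3994 0.2386] [-1.7987e+02  9.0000e-02  2.7830e+01] [ 0.8 -0.3  0.2] 0.0438 [   2.   28.  -60.   82.   24.   84. -119.]
```

View pics/w14.png

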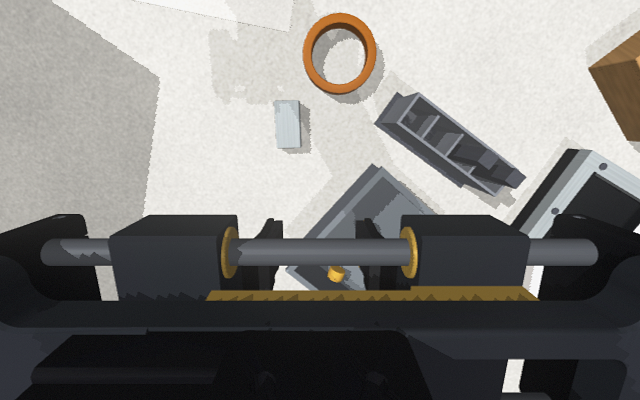

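```bash
python3 - <<'E'
from h import *
d=np.load("pics/w14.npz");crop(d['i'],255,80,335,170,8,"pics/w14a.png")
E
```

```text
(no output)
```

View pics/w14a.png

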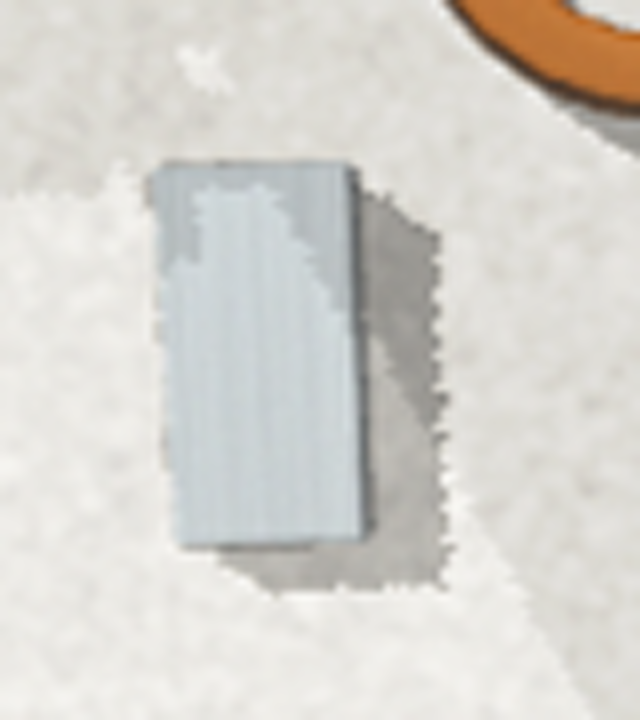

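```bash
python3 - <<'E'
from h import *
d=np.load("pics/w14.npz");M,E=d['M'],d['E']
a=lambda x,y: px2w(M,E,255+(x+.5)/8-.5,80+(y+.5)/8-.5,.02)
P=np.array([a(153,165),a(350,163),a(362,540),a(181,546)]);c=P.mean(0)
l=(P[0]+P[1]-P[2]-P[3])/2; w=(P[0]+P[3]-P[1]-P[2])/2
yl=np.degrees(np.arctan2(l[1],l[0]));print(P.round(4).tolist(),c.round(4),np.linalg.norm(l),np.linalg.norm(w),yl,np.degrees(np.arctan2(w[1],w[0]))-90)
pl([c[0],c[1],.06],[180,0,yl],'rt')
E
```

```text
[[0.5569, 0.4928, 0.02], [0.5717, 0.4655, 0.02], [0.5201, 0.4371, 0.02], [0.5054, 0.4629, 0.02]] [0.5385 0.4646 0.02  ] 0.0592251318357263 0.030406163622520667 29.442279263298463 29.07999165749412
rt shift [ 2.15 -1.28  5.97] rows 6 each [ 0.358 -0.213  0.994] | turn [-0.012  0.007 -0.169] rows 1 each [-0.012  0.007 -0.169]
```

Emit:
carry_out([
  {"fingers": -0.15,"dx": 0,"dy": 0,"dz": 0,"rx": 0,"ry": 0,"rz": -0.16},
  {"fingers": -0.15,"dx": 0.358,"dy": -0.213,"dz": 0.99,"rx": 0,"ry": 0,"rz": 0},
  {"fingers": -0.15,"dx": 0.358,"dy": -0.213,"dz": 0.99,"rx": 0,"ry": 0,"rz": 0},
  {"fingers": -0.15,"dx": 0.358,"dy": -0.213,"dz": 0.99,"rx": 0,"ry": 0,"rz": 0},
  {"fingers": -0.15,"dx": 0.358,"dy": -0.213,"dz": 0.99,"rx": 0,"ry": 0,"rz": 0},
  {"fingers": -0.15,"dx": 0.358,"dy": -0.213,"dz": 0.99,"rx": 0,"ry": 0,"rz": 0},
  {"fingers": -0.15,"dx": 0.358,"dy": -0.213,"dz": 0.99,"rx": 0,"ry": 0,"rz": 0},
  {"fingers": -0.15,"dx": 0,"dy": 0,"dz": 0,"rx": 0,"ry": 0,"rz": 0},
  {"fingers": -0.15,"dx": 0,"dy": 0,"dz": 0,"rx": 0,"ry": 0,"rz": 0},
])

```text
time_s: 57.48
tool_pos: [0.5382, 0.4658, 0.0635]
tool_rot: [-179.9, -0.1, 29.6]
force: [-0.1, 0.3, 0.5]
grip_width: 0.0502
```

```bash
python3 -c "
from h import *
rec()
i,M,E=cam('wrist');np.savez('pics/w15.npz',i=i,M=M,E=E);cv2.imwrite('pics/w15.png',i)
pl([.5385,.4646,.005],[180,0,29.4],'rt')"
```

```text
57.48 [0.5382 0.4658 0.0635] [-1.7993e+02 -1.1000e-01  2.9570e+01] [-0.1  0.3  0.5] 0.0502 [  -8.   43.  -53.   82.   35.   72. -124.]
rt shift [-0.02  0.04  1.97] rows 2 each [-0.011  0.019  0.987] | turn [-0.008 -0.018  0.016] rows 1 each [-0.008 -0.018  0.016]
```

View pics/w15.png

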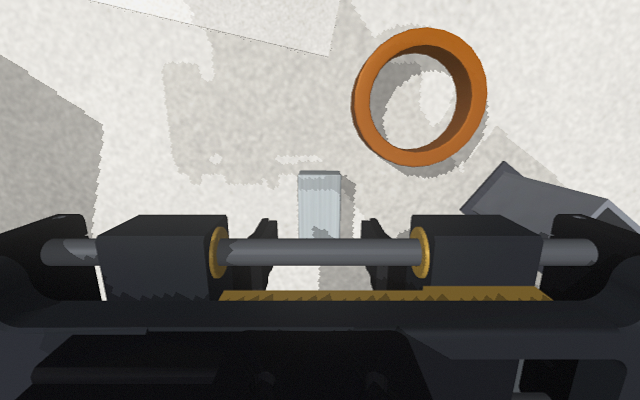

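Emit:
carry_out([
  {"fingers": -0.15,"dx": 0,"dy": 0.02,"dz": 0.95,"rx": 0,"ry": -0.01,"rz": 0.01},
  {"fingers": -0.15,"dx": 0,"dy": 0.02,"dz": 0.8,"rx": 0,"ry": 0,"rz": 0},
  {"fingers": -0.15,"dx": 0,"dy": 0,"dz": 0.15,"rx": 0,"ry": 0,"rz": 0},
  {"fingers": -0.15,"dx": 0,"dy": 0,"dz": 0,"rx": 0,"ry": 0,"rz": 0},
  {"fingers": 1,"dx": 0,"dy": 0,"dz": 0,"rx": 0,"ry": 0,"rz": 0},
  {"fingers": 1,"dx": 0,"dy": 0,"dz": 0,"rx": 0,"ry": 0,"rz": 0},
  {"fingers": 1,"dx": 0,"dy": 0,"dz": 0,"rx": 0,"ry": 0,"rz": 0},
  {"fingers": 1,"dx": 0,"dy": 0,"dz": 0,"rx": 0,"ry": 0,"rz": 0},
], force=45)

```text
time_s: 58.52
tool_pos: [0.5387, 0.4653, 0.0064]
tool_rot: [-179.9, -0.0, 29.5]
force: [-1.1, 0.7, 2.7]
grip_width: 0.0314
```

```bash
python3 -c "
from h import *
rec(); o=sensors.get_obs()
seq([([.5385,.4646,.16],[180,0,29.5]),([.58,.22,.24],[180,0,-.3]),([.624,.042,.09],[180,0,-.3])],(o['tool_pos'],o['tool_rot']))"
```

```text
58.52 [0.5387 0.4653 0.0064] [-1.799e+02 -3.000e-02  2.950e+01] [-1.1  0.7  2.7] 0.0314 [  -9.   46.  -51.   84.   37.   68. -126.]
tr shift [-0.01  0.01 -5.12] rows 6 each [-0.002  0.001 -0.854] | turn [-0.01  -0.003 -0.   ] rows 1 each [-0.01  -0.003 -0.   ]
tr shift [-2.81  7.78 -2.67] rows 8 each [-0.351  0.972 -0.333] | turn [-0.   -0.    2.98] rows 3 each [-0.    -0.     0.993]
tr shift [1.5  5.93 5.  ] rows 6 each [0.25  0.988 0.833] | turn [0. 0. 0.] rows 0 each [0. 0. 0.]
```

Emit:
carry_out([
  {"fingers": 1,"dx": 0,"dy": 0,"dz": -0.5,"rx": 0,"ry": 0,"rz": 0},
  {"fingers": 1,"dx": 0,"dy": 0,"dz": -0.95,"rx": 0,"ry": 0,"rz": 0},
  {"fingers": 1,"dx": 0,"dy": 0,"dz": -0.95,"rx": 0,"ry": 0,"rz": 0},
  {"fingers": 1,"dx": 0,"dy": 0,"dz": -0.95,"rx": 0,"ry": 0,"rz": 0},
  {"fingers": 1,"dx": 0,"dy": 0,"dz": -0.95,"rx": 0,"ry": 0,"rz": 0},
  {"fingers": 1,"dx": 0,"dy": 0,"dz": -0.8,"rx": 0,"ry": 0,"rz": 0},
])

```text
time_s: 59.28
tool_pos: [0.5387, 0.464, 0.1597]
tool_rot: [-180.0, 0.0, 29.5]
force: [1.3, -0.3, -3.2]
grip_width: 0.0314
```

Emit:
carry_out([
  {"fingers": 1,"dx": -0.351,"dy": 0.972,"dz": -0.333,"rx": 0,"ry": 0,"rz": 0},
  {"fingers": 1,"dx": -0.351,"dy": 0.972,"dz": -0.333,"rx": 0,"ry": 0,"rz": 0},
  {"fingers": 1,"dx": -0.351,"dy": 0.972,"dz": -0.333,"rx": 0,"ry": 0,"rz": 0},
  {"fingers": 1,"dx": -0.351,"dy": 0.972,"dz": -0.333,"rx": 0,"ry": 0,"rz": 0},
  {"fingers": 1,"dx": -0.351,"dy": 0.972,"dz": -0.333,"rx": 0,"ry": 0,"rz": 0},
  {"fingers": 1,"dx": -0.351,"dy": 0.972,"dz": -0.333,"rx": 0,"ry": 0,"rz": 0},
  {"fingers": 1,"dx": -0.351,"dy": 0.972,"dz": -0.333,"rx": 0,"ry": 0,"rz": 0},
  {"fingers": 1,"dx": -0.351,"dy": 0.972,"dz": -0.333,"rx": 0,"ry": 0,"rz": 0},
  {"fingers": 1,"dx": 0,"dy": 0,"dz": 0,"rx": 0,"ry": 0,"rz": 0.993},
  {"fingers": 1,"dx": 0,"dy": 0,"dz": 0,"rx": 0,"ry": 0,"rz": 0.993},
  {"fingers": 1,"dx": 0,"dy": 0,"dz": 0,"rx": 0,"ry": 0,"rz": 0.993},
])

```text
time_s: 60.65
tool_pos: [0.5797, 0.2194, 0.2383]
tool_rot: [180.0, 0.1, -0.6]
force: [1.0, -0.5, -3.9]
grip_width: 0.0317
```

Emit:
carry_out([
  {"fingers": 1,"dx": 0.25,"dy": 0.988,"dz": 0.7,"rx": 0,"ry": 0,"rz": 0},
  {"fingers": 1,"dx": 0.25,"dy": 0.988,"dz": 0.7,"rx": 0,"ry": 0,"rz": 0},
  {"fingers": 1,"dx": 0.25,"dy": 0.988,"dz": 0.7,"rx": 0,"ry": 0,"rz": 0},
  {"fingers": 1,"dx": 0.25,"dy": 0.988,"dz": 0.7,"rx": 0,"ry": 0,"rz": 0},
  {"fingers": 1,"dx": 0.25,"dy": 0.988,"dz": 0.7,"rx": 0,"ry": 0,"rz": 0},
  {"fingers": 1,"dx": 0.25,"dy": 0.988,"dz": 0.7,"rx": 0,"ry": 0,"rz": 0},
  {"fingers": 1,"dx": 0,"dy": 0,"dz": 0,"rx": 0,"ry": 0,"rz": 0},
  {"fingers": 1,"dx": 0,"dy": 0,"dz": 0,"rx": 0,"ry": 0,"rz": 0},
])

```text
time_s: 61.65
tool_pos: [0.6242, 0.0424, 0.1121]
tool_rot: [-179.9, 0.1, -0.3]
force: [0.6, -0.2, -3.0]
grip_width: 0.0314
```

```bash
python3 -c "
from h import *
rec()
i,M,E=cam('wrist');np.savez('pics/w16.npz',i=i,M=M,E=E);cv2.imwrite('pics/w16.png',i)
i,M,E=cam('scene');crop(i,230,150,430,300,4,'pics/s16.png')
pl([.624,.042,.06],[180,0,-.3],'rt')"
```

```text
61.65 [0.6242 0.0424 0.1121] [-1.799e+02  8.000e-02 -3.000e-01] [ 0.6 -0.2 -3. ] 0.0314 [  32.   28.  -50.   93.   22.   70. -112.]
rt shift [-0.01  0.05  1.76] rows 2 each [-0.007  0.026  0.881] | turn [-0.009 -0.     0.011] rows 1 each [-0.009 -0.     0.011]
```

View pics/w16.png

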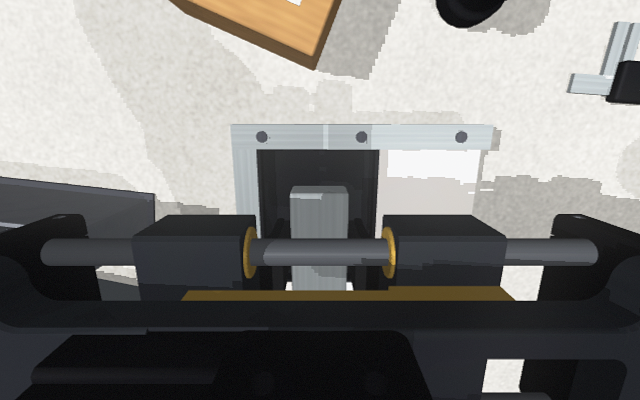

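View pics/s16.png

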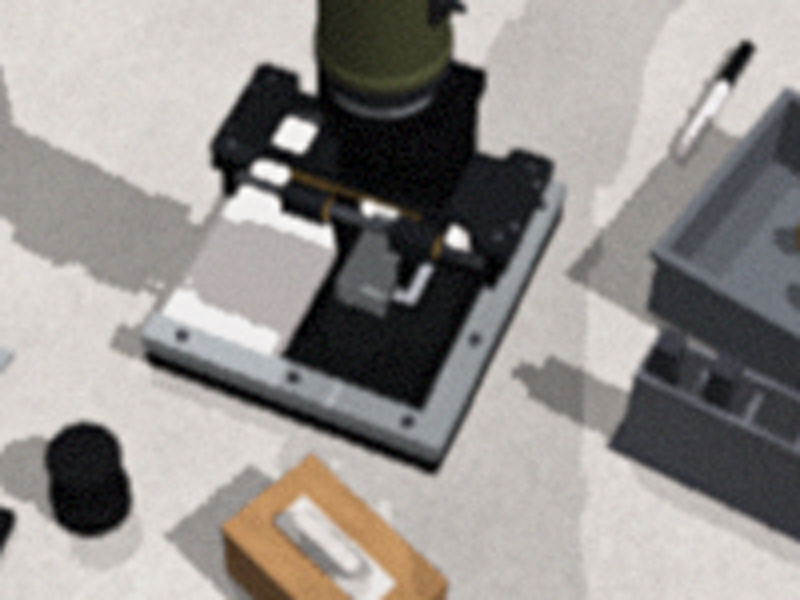

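Emit:
carry_out([
  {"fingers": 1,"dx": 0,"dy": 0.02,"dz": 0.8,"rx": 0,"ry": 0,"rz": 0},
  {"fingers": 1,"dx": 0,"dy": 0.02,"dz": 0.8,"rx": 0,"ry": 0,"rz": 0},
  {"fingers": 1,"dx": 0,"dy": 0,"dz": 0.5,"rx": 0,"ry": 0,"rz": 0},
  {"fingers": 1,"dx": 0,"dy": 0,"dz": 0.3,"rx": 0,"ry": 0,"rz": 0},
  {"fingers": 1,"dx": 0,"dy": 0,"dz": 0.06,"rx": 0,"ry": 0,"rz": 0},
  {"fingers": 1,"dx": 0,"dy": 0,"dz": 0,"rx": 0,"ry": 0,"rz": 0},
  {"fingers": 1,"dx": 0,"dy": 0,"dz": 0,"rx": 0,"ry": 0,"rz": 0},
])

```text
time_s: 62.62
tool_pos: [0.6248, 0.0408, 0.0391]
tool_rot: [-180.0, -0.0, -0.3]
force: [0.3, -0.8, -3.6]
grip_width: 0.0315
```

Emit:
carry_out([
  {"fingers": 1,"dx": 0,"dy": 0,"dz": 0.04,"rx": 0,"ry": 0,"rz": 0},
  {"fingers": 1,"dx": 0,"dy": 0,"dz": 0.04,"rx": 0,"ry": 0,"rz": 0},
  {"fingers": 1,"dx": 0,"dy": 0,"dz": 0,"rx": 0,"ry": 0,"rz": 0},
])

```text
time_s: 63.0
tool_pos: [0.6241, 0.0407, 0.0358]
tool_rot: [-180.0, 0.1, -0.3]
force: [0.9, -1.0, -3.4]
grip_width: 0.0315
```

Emit:
carry_out([
  {"fingers": 1,"dx": 0,"dy": 0,"dz": 0.03,"rx": 0,"ry": 0,"rz": 0},
  {"fingers": 1,"dx": 0,"dy": 0,"dz": 0.03,"rx": 0,"ry": 0,"rz": 0},
  {"fingers": 1,"dx": 0,"dy": 0,"dz": 0,"rx": 0,"ry": 0,"rz": 0},
])

```text
time_s: 63.38
tool_pos: [0.6242, 0.0407, 0.0344]
tool_rot: [-180.0, 0.1, -0.3]
force: [-1.4, 0.6, -1.1]
grip_width: 0.0313
```

Emit:
carry_out([
  {"fingers": 1,"dx": 0,"dy": 0,"dz": 0.025,"rx": 0,"ry": 0,"rz": 0},
  {"fingers": 1,"dx": 0,"dy": 0,"dz": 0,"rx": 0,"ry": 0,"rz": 0},
  {"fingers": 0.1,"dx": 0,"dy": 0,"dz": 0,"rx": 0,"ry": 0,"rz": 0},
  {"fingers": 0.1,"dx": 0,"dy": 0,"dz": 0,"rx": 0,"ry": 0,"rz": 0},
  {"fingers": 0.1,"dx": 0,"dy": 0,"dz": 0,"rx": 0,"ry": 0,"rz": 0},
  {"fingers": 0.1,"dx": 0,"dy": 0,"dz": -0.3,"rx": 0,"ry": 0,"rz": 0},
  {"fingers": 0.1,"dx": 0,"dy": 0,"dz": -0.6,"rx": 0,"ry": 0,"rz": 0},
  {"fingers": 0.1,"dx": 0,"dy": 0,"dz": -1,"rx": 0,"ry": 0,"rz": 0},
  {"fingers": 0.1,"dx": 0,"dy": 0,"dz": -1,"rx": 0,"ry": 0,"rz": 0},
  {"fingers": 0.1,"dx": -0.9,"dy": 0,"dz": -0.9,"rx": 0,"ry": 0,"rz": 0},
  {"fingers": 0.1,"dx": -0.9,"dy": 0,"dz": -0.5,"rx": 0,"ry": 0,"rz": 0},
  {"fingers": 0.1,"dx": -0.5,"dy": 0,"dz": 0,"rx": 0,"ry": 0,"rz": 0},
])

```text
time_s: 64.88
tool_pos: [0.5555, 0.0416, 0.1647]
tool_rot: [180.0, -0.2, -0.3]
force: [0.2, 0.1, 0.5]
grip_width: 0.0387
```

```bash
python3 -c "
from h import *
rec()
i,M,E=cam('wrist');np.savez('pics/w17.npz',i=i,M=M,E=E);crop(i,180,40,460,235,2.85,'pics/w17.png')
i,M,E=cam('scene');cv2.imwrite('pics/s17.png',i)"
```

```text
64.88 [0.5555 0.0416 0.1647] [ 1.7998e+02 -1.6000e-01 -2.6000e-01] [0.2 0.1 0.5] 0.0387 [  40.   16.  -55.  100.   14.   71. -108.]
```

View pics/w17.png

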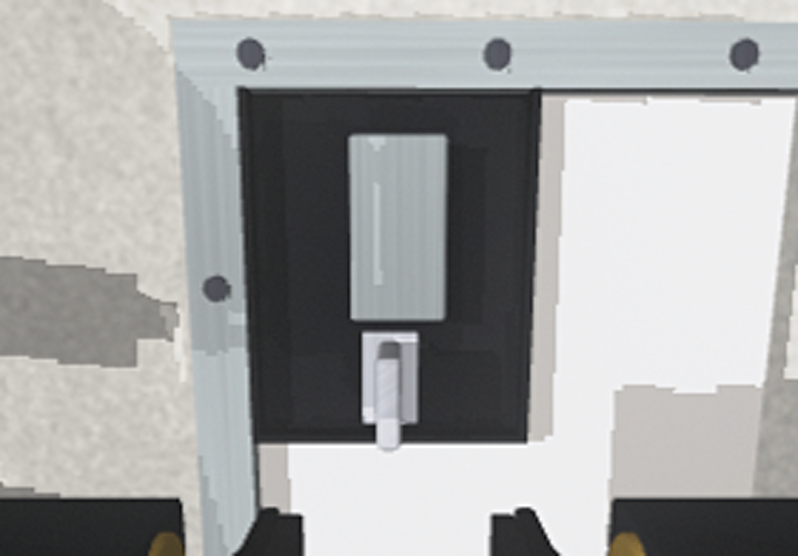

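View pics/s17.png

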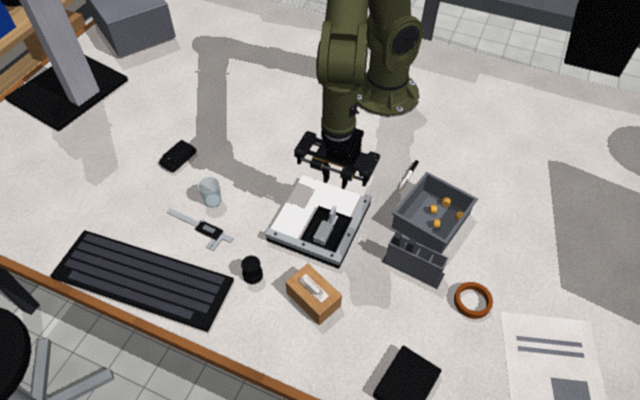

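Emit:
carry_out([
  {"fingers": 0.1,"dx": -0.8,"dy": 0,"dz": -0.9,"rx": 0,"ry": 0,"rz": 0},
  {"fingers": 0.1,"dx": -0.8,"dy": 0,"dz": -0.9,"rx": 0,"ry": 0,"rz": 0},
  {"fingers": 0.1,"dx": 0,"dy": 0,"dz": 0,"rx": 0,"ry": 0,"rz": 0},
  {"fingers": 0.1,"dx": 0,"dy": 0,"dz": 0,"rx": 0,"ry": 0,"rz": 0},
  {"fingers": 0.1,"dx": 0,"dy": 0,"dz": 0,"rx": 0,"ry": 0,"rz": 0},
  {"fingers": 0.1,"dx": 0,"dy": 0,"dz": 0,"rx": 0,"ry": 0,"rz": 0},
  {"fingers": 0.1,"dx": 0,"dy": 0,"dz": 0,"rx": 0,"ry": 0,"rz": 0},
  {"fingers": 0.1,"dx": 0,"dy": 0,"dz": 0,"rx": 0,"ry": 0,"rz": 0},
])

```text
time_s: 65.97
tool_pos: [0.5074, 0.0413, 0.2163]
tool_rot: [-179.9, 0.1, -0.3]
force: [0.3, -0.2, -0.1]
grip_width: 0.0391
```

```bash
python3 -c "
from h import *
st()
i,M,E=cam('wrist');np.savez('pics/w18.npz',i=i,M=M,E=E);crop(i,180,0,440,200,3,'pics/w18.png')
i,M,E=cam('scene');crop(i,340,150,500,300,5,'pics/s18.png')"
```

```text
65.97 [0.5074 0.0413 0.2163] [-1.7994e+02  7.0000e-02 -3.0000e-01] [ 0.3 -0.2 -0.1] 0.0391 [  47.    5.  -57.  102.    5.   75. -101.]
```

View pics/w18.png

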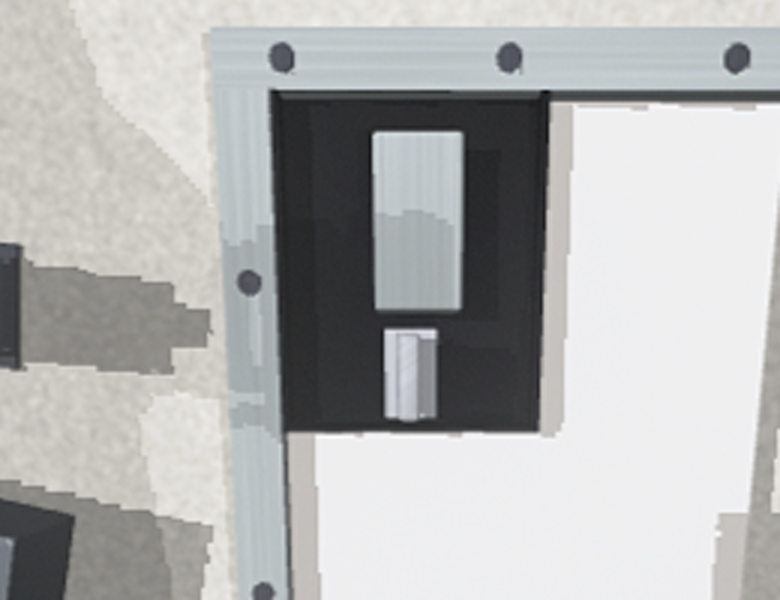

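View pics/s18.png

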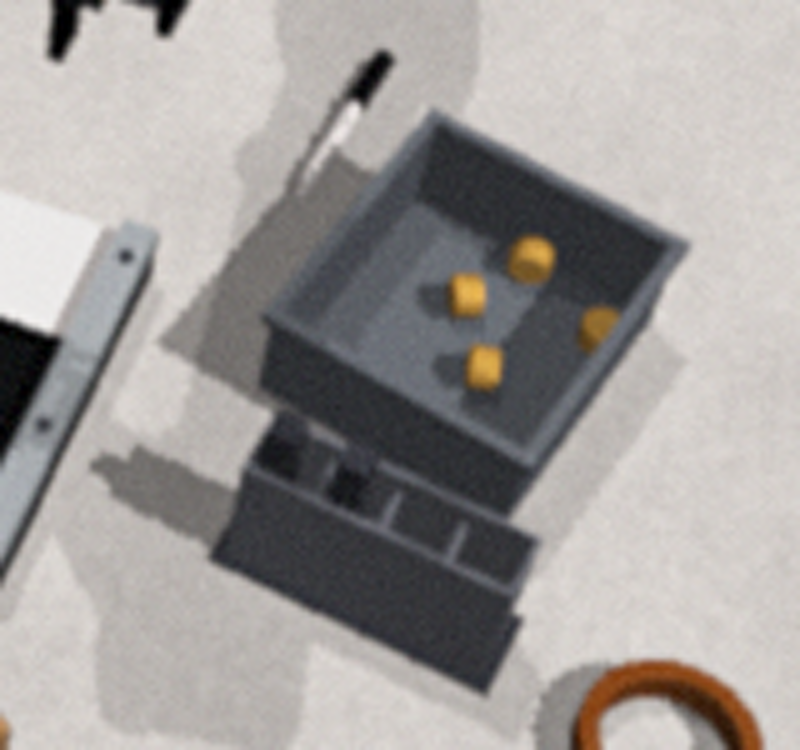

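```bash
python3 -c "
from h import *
d=np.load('pics/w18.npz');M,E=d['M'],d['E']
a=lambda x,y,z: px2w(M,E,180+(x+.5)/3-.5,(y+.5)/3-.5,z)[:2].round(4)
print('tray back',a(287,432,.04),a(540,432,.04),'lip',a(274,92,.04),a(549,92,.04),'fence',a(272,90,.039),a(780,93,.039))
from cell import ticket
print(ticket.sign_off())"
```

```text
tray back [0.5497 0.0911] [ 0.5493 -0.0069] lip [0.6684 0.0908] [ 0.668  -0.0065] fence [0.6694 0.0916] [ 0.6676 -0.0886]
the job is handed in; nothing more can be done
None
```

The job is done and handed in at about 66 s of the 210 s allowed; sign-off gave no verdict.

- **Bars:** both bars on the stage stand in the caddy, one each in the two cells nearest the stage.
- **Slugs:** all four are in the sample bin, tipped in at 55 degrees. The last picture shows all four there.
- **Tray:** it lies flat on the stage, lip against the far fence and tab towards the robot. I pushed it home against each fence separately, about 12 N on the far one and 8 N on the left one. The final picture puts its lip and left wall within about 1 mm of the fences (the camera is good to about 2 mm), square to within about 0.5 degrees.
- **Block:** it lies flat on the tray floor, clear of the tab. The tray was still home afterwards.
- **Other things:** the bystander items look unmoved in the last pictures. The highest force I read was about 16 N, during the push on the tray, well under the limit.

No check failed. My first reading of the fence position from the overhead camera was about 8 mm off the wrist camera's, so I used the wrist camera, which contact with the fences later confirmed.

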